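Turn the griddle plate over and set up for eggs

TASK

Get the tabletop griddle ready for frying eggs: stand the mug that is parked on it upright on the wooden pot stand, then turn the griddle plate over so that its smooth face is up and seat it fully home on its locating pins again. After that set every egg ring that is there flat on the smooth plate, wholly on the plate, and have the thermostat knob's pointer at the red mark. Leave the sugar canister, the egg cup and the scoop where they stand.

Things in the scene. Friction and masses are not known exactly. Their poses are not given: they have to be found in the camera images.
- griddle: Fixed steel griddle; origin on the worktop below the centre of the plate seat, x to its back, y to its left, z up. Housing x -100..100, y -94..94 mm, deck top at z 50 mm; at both y ends (|y| 66..94) a ledge at z 56 mm carries the plate. In front, x -195..-100, a black control panel, top z 40 mm. The seated plate's origin is at (0, 0, 60) mm, its upper face at z 64 mm.
- pin (a point): Top of one of the griddle's four fixed brass locating pins: 9 mm thick, round topped, up to z 64 mm, 8 mm above the ledges. In the griddle's frame they stand at (x, y) = (60, 87), (-20, 87), (60, -87), (-20, -87) mm; this one is at (60, 87).
- plate: Loose dark metal reversible griddle plate, 0.6 to 0.85 kg, 190 (x) x 190 (y) x 8 mm; origin at its middle, half way through. Its +z face has seven 3 mm high ribs (|x| under 79, |y| under 62 mm), the -z face is smooth. It starts seated, ribs up, x axes of plate and griddle in line. Round handle bars overhang the housing at its y ends.
- notch (a point): Middle of one of the plate's four edge notches (at plate (60, 87, 0) mm). Two notches in each y end, at x = 60 and -20 mm, 14 mm wide, 15.5 mm deep, open outwards: seated, the pins stand in them with 2 to 3 mm play. Smooth face up it seats only if turned end for end (about its x axis: y ends swap, x still to the griddle's back); any other way it rides 8 mm high on the pins.
- bar_a (a point): Centre of the round steel handle bar at the plate's +y end, plate (0, 131, 0) mm. The bar is 12 mm thick and lies along the plate's x, 94 mm long, on two 8 mm thick arms at x = +-41 mm; 30 mm free gap between bar and plate edge. Free space below the seated handle down to the worktop. Held here with a light grip (20 to 30 N) the plate swings about the bar.
- bar_b (a point): The same for the bar at the plate's -y end, plate (0, -131, 0) mm.
- thermostat (a joint): Angle of the thermostat knob, upright axis, rad; grows clockwise seen from above, range 0 to 3.3, stays where it is left (friction about 0.04 N m). The white pointer line at one end of the grip bar points to the griddle's -y at 0, to its -x (front) at 1.57, to its +y at 3.14. The wide red mark is at 1.90; small white marks are other settings.
- thermostat_grip (a point): Point on the knob's axis in its grip bar, 77 mm above the worktop; at (-145, 0) mm in the griddle's frame. The black grip bar is 42 mm long, 14 mm thick, up to 84 mm above the worktop, on a 44 mm disc whose top is 54 mm above it. The point's x axis lies along the bar; the pointer is on its -x end.
- red_mark (a point): Middle of the red mark on the control panel, 16 x 6 mm, 43 mm from the knob's axis.
- mug: Blue ceramic mug, straight sided, 62 mm in diameter, 88 mm high, wall 4 mm, 0.2 to 0.3 kg, origin at the centre of its underside, z up; handle on its +y side reaching to y = 68 mm. It starts standing on the plate's ribs.
- pot_stand: Fixed wooden pot stand of slats, 150 x 150 mm, top 22 mm above the worktop, origin on the worktop under its centre.
- ring1: Steel egg ring (may be absent), 60 mm outside diameter, 54 mm inside, 20 mm high, open at both ends, 0.09 kg, origin at the centre of its underside, z up. On its rim at local x = 28.5 mm stands a wooden finger grip, 14 mm (x) x 28 mm (y), from 33 to 63 mm above the underside, on a thin steel strip.
- ring2: Steel egg ring (may be absent), 60 mm outside diameter, 54 mm inside, 20 mm high, open at both ends, 0.09 kg, origin at the centre of its underside, z up. On its rim at local x = 28.5 mm stands a wooden finger grip, 14 mm (x) x 28 mm (y), from 33 to 63 mm above the underside, on a thin steel strip.
- ring3: Steel egg ring (may be absent), 60 mm outside diameter, 54 mm inside, 20 mm high, open at both ends, 0.09 kg, origin at the centre of its underside, z up. On its rim at local x = 28.5 mm stands a wooden finger grip, 14 mm (x) x 28 mm (y), from 33 to 63 mm above the underside, on a thin steel strip.
- ring4: Steel egg ring (may be absent), 60 mm outside diameter, 54 mm inside, 20 mm high, open at both ends, 0.09 kg, origin at the centre of its underside, z up. On its rim at local x = 28.5 mm stands a wooden finger grip, 14 mm (x) x 28 mm (y), from 33 to 63 mm above the underside, on a thin steel strip.
- canister: Bystander: loose stainless steel sugar canister with its hinged lid shut, 96 mm in diameter, 132 mm high, origin at the centre of its underside.
- egg_cup: Bystander: loose glass egg cup, 50 mm in diameter, 66 mm high, origin at the centre of its underside.
- scoop: Bystander: loose green plastic scoop, about 155 mm long (along its x), 32 mm high, origin under its middle.
Things that resemble listed ones, but are neither listed nor needed, are in the scene too. There is more than one size of the mug; the job needs the smaller. What is shaped like the ring1 but yellow is not meant.

How it is judged:
By the outcome, as a careful person would: the job done as asked, in the order asked, and still so for the second after the job is handed in, with the robot touching nothing.
Of ring1, ring2, ring3, ring4 only 2 to 4 are there at a start; the rules pass over those that are not, and their reading is None.
At some moment in a run one of ring1, ring2, ring3, ring4 may be knocked a few centimetres aside while the robot is not near it.
It also fails if it takes over 210 s, if anything falls off the work surface, if the arm or the gripper's body presses on something with over 40 N, if the wrist force passes 120 N, or if a joint passes its speed limit or range.

ROBOT

A 6-joint arm with a two-finger parallel gripper is mounted at the origin on the work surface. World frame = base frame: x ahead of the robot, y to its left, z up, the work surface at z = 0. Lengths are in mm, angles in rad, forces in N, time in s.
With the tool pointing down it reaches from about 350 to 925 mm from the base axis. Payload 6.4 kg.
Tool frame: the origin (TCP) lies at the very end of the fingers, on their centre line; the grasp point (between the pads) lies 19 mm behind it; z points along the fingers, y is the direction in which the jaws open and shut (so a half turn about z gives the same grasp; the last joint's range is limited). The gripper opens to 85 mm and grips with 20 to 120 N. Pads are 22 mm wide; open, the fingers measure 114 mm over their backs; the gripper's body (76 mm by 85 mm) begins 54 mm behind the grasp point. The pads swing forward as they close: fully open they stand 13 mm farther back than shut.
Start: joints at [-1.358, 0.245, 1.558, -0, 1.339, -0.174], TCP at [245.203, -601.988, 206.19] pointing down, gripper open.
Joint ranges: [-3.13, 3.13], [-1.02, 2.26], [0.13, 2.54], [-0.95, 4.09], [0.21, 2.88], [-2.74, 2.74]. Speed limits (rad/s): [2.57, 2.57, 3.14, 3.14, 3.14, 3.14].

INTERFACE

Orientations are given as [roll, pitch, yaw] about the fixed x, y, z axes, in that order (R = Rz(yaw) Ry(pitch) Rx(roll)).
In Python, from cell import sensors, imaging, ctrl gives the robot as it stands. The module is installed in compiled form; this text tells all that it offers.
- The arm moves only by the tool step_arm, never from a script. Its argument "increments" is a list of rows, each an object with "travel": the shift along the tool's x, y, z in units of 25 mm (1.0 is 25 mm), a list of three; "spin": the turn about the tool's z in units of 5 degrees (1.0 is 5 degrees). In form: [{"travel": [tx, ty, tz], "spin": spin}, ...]. A call has 1 to 8 rows; each row shifts and turns the commanded pose from where the row before left it, along the tool's axes as they then stand; what a row does not reach is not made up. A row lasts 1/10 s, in which the tool goes at most 50 mm and 8.59 degrees, less where a joint would pass 70% of its speed; a pose out of reach is approached as far as the arm can. A call is refused whole if a number of a shift passes 1 or a number of a turn 1, either way. A call with a gripper value outside its range is refused whole. "jaw" is the finger opening in mm, from 0 to 85.4, set as the call begins (left out, the last holds). The fingers move at their own pace and stop on an object; "squeeze" is the grip in N (left out, the last holds). Time passes only in rows, so rows that do not move let the fingers close. It gives the time, the measured TCP pose, the force and the opening at its end, in the units of the state.
- sensors.sense(): the state, without advancing time (a new reading comes with each control period).
- imaging.camera(name): name is "scene" or "top"; returns a dict with "img" (480x640x3 uint8, blue, green, red), "vertical_fov" (degrees; the focal length in pixels is half the picture's height over the tangent of half this angle, whatever the lens; pixels are square), "cx", "cy" (the principal point, pixels), "R" (3x3) and "t" (3): a world point X has camera coordinates R X + t. Camera axes: x right, y down, z forward; pixel columns grow to the right and rows downward; lengths in mm; the calibration is good to about 2 mm. A picture is of the moment at which its call begins. There is no depth.
- ctrl.close_job(): hands the job in, once; it reports no verdict.
The state is a dict: "time": time; "joint_positions": joint angles; "joint_velocities": joint speeds; "joint_efforts": joint torques, N m; "tool_pos": TCP position; "tool_rot": TCP orientation; "wrist_force": force on the tool from outside, world axes, zero at the start; "ft_torque": the same for the moment, N m; "width": finger opening in mm.
Only numpy, scipy, OpenCV 4.12 (cv2) and the standard library are available. Lean on these libraries where they do the work, as an engineer would, in place of code of your own. Each camera call takes 0.05 s, during which the arm holds its last target.

## Working session

There is one attempt and no reset: what is moved stays moved. The work goes in short steps, Python scripts to look and compute and a tool call to move; the robot and the scene stay as the last step left them, time stands still between calls to the robot, and variables do not carry over. Pictures are saved under pics/ and viewed, and the job is handed in when it is done.

Besides the shell and the picture viewer there is one more tool, called after "Request:" as name(argument=value, ...), one argument or row to a line, values as JSON. step_arm: Moves the arm, as the interface text tells. Its arguments: {"type":"object","properties":{"increments":{"type":"array"},"jaw":{"type":"number"},"squeeze":{"type":"number"}},"required":["increments"]}

```bash
ls; mkdir -p pics; python3 - <<'E'
from cell import sensors, imaging, ctrl
import cv2,numpy as np
print(sensors.sense())
for n in ("scene","top"):
    c=imaging.camera(n); cv2.imwrite(f"pics/{n}0.png",c["img"]); print(n,c["vertical_fov"],c["cx"],c["cy"],c["R"],c["t"])
E
```

```text
pics
{'time': 0.0, 'joint_positions': array([-1.35811452e+00,  2.45790459e-01,  1.55902564e+00,  3.11261376e-05,
        1.33871030e+00, -1.74102962e-01]), 'joint_velocities': array([ 0.00010065, -0.00118887, -0.00149272, -0.00015691, -0.00057787,
       -0.00148718]), 'joint_efforts': array([ 1.75309480e-03, -4.29513252e+01, -3.26122892e+01, -2.68244997e-05,
        5.36949126e-03,  1.32485357e-05]), 'tool_pos': array([ 245.06905189, -601.37178892,  205.0892275 ]), 'tool_rot': array([-3.13969338e+00, -3.64793616e-04,  3.86777232e-01]), 'wrist_force': array([0.04742037, 0.08266391, 0.50699404]), 'ft_torque': array([ 0.00248888, -0.03772615,  0.01692338]), 'width': 85.3992690662819}
scene 48.79792348408767 322.6506182282879 235.35535822009896 [[-0.04697991  0.9988901   0.00338588]
 [ 0.57793646  0.02994594 -0.81553215]
 [-0.81472838 -0.0363568  -0.57870186]] [  -2.53293686 -290.13192185 1729.24962194]
top 54.5756196762158 316.74530616305015 236.52453414763625 [[-0.01055489 -0.99978651  0.01776334]
 [-0.98974827  0.00791526 -0.14260336]
 [ 0.14243232 -0.01908639 -0.98962051]] [  38.43882939  619.51455524 1317.24990588]
```

View pics/scene0.png

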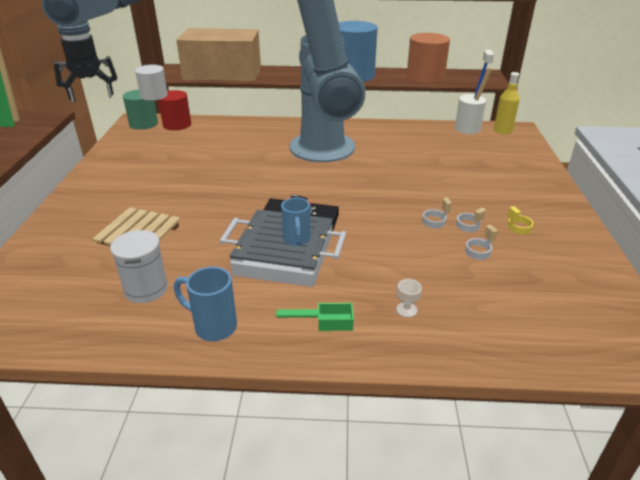

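View pics/top0.png

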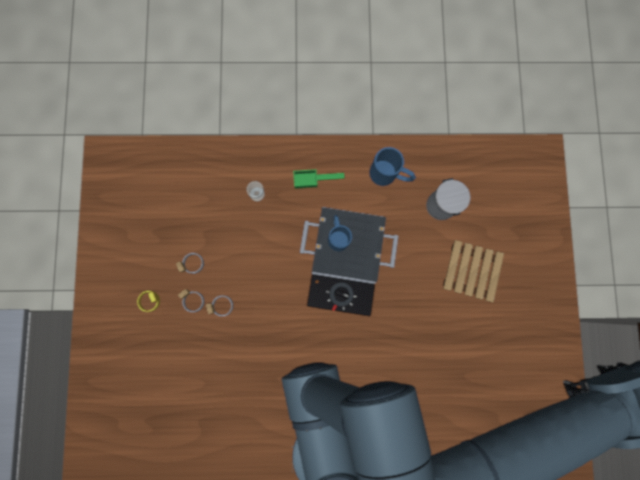

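```bash
cat > h.py <<'E'
from cell import sensors, imaging, ctrl
import cv2,numpy as np
from scipy.spatial.transform import Rotation as Ro
def cam(n):
    c=imaging.camera(n); f=240/np.tan(np.radians(c["vertical_fov"])/2)
    c["K"]=np.array([[f,0,c["cx"]],[0,f,c["cy"]],[0,0,1]]); return c
def px2w(c,u,v,z):
    R,t=c["R"],c["t"]; d=R.T@np.linalg.solve(c["K"],[u,v,1.]); o=-R.T@t
    return (o+d*(z-o[2])/d[2])
def w2px(c,X):
    p=c["K"]@(c["R"]@np.asarray(X,float)+c["t"]); return p[:2]/p[2]
def crop(c,u0,v0,u1,v1,s,name):
    im=cv2.resize(c["img"][v0:v1,u0:u1],None,fx=s,fy=s,interpolation=cv2.INTER_CUBIC); cv2.imwrite("pics/"+name,im)
E
python3 - <<'E'
from h import *
c=cam("top"); crop(c,290,195,410,325,4.5,"t1.png"); crop(c,130,240,250,330,6,"t2.png"); crop(c,360,140,520,310,3.5,"t3.png")
c=cam("scene"); crop(c,210,180,360,290,5,"s1.png"); crop(c,410,190,550,270,5.5,"s2.png")
E
```

```text
(no output)
```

View pics/t1.png

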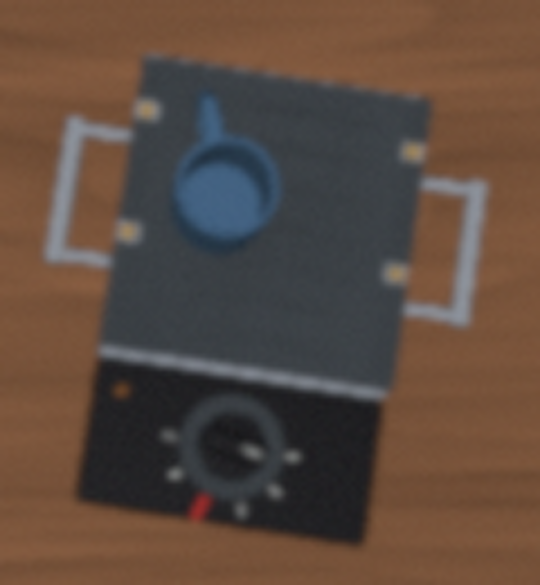

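View pics/t2.png

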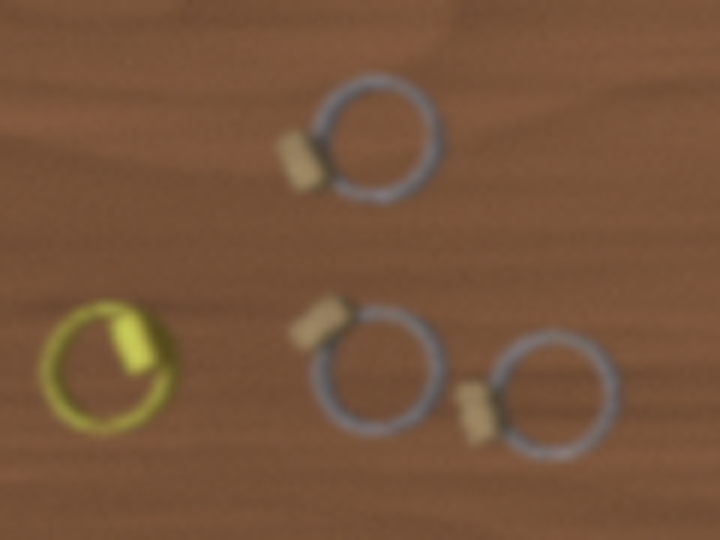

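View pics/t3.png

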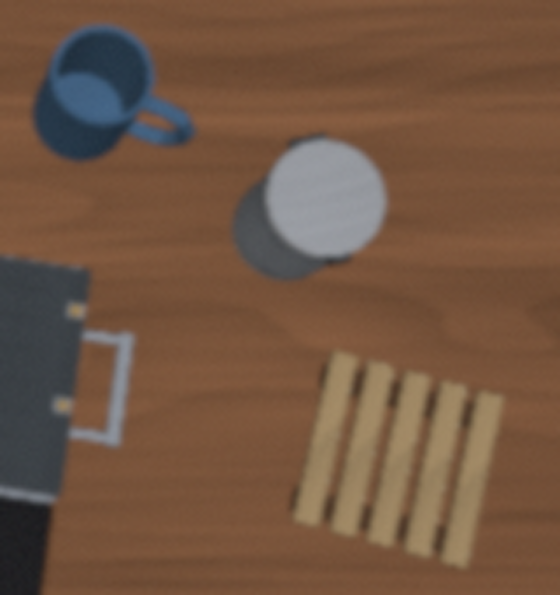

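View pics/s1.png

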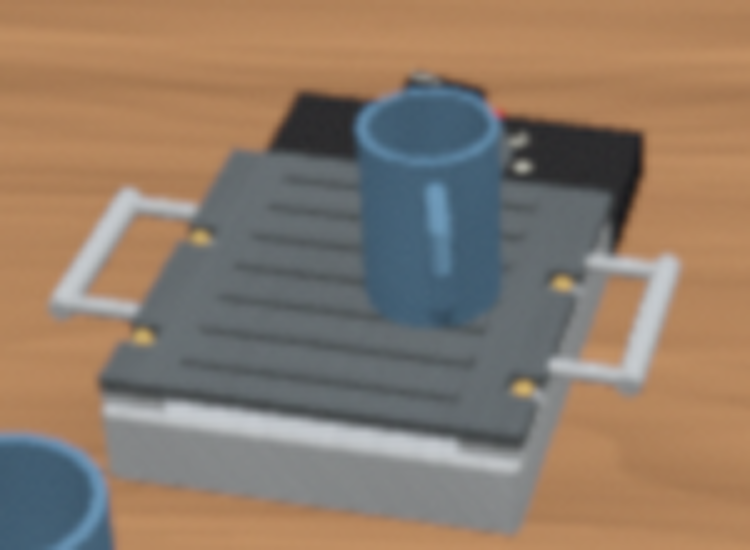

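View pics/s2.png

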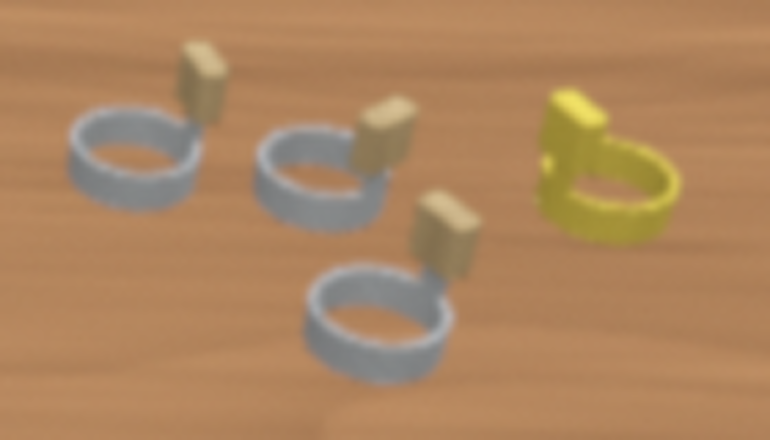

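Candidates. Mug: small blue mug on griddle, top (340,237), versus large blue mug at (387,167) and blue pot on the shelf. I choose the one on the griddle. Rings: grey at top (192,263), (192,301), (221,306); yellow at (148,301) is not meant. The crops confirm both choices: the mug stands on the ribs, and there are three steel rings with wooden grips. The knob pointer is near angle 0.

```bash
cat > fit.py <<'E'
from h import *
from scipy.optimize import least_squares
ct=cam("top"); cs=cam("scene")
def pins(c,u0,v0,u1,v1):
    im=c["img"][v0:v1,u0:u1].astype(float); b,g,r=im[...,0],im[...,1],im[...,2]
    w=np.clip((r-b)-25,0,None)
    return w
# initial guess from crop picks
def un(x,y,s,u0,v0): return ((x+.5)/s-.5+u0,(y+.5)/s-.5+v0)
pt=[un(*p,4.5,290,195) for p in [(147,110),(128,232),(413,152),(396,274)]]  # (60,87),(-20,87),(60,-87),(-20,-87)
ps=[un(*p,5,210,180) for p in [(524,388),(562,283),(143,337),(200,237)]]
L=[(60,87),(-20,87),(60,-87),(-20,-87)]
def refine(c,p,h):
    u,v=p
    for _ in range(4):
        U,V=np.meshgrid(np.arange(int(u)-h,int(u)+h+2),np.arange(int(v)-h,int(v)+h+2))
        im=c["img"][V,U].astype(float); w=np.clip(im[...,2]-im[...,0]-30,0,None)*(np.hypot(U-u,V-v)<h)
        if w.sum()<50: break
        u,v=(w*U).sum()/w.sum(),(w*V).sum()/w.sum()
    return u,v
pt2=[refine(ct,p,3) for p in pt]; ps2=[refine(cs,p,3) for p in ps]
print(np.round(pt,1).tolist(),np.round(pt2,1).tolist()); print(np.round(ps,1).tolist(),np.round(ps2,1).tolist())
def res(q,use=(1,1)):
    x,y,a=q; r=[]
    for (lx,ly),p,s in zip(L,pt2,ps2):
        X=[x+np.cos(a)*lx-np.sin(a)*ly,y+np.sin(a)*lx+np.cos(a)*ly,62]
        if use[0]: r+=list(w2px(ct,X)-p)
        if use[1]: r+=list(w2px(cs,X)-s)
    return np.array(r)
for use in ((1,1),(1,0),(0,1)):
    s=least_squares(res,[600,-10,0],args=(use,)); print(use,s.x,np.degrees(s.x[2]),np.round(s.fun,2))
# others
for nm,p,z in [("mugtop",un(228,190,4.5,290,195),110),]: print(nm,px2w(ct,*p,z))
R=[un(*p,6,130,240) for p in [(377,138),(377,370),(553,395)]]; G=[un(*p,6,130,240) for p in [(302,160),(320,321),(477,412)]]
for r,g in zip(R,G):
    a=px2w(ct,*r,20);b=px2w(ct,*g,63); print("ring",a.round(1),"grip",b.round(1),np.hypot(*(b-a)[:2]).round(1))
S=[un(*p,3.5,360,140) for p in [(345,352),(503,397),(455,566),(293,520)]]
W=[px2w(ct,*p,22) for p in S]; print(np.round(W,1).tolist(),np.mean(W,0))
print("can",px2w(ct,*un(326,199,3.5,360,140),132),"bigmug",px2w(ct,*un(103,75,3.5,360,140),110))
E
python3 fit.py
```

```text
[[322.3, 219.1], [318.1, 246.2], [381.4, 228.4], [377.6, 255.5]] [[322.1, 219.0], [317.0, 245.7], [381.5, 228.3], [381.4, 255.9]]
[[314.4, 257.2], [322.0, 236.2], [238.2, 247.0], [249.6, 227.0]] [[314.2, 257.1], [322.0, 236.1], [237.2, 246.6], [248.2, 226.6]]
(1, 1) [ 5.95326102e+02 -6.16187556e+01 -1.58210705e-01] -9.06480564252033 [ 0.72  0.03 -0.3  -0.54  1.76  0.39 -0.49 -0.44  0.59 -0.33  0.38  0.02
 -2.81 -0.85  0.67  0.15]
(1, 0) [ 5.94730565e+02 -6.14382635e+01 -1.57165996e-01] -9.004948254456915 [ 0.64  0.26  1.71  0.62  0.52 -0.16 -2.86 -0.68]
(0, 1) [ 5.96294301e+02 -6.16242007e+01 -1.59538300e-01] -9.140871251282265 [-0.38 -0.24 -0.52 -0.16  0.29  0.25  0.63  0.36]
mugtop [608.96107153 -31.58205658 110.        ]
ring [548.8 398.7  20. ] grip [534.8 423.1  63. ] 28.2
ring [436.2 395.6  20. ] grip [458.9 412.3  63. ] 28.3
ring [423.3 310.4  20. ] grip [415.9 337.9  63. ] 28.4
[[608.5, -390.2, 22.0], [568.8, -523.4, 22.0], [426.7, -473.2, 22.0], [466.4, -338.6, 22.0]] [ 517.61287711 -431.34454935   22.        ]
can [ 716.73921077 -345.61843297  132.        ] bigmug [ 826.53143843 -175.04825484  110.        ]
```

```bash
python3 - <<'E'
from h import *
c=cam("top");crop(c,296,204,346,264,10,"p1.png");crop(c,355,215,405,275,10,"p2.png");crop(c,300,265,385,320,9,"p5.png")
c=cam("scene");crop(c,215,215,275,265,12,"p3.png");crop(c,295,215,350,265,12,"p4.png")
E
```

```text
(no output)
```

View pics/p1.png

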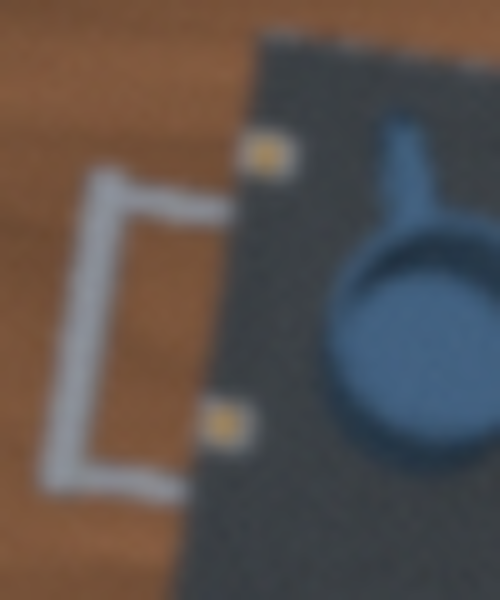

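View pics/p2.png

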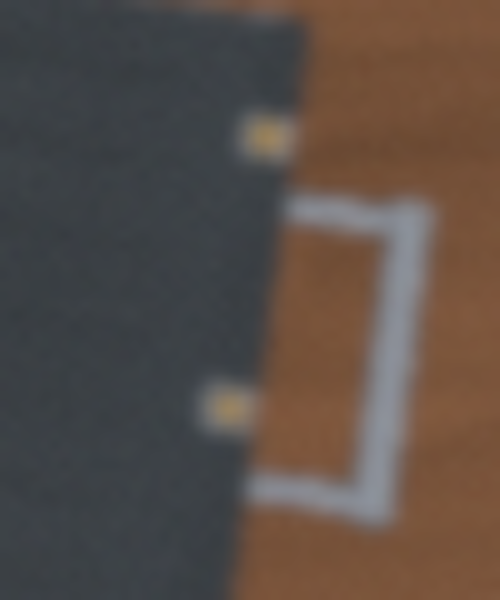

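View pics/p3.png

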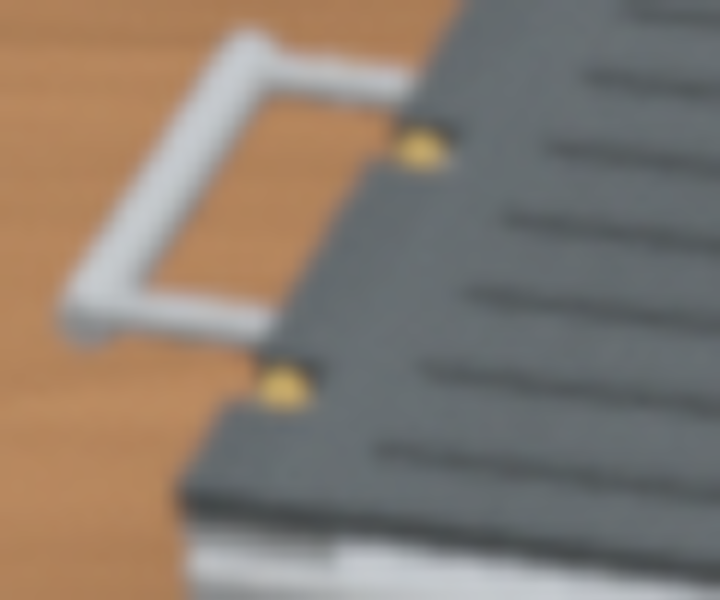

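View pics/p4.png

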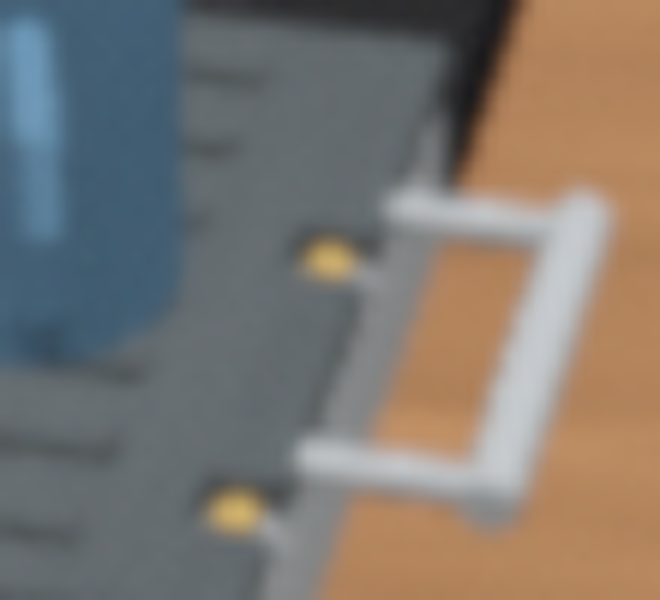

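View pics/p5.png

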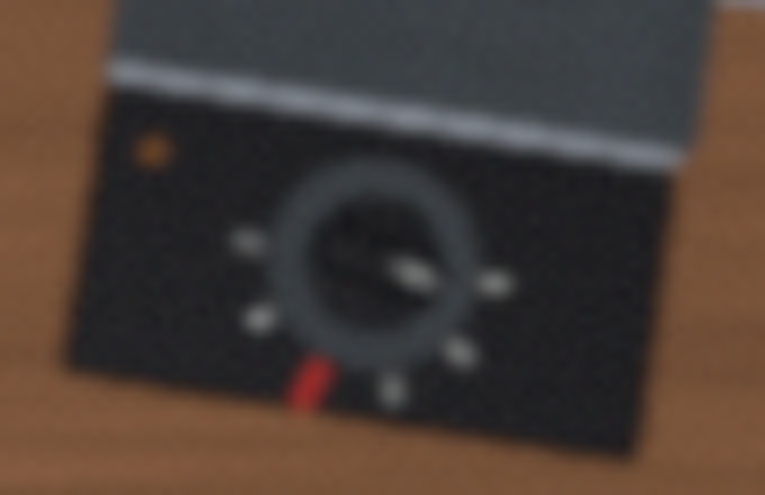

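```bash
cat > fit2.py <<'E'
from h import *
from scipy.optimize import least_squares
def un(x,y,s,u0,v0): return ((x+.5)/s-.5+u0,(y+.5)/s-.5+v0)
ct=cam("top"); cs=cam("scene")
A=lambda x,y:un(x,y,10,296,204);B=lambda x,y:un(x,y,10,355,215);C=lambda x,y:un(x,y,12,215,215);D=lambda x,y:un(x,y,12,295,215);E=lambda x,y:un(x,y,9,300,265)
O=[(ct,A(267,155),(60,87,63)),(ct,A(226,425),(-20,87,63)),(ct,B(267,137),(60,-87,63)),(ct,B(229,408),(-20,-87,63)),
(ct,A(107,170),(47,131,64)),(ct,A(57,492),(-47,131,64)),(ct,B(412,200),(47,-131,64)),(ct,B(373,523),(-47,-131,64)),
(ct,E(66,370),(-195,94,40)),(ct,E(632,455),(-195,-94,40)),
(cs,C(423,150),(-20,-87,62)),(cs,C(285,388),(60,-87,62)),(cs,D(330,260),(-20,87,62)),(cs,D(236,512),(60,87,62)),
(cs,C(245,35),(-47,-131,62)),(cs,C(88,318),(47,-131,60)),(cs,D(582,197),(-47,131,62)),(cs,D(495,500),(47,131,60))]
def res(q,S): 
    x,y,a=q;c,s=np.cos(a),np.sin(a);r=[]
    for cc,p,(lx,ly,lz) in S: r+=list(w2px(cc,[x+c*lx-s*ly,y+s*lx+c*ly,lz])-p)
    return np.array(r)
for S in (O,O[:10],O[10:]):
    s=least_squares(res,[600,-60,-.15],args=(S,),loss='soft_l1',f_scale=.5); print(s.x.round(4),np.degrees(s.x[2]).round(2)); print(s.fun.reshape(-1,2).round(1).tolist())
E
python3 fit2.py
```

```text
[ 5.956361e+02 -5.968320e+01 -1.637000e-01] -9.38
[[0.1, -0.3], [-0.0, -0.2], [0.3, -0.3], [0.5, -0.2], [0.4, 0.2], [0.3, -0.1], [0.3, 0.1], [0.0, -0.1], [-0.6, 0.5], [1.2, 1.2], [0.0, -0.3], [0.1, -0.3], [0.3, -0.3], [0.4, -0.4], [0.9, 0.8], [-0.0, 0.4], [0.3, 0.7], [-0.1, 0.4]]
[ 5.956328e+02 -5.900020e+01 -1.647000e-01] -9.44
[[-0.2, -0.3], [-0.3, -0.3], [0.1, -0.2], [0.2, -0.2], [0.2, 0.2], [0.0, -0.1], [0.1, 0.1], [-0.2, -0.1], [-0.9, 0.5], [0.9, 1.2]]
[ 5.954182e+02 -6.021540e+01 -1.602000e-01] -9.18
[[-0.3, -0.3], [-0.1, -0.3], [0.1, -0.5], [0.3, -0.6], [0.6, 0.8], [-0.2, 0.5], [0.1, 0.5], [-0.2, 0.2]]
```

```bash
python3 - <<'E'
from h import *
def un(x,y,s,u0,v0): return ((x+.5)/s-.5+u0,(y+.5)/s-.5+v0)
ct=cam("top"); cs=cam("scene")
m=px2w(ct,*un(226,188,4.5,290,195),155); print("mug rim top",m)
# scene rim ellipse centre in s1 crop ~ (428,125) scale5 off(210,180)
print("scene",px2w(cs,*un(428,127,5,210,180),155))
print("scene bottom mid",px2w(cs,*un(430,300,5,210,180),67))
h=px2w(ct,*un(207,97,4.5,290,195),115); print("handle",h, np.degrees(np.arctan2(*(h-m)[[1,0]])))
print(w2px(ct,[m[0],m[1],67]))
E
```

```text
mug rim top [603.74948019 -27.23797028 155.        ]
scene [608.58915477 -28.82443897 155.        ]
scene bottom mid [614.62804848 -29.73209434  67.        ]
handle [666.62863777 -19.22494301 115.        ] 7.262363334365188
[337.78624206 240.76291795]
```

```bash
cat >> h.py <<'E'
G=np.array([595.6,-59.7]); GA=-0.1637
def g2w(x,y): 
    c,s=np.cos(GA),np.sin(GA); return G+[c*x-s*y,s*x+c*y]
def plan(x,y,z,yaw=None,s=None):
    s=s or sensors.sense(); p=s["tool_pos"]; R=Ro.from_euler("xyz",s["tool_rot"]); y0=s["tool_rot"][2]
    if yaw is None: yaw=y0
    d=(y0-yaw+np.pi)%(2*np.pi)-np.pi
    c,sn=np.cos(yaw),np.sin(yaw); v=np.array([x,y,z])-p
    t=np.array([c*v[0]+sn*v[1], sn*v[0]-c*v[1], -v[2]])/25
    print("t",round(float(s["time"]),2),"pos",p.round(1),"yaw",round(float(y0),4),"F",s["wrist_force"].round(1),"w",round(float(s["width"]),1),"| spin units",round(float(np.degrees(d)/5),2),"| then travel units",t.round(2),"j6",s["joint_positions"][5].round(2))
E
python3 -c "
from h import *
plan(606,-28.5,200,0.125)"
```

```text
t 0.6 pos [ 245.2 -602.   206.2] yaw 0.3868 F [ 0.6 -0.3 -1.1] w 85.4 | spin units 3.0 | then travel units [ 17.18 -20.96   0.25] j6 -0.17
```

Request:
step_arm(
  increments=[
    {"travel": [0,0,0],"spin": 1},
    {"travel": [0,0,0],"spin": 1},
    {"travel": [0,0,0],"spin": 1},
    {"travel": [0.6,-0.75,0],"spin": 0},
    {"travel": [0.6,-0.75,0],"spin": 0},
    {"travel": [0.6,-0.75,0],"spin": 0},
    {"travel": [0.6,-0.75,0],"spin": 0},
    {"travel": [0.6,-0.75,0],"spin": 0},
  ],
  jaw=85,
)

```text
time: 1.4
tool_pos: [308.4, -498.8, 206.3]
tool_rot: [3.141, -0.0, 0.125]
wrist_force: [0.1, -0.1, 0.2]
width: 84.6
```

Request:
step_arm(
  increments=[
    {"travel": [0.6,-0.75,0],"spin": 0},
    {"travel": [0.6,-0.75,0],"spin": 0},
    {"travel": [0.6,-0.75,0],"spin": 0},
    {"travel": [0.6,-0.75,0],"spin": 0},
    {"travel": [0.6,-0.75,0],"spin": 0},
    {"travel": [0.6,-0.75,0],"spin": 0},
    {"travel": [0.6,-0.75,0],"spin": 0},
    {"travel": [0.6,-0.75,0],"spin": 0},
  ],
)

```text
time: 2.2
tool_pos: [408.7, -335.0, 206.4]
tool_rot: [3.141, -0.0, 0.125]
wrist_force: [0.4, 0.5, 0.0]
width: 84.8
```

Request:
step_arm(
  increments=[
    {"travel": [0.6,-0.75,0],"spin": 0},
    {"travel": [0.6,-0.75,0],"spin": 0},
    {"travel": [0.6,-0.75,0],"spin": 0},
    {"travel": [0.6,-0.75,0],"spin": 0},
    {"travel": [0.6,-0.75,0],"spin": 0},
    {"travel": [0.6,-0.75,0],"spin": 0},
    {"travel": [0.6,-0.75,0],"spin": 0},
    {"travel": [0.6,-0.75,0],"spin": 0},
  ],
)

```text
time: 3.0
tool_pos: [509.1, -171.2, 206.4]
tool_rot: [3.141, -0.0, 0.125]
wrist_force: [-0.4, -0.1, -0.0]
width: 85.1
```

```bash
python3 -c "
from h import *
plan(606,-28.5,108,0.125)"
```

```text
t 3.0 pos [ 509.1 -171.2  206.4] yaw 0.125 F [-0.4 -0.1 -0. ] w 85.1 | spin units -0.0 | then travel units [ 4.56 -5.18  3.94] j6 0.91
```

Request:
step_arm(
  increments=[
    {"travel": [0.65,-0.74,0],"spin": 0},
    {"travel": [0.65,-0.74,0],"spin": 0},
    {"travel": [0.65,-0.74,0],"spin": 0},
    {"travel": [0.65,-0.74,0],"spin": 0},
    {"travel": [0.65,-0.74,0],"spin": 0},
    {"travel": [0.65,-0.74,0],"spin": 0},
    {"travel": [0.65,-0.74,0],"spin": 0},
    {"travel": [0,0,0.5],"spin": 0},
  ],
)

```text
time: 3.8
tool_pos: [607.6, -27.7, 195.5]
tool_rot: [3.14, -0.004, 0.128]
wrist_force: [-0.4, 0.8, -0.3]
width: 85.3
```

```bash
python3 -c "
from h import *
plan(606,-28.5,108,0.125)
c=cam('scene'); crop(c,220,100,370,290,3,'a1.png')
c=cam('top'); crop(c,270,170,410,290,4,'a2.png')"
```

```text
t 3.8 pos [607.6 -27.7 195.5] yaw 0.128 F [-0.4  0.8 -0.3] w 85.3 | spin units 0.03 | then travel units [-0.07  0.02  3.5 ] j6 1.21
```

View pics/a1.png

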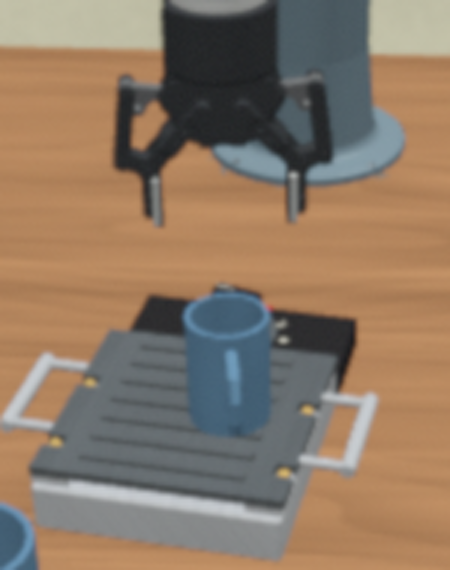

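The scene view shows the jaws centred over the small mug, fingertips at crop (158,225) and (293,218), rim centre at (228,315). The handle faces the camera, clear of both jaws.

Request:
step_arm(
  increments=[
    {"travel": [0,0,0.7],"spin": 0},
    {"travel": [0,0,0.7],"spin": 0},
    {"travel": [0,0,0.7],"spin": 0},
    {"travel": [0,0,0.7],"spin": 0},
    {"travel": [0,0,0.7],"spin": 0},
    {"travel": [0,0,0],"spin": 0},
  ],
)

```text
time: 4.5
tool_pos: [602.6, -29.9, 103.1]
tool_rot: [-3.14, 0.006, 0.124]
wrist_force: [-0.0, 0.5, -0.7]
width: 84.9
```

Request:
step_arm(
  increments=[
    {"travel": [0,0,0],"spin": 0},
    {"travel": [0,0,0],"spin": 0},
    {"travel": [0,0,0],"spin": 0},
    {"travel": [0,0,0],"spin": 0},
    {"travel": [0,0,0],"spin": 0},
    {"travel": [0,0,0],"spin": 0},
    {"travel": [0,0,0],"spin": 0},
    {"travel": [0,0,0],"spin": 0},
  ],
  jaw=50,
  squeeze=40,
)

```text
time: 5.3
tool_pos: [606.4, -29.8, 107.8]
tool_rot: [3.14, -0.002, 0.125]
wrist_force: [-0.8, 0.2, 6.2]
width: 59.6
```

```bash
python3 -c "
from h import *
plan(606,-28.5,155,0.125)
c=cam('scene'); crop(c,220,100,370,290,3,'a3.png')"
```

```text
t 5.3 pos [606.4 -29.8 107.8] yaw 0.1252 F [-0.8  0.2  6.2] w 59.6 | spin units 0.0 | then travel units [-0.01 -0.05 -1.89] j6 1.21
```

View pics/a3.png

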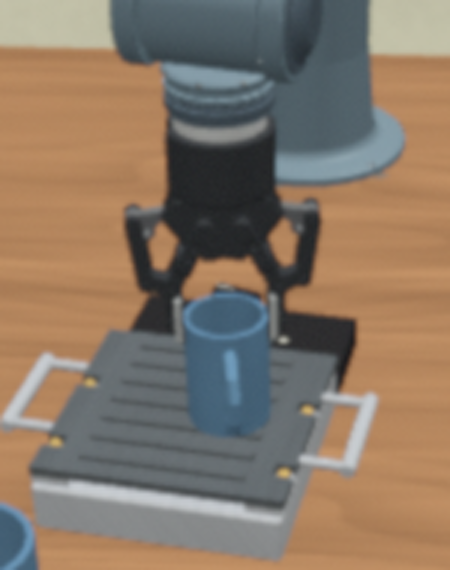

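```bash
python3 -c "
from h import *
c=cam('scene')
f=lambda X:((w2px(c,X)-[220,100]+.5)*3-.5).round(0)
for x in (606,612,618,625):
  print(x,'rim C',f([x,-29,155]),'rim near',f([x+31,-29,155]),'rim far',f([x-31,-29,155]),'base near',f([x+31,-29,67]),'finger tips',f([x,2,108]),f([x,-60,108]))
crop(c,260,150,330,260,8,'a4.png')
c=cam('top'); crop(c,270,170,410,290,5,'a5.png')
"
```

```text
606 rim C [227. 314.] rim near [223. 337.] rim far [230. 292.] base near [226. 438.] finger tips [270. 369.] [187. 367.]
612 rim C [226. 319.] rim near [222. 342.] rim far [230. 296.] base near [225. 442.] finger tips [270. 374.] [186. 371.]
618 rim C [225. 323.] rim near [221. 347.] rim far [229. 300.] base near [225. 447.] finger tips [269. 378.] [185. 376.]
625 rim C [224. 328.] rim near [220. 352.] rim far [228. 305.] base near [224. 453.] finger tips [268. 384.] [184. 381.]
```

View pics/a4.png

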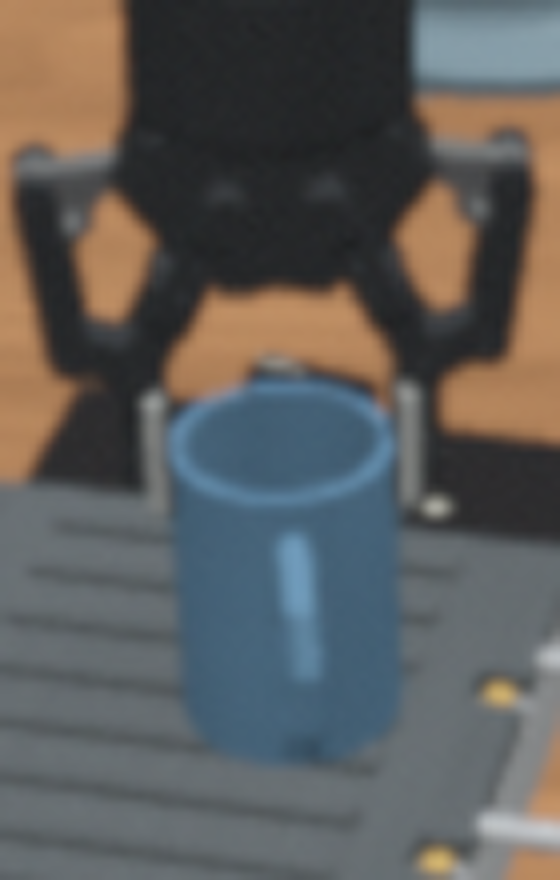

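View pics/a5.png

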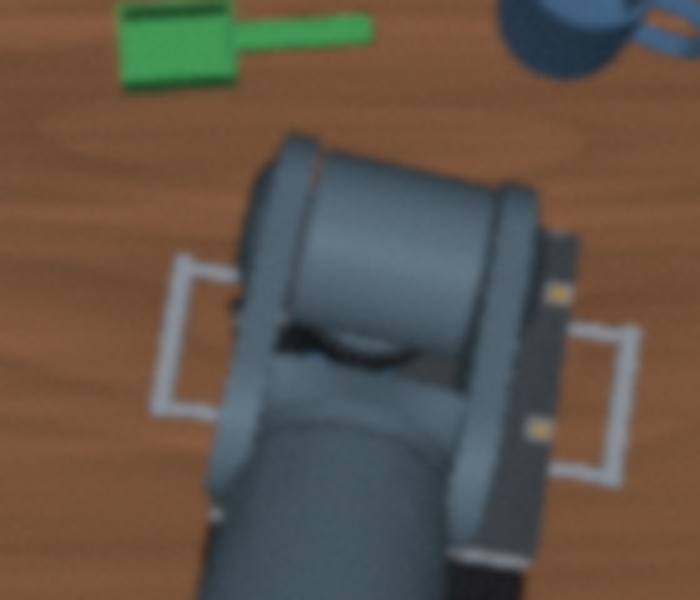

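Request:
step_arm(
  increments=[
    {"travel": [0,0,-0.2],"spin": 0},
    {"travel": [0,0,-0.4],"spin": 0},
    {"travel": [0,0,-0.4],"spin": 0},
    {"travel": [0,0,-0.5],"spin": 0},
    {"travel": [0,0,-0.5],"spin": 0},
    {"travel": [0,0,0],"spin": 0},
  ],
)

```text
time: 6.05
tool_pos: [607.1, -29.7, 159.3]
tool_rot: [3.14, -0.005, 0.125]
wrist_force: [1.3, 0.3, -1.5]
width: 59.6
```

```bash
python3 -c "
from h import *
plan(517.5,-431.5,170)
c=cam('scene'); crop(c,220,60,370,290,3,'a6.png')"
```

```text
t 6.05 pos [607.1 -29.7 159.3] yaw 0.1251 F [ 1.3  0.3 -1.5] w 59.6 | spin units 0.0 | then travel units [-5.56 15.5  -0.43] j6 1.21
```

View pics/a6.png

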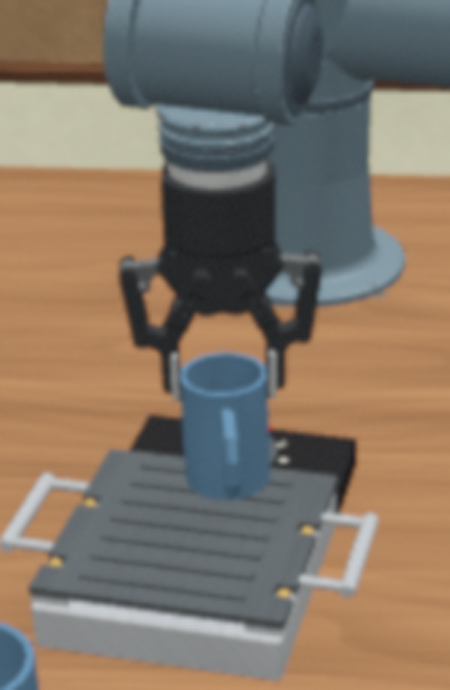

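Request:
step_arm(
  increments=[
    {"travel": [-0.2,0.5,0],"spin": 0},
    {"travel": [-0.35,0.95,0],"spin": 0},
    {"travel": [-0.35,0.95,0],"spin": 0},
    {"travel": [-0.35,0.95,0],"spin": 0},
    {"travel": [-0.35,0.95,0],"spin": 0},
    {"travel": [-0.35,0.95,0],"spin": 0},
    {"travel": [-0.35,0.95,0],"spin": 0},
    {"travel": [-0.35,0.95,0],"spin": 0},
  ],
)

```text
time: 6.9
tool_pos: [560.6, -216.5, 155.2]
tool_rot: [-3.141, 0.002, 0.124]
wrist_force: [-0.4, 0.1, -3.0]
width: 59.8
```

Request:
step_arm(
  increments=[
    {"travel": [-0.35,0.95,0],"spin": 0},
    {"travel": [-0.35,0.95,0],"spin": 0},
    {"travel": [-0.35,0.95,0],"spin": 0},
    {"travel": [-0.35,0.95,0],"spin": 0},
    {"travel": [-0.35,0.95,0],"spin": 0},
    {"travel": [-0.35,0.95,0],"spin": 0},
    {"travel": [-0.35,0.95,0],"spin": 0},
    {"travel": [-0.35,0.95,0],"spin": 0},
  ],
)

```text
time: 7.7
tool_pos: [514.6, -413.5, 155.0]
tool_rot: [-3.14, 0.001, 0.124]
wrist_force: [0.1, -0.4, -3.0]
width: 59.9
```

```bash
python3 -c "
from h import *
plan(517.5,-431.5,63)"
```

```text
t 7.7 pos [ 514.6 -413.5  155. ] yaw 0.1244 F [ 0.1 -0.4 -3. ] w 59.9 | spin units 0.0 | then travel units [0.03 0.73 3.68] j6 0.6
```

Request:
step_arm(
  increments=[
    {"travel": [0,0.7,0],"spin": 0},
    {"travel": [0,0,0.6],"spin": 0},
    {"travel": [0,0,0.7],"spin": 0},
    {"travel": [0,0,0.7],"spin": 0},
    {"travel": [0,0,0.7],"spin": 0},
    {"travel": [0,0,0.5],"spin": 0},
    {"travel": [0,0,0.2],"spin": 0},
    {"travel": [0,0,0],"spin": 0},
  ],
)

```text
time: 8.5
tool_pos: [518.1, -428.9, 70.0]
tool_rot: [-3.14, 0.001, 0.125]
wrist_force: [-0.7, 0.7, -2.8]
width: 59.4
```

```bash
python3 -c "
from h import *
plan(517.5,-431.5,63)
c=cam('scene'); crop(c,60,150,250,300,4,'a7.png')"
```

```text
t 8.5 pos [ 518.1 -428.9   70. ] yaw 0.1254 F [-0.7  0.7 -2.8] w 59.4 | spin units 0.0 | then travel units [-0.04  0.1   0.28] j6 0.59
```

View pics/a7.png

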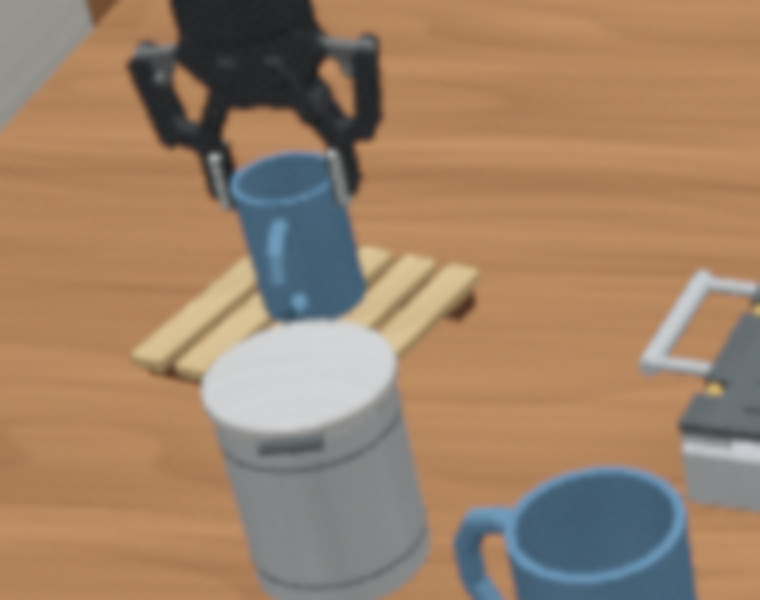

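The mug is upright over the middle of the stand, with its base around crop (315,310). I'll lower it gently.

Request:
step_arm(
  increments=[
    {"travel": [0,0,0.16],"spin": 0},
    {"travel": [0,0,0.08],"spin": 0},
    {"travel": [0,0,0],"spin": 0},
  ],
)

```text
time: 8.85
tool_pos: [518.3, -429.6, 65.3]
tool_rot: [3.141, -0.0, 0.125]
wrist_force: [0.1, 0.3, -4.0]
width: 59.6
```

Request:
step_arm(
  increments=[
    {"travel": [0,0,0.06],"spin": 0},
    {"travel": [0,0,0],"spin": 0},
  ],
)

```text
time: 9.05
tool_pos: [518.3, -429.6, 63.6]
tool_rot: [-3.141, 0.0, 0.125]
wrist_force: [-0.1, -0.3, -2.2]
width: 59.8
```

Request:
step_arm(
  increments=[
    {"travel": [0,0,0.06],"spin": 0},
    {"travel": [0,0,0],"spin": 0},
    {"travel": [0,0,0],"spin": 0},
  ],
)

```text
time: 9.35
tool_pos: [518.6, -429.8, 62.9]
tool_rot: [3.141, -0.0, 0.125]
wrist_force: [-1.1, 1.8, 1.2]
width: 59.5
```

Request:
step_arm(
  increments=[
    {"travel": [0,0,0.04],"spin": 0},
    {"travel": [0,0,0],"spin": 0},
    {"travel": [0,0,0],"spin": 0},
  ],
)

```text
time: 9.65
tool_pos: [518.8, -429.9, 63.0]
tool_rot: [3.141, -0.001, 0.125]
wrist_force: [-2.4, 3.0, 7.5]
width: 59.6
```

Request:
step_arm(
  increments=[
    {"travel": [0,0,0],"spin": 0},
    {"travel": [0,0,0],"spin": 0},
    {"travel": [0,0,0],"spin": 0},
    {"travel": [0,0,0],"spin": 0},
    {"travel": [0,0,0],"spin": 0},
    {"travel": [0,0,-0.3],"spin": 0},
    {"travel": [0,0,-0.6],"spin": 0},
    {"travel": [0,0,-0.8],"spin": 0},
  ],
  jaw=85,
)

```text
time: 10.45
tool_pos: [518.1, -429.3, 104.4]
tool_rot: [-3.141, 0.001, 0.125]
wrist_force: [0.5, -0.1, 0.3]
width: 84.9
```

Request:
step_arm(
  increments=[
    {"travel": [0,0,-1],"spin": 0},
    {"travel": [0,0,-1],"spin": 0},
    {"travel": [0,0,-1],"spin": 0},
    {"travel": [0,0,-0.3],"spin": 0},
    {"travel": [0,0,0],"spin": 0.9},
    {"travel": [0,0,0],"spin": 0.9},
    {"travel": [0,0,0],"spin": 0.9},
    {"travel": [0,0,0],"spin": 0.6},
  ],
)

```text
time: 11.25
tool_pos: [518.1, -429.4, 186.0]
tool_rot: [-3.141, 0.0, -0.166]
wrist_force: [0.4, -0.1, 0.5]
width: 85.1
```

```bash
python3 -c "
from h import *
a=g2w(0,131); print(a); plan(a[0],a[1],150,-0.1637)
c=cam('scene'); crop(c,60,150,250,300,4,'a8.png')"
```

```text
[616.94905018  69.54866752]
t 11.25 pos [ 518.1 -429.4  186. ] yaw -0.1656 F [ 0.4 -0.1  0.5] w 85.1 | spin units -0.02 | then travel units [  0.65 -20.34   1.44] j6 0.88
```

View pics/a8.png

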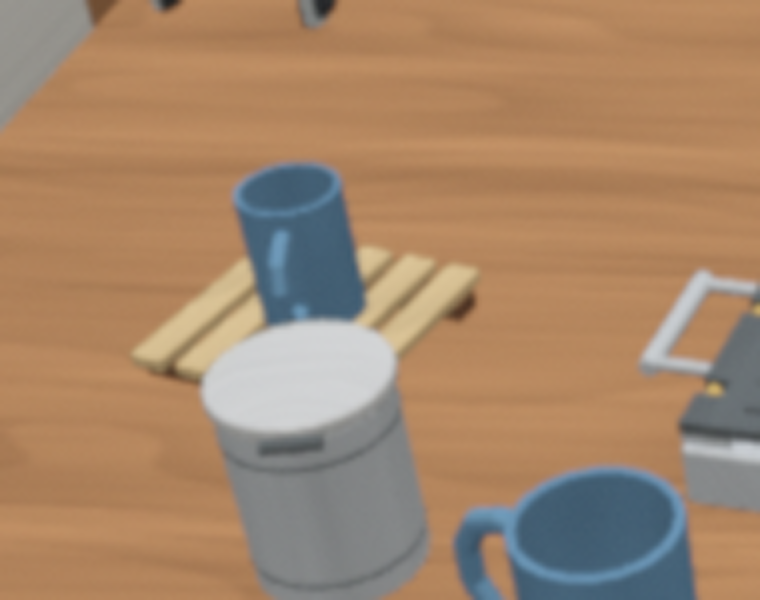

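Request:
step_arm(
  increments=[
    {"travel": [0,-0.6,0],"spin": 0},
    {"travel": [0,-0.98,0],"spin": 0},
    {"travel": [0,-0.98,0],"spin": 0},
    {"travel": [0,-0.98,0],"spin": 0},
    {"travel": [0,-0.98,0],"spin": 0},
    {"travel": [0,-0.98,0],"spin": 0},
    {"travel": [0,-0.98,0],"spin": 0},
    {"travel": [0,-0.98,0],"spin": 0},
  ],
  jaw=30,
)

```text
time: 12.1
tool_pos: [548.5, -243.4, 186.1]
tool_rot: [-3.141, 0.0, -0.161]
wrist_force: [-0.0, 0.3, 0.4]
width: 30.0
```

Request:
step_arm(
  increments=[
    {"travel": [0,-0.98,0],"spin": 0},
    {"travel": [0,-0.98,0],"spin": 0},
    {"travel": [0,-0.98,0],"spin": 0},
    {"travel": [0,-0.98,0],"spin": 0},
    {"travel": [0,-0.98,0],"spin": 0},
    {"travel": [0,-0.98,0],"spin": 0},
    {"travel": [0,-0.98,0],"spin": 0},
    {"travel": [0,-0.98,0],"spin": 0},
  ],
)

```text
time: 12.9
tool_pos: [579.9, -50.1, 186.1]
tool_rot: [-3.141, 0.0, -0.161]
wrist_force: [0.1, 0.5, -0.6]
width: 30.0
```

Request:
step_arm(
  increments=[
    {"travel": [0.3,-0.98,0],"spin": 0},
    {"travel": [0.3,-0.98,0],"spin": 0},
    {"travel": [0,-0.98,0],"spin": 0},
    {"travel": [0,-0.98,0],"spin": 0},
    {"travel": [0,-0.9,0],"spin": 0},
    {"travel": [0,0,0.6],"spin": 0},
    {"travel": [0,0,0.8],"spin": 0},
    {"travel": [0,0,0],"spin": 0},
  ],
)

```text
time: 13.7
tool_pos: [611.7, 64.6, 147.1]
tool_rot: [3.141, 0.007, -0.162]
wrist_force: [-1.4, -0.5, -0.1]
width: 29.9
```

```bash
python3 -c "
from h import *
a=g2w(0,131); plan(a[0],a[1],41,-0.1637)
c=cam('scene'); crop(c,260,130,380,270,5,'b1.png')
c=cam('top'); crop(c,270,170,370,290,5,'b2.png')"
```

```text
t 13.7 pos [611.7  64.6 147.1] yaw -0.162 F [-1.4 -0.5 -0.1] w 29.9 | spin units 0.02 | then travel units [ 0.18 -0.23  4.24] j6 1.65
```

View pics/b1.png

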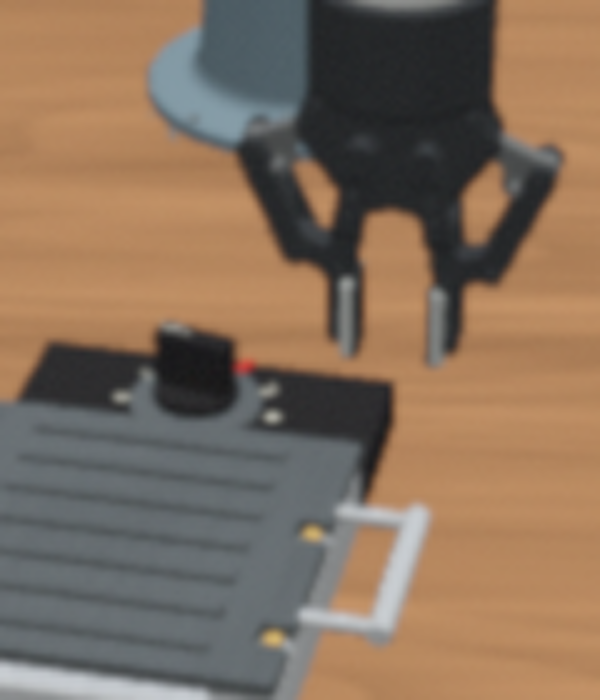

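View pics/b2.png

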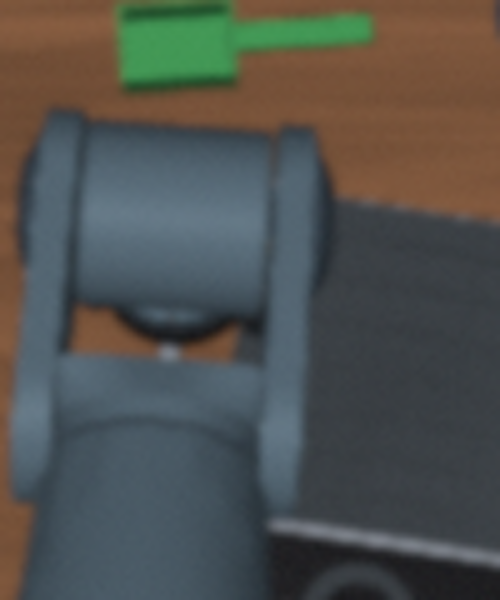

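Request:
step_arm(
  increments=[
    {"travel": [0.18,-0.23,0],"spin": 0},
    {"travel": [0,0,0.8],"spin": 0},
    {"travel": [0,0,0.8],"spin": 0},
    {"travel": [0,0,0.3],"spin": 0},
    {"travel": [0,0,0],"spin": 0},
  ],
)

```text
time: 14.3
tool_pos: [619.8, 69.3, 103.1]
tool_rot: [3.142, 0.001, -0.163]
wrist_force: [0.4, -1.1, 0.9]
width: 30.0
```

```bash
python3 -c "
from h import *
a=g2w(0,131); plan(a[0],a[1],41,-0.1637)
c=cam('scene'); crop(c,260,130,380,270,5,'b3.png')
f=lambda X:((w2px(c,X)-[260,130]+.5)*5-.5).round(0)
p=sensors.sense()['tool_pos'];print(f(p),f([a[0],a[1],60]))
"
```

```text
t 14.3 pos [619.8  69.3 103.1] yaw -0.1631 F [ 0.4 -1.1  0.9] w 30.0 | spin units 0.01 | then travel units [-0.11  0.01  2.48] j6 1.66
[401. 496.] [400. 572.]
```

View pics/b3.png

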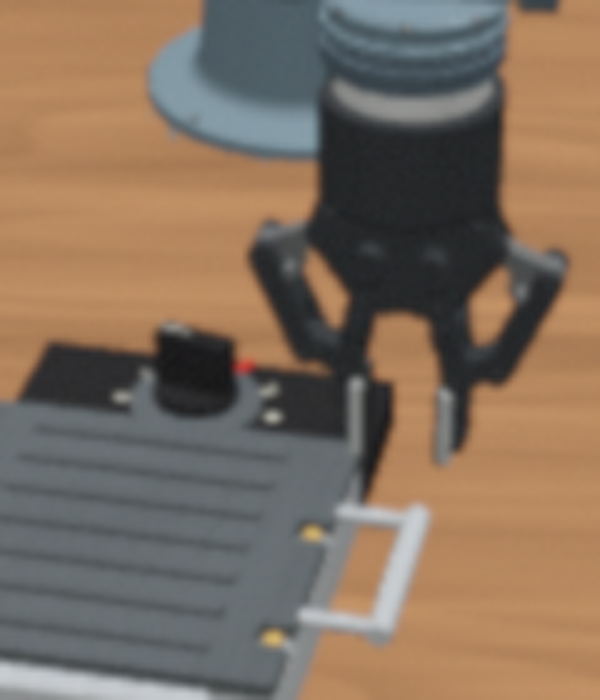

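The visible fingertips sit about 20 mm above the reported TCP: projected at crop row 496, seen at 458. The flip depends on grip depth, so I'll touch the bare worktop beside the griddle to settle the tip height.

Request:
step_arm(
  increments=[
    {"travel": [0,-0.9,0],"spin": 0},
    {"travel": [0,-0.9,0],"spin": 0},
    {"travel": [0,-0.2,0.6],"spin": 0},
    {"travel": [0,0,0.9],"spin": 0},
    {"travel": [0,0,0.9],"spin": 0},
    {"travel": [0,0,0.9],"spin": 0},
    {"travel": [0,0,0.3],"spin": 0},
    {"travel": [0,0,0],"spin": 0},
  ],
  jaw=0,
  squeeze=20,
)

```text
time: 15.15
tool_pos: [627.4, 118.2, 12.4]
tool_rot: [3.141, 0.002, -0.163]
wrist_force: [0.0, 0.3, 0.7]
width: -0.5
```

```bash
python3 -c "
from h import *
plan(620,120,0)
c=cam('scene'); crop(c,260,130,380,270,5,'b4.png')
f=lambda X:((w2px(c,X)-[260,130]+.5)*5-.5).round(0)
p=sensors.sense()['tool_pos'];print(f(p),f([p[0],p[1],0]))
"
```

```text
t 15.15 pos [627.4 118.2  12.4] yaw -0.1633 F [0.  0.3 0.7] w -0.5 | spin units 0.0 | then travel units [-0.3  -0.02  0.5 ] j6 1.74
[504. 672.] [503. 696.]
```

View pics/b4.png

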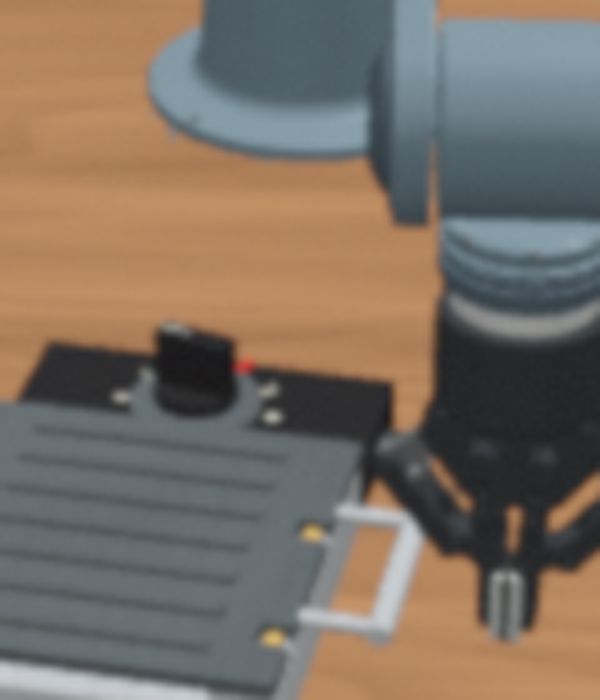

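Request:
step_arm(
  increments=[
    {"travel": [0,0,0.15],"spin": 0},
    {"travel": [0,0,0.15],"spin": 0},
    {"travel": [0,0,0],"spin": 0},
  ],
)

```text
time: 15.5
tool_pos: [628.3, 118.6, 6.4]
tool_rot: [-3.142, -0.0, -0.163]
wrist_force: [-0.6, 0.0, 0.1]
width: 0.1
```

Request:
step_arm(
  increments=[
    {"travel": [0,0,0.1],"spin": 0},
    {"travel": [0,0,0.06],"spin": 0},
    {"travel": [0,0,0],"spin": 0},
  ],
)

```text
time: 15.8
tool_pos: [628.1, 118.6, 1.9]
tool_rot: [3.142, 0.0, -0.163]
wrist_force: [0.8, -0.0, 0.6]
width: -0.3
```

Request:
step_arm(
  increments=[
    {"travel": [0,0,0.08],"spin": 0},
    {"travel": [0,0,0.04],"spin": 0},
    {"travel": [0,0,0],"spin": 0},
  ],
)

```text
time: 16.1
tool_pos: [628.1, 118.6, -1.1]
tool_rot: [3.142, 0.0, -0.163]
wrist_force: [0.5, 0.5, 0.0]
width: -0.2
```

Request:
step_arm(
  increments=[
    {"travel": [0,0,0.06],"spin": 0},
    {"travel": [0,0,0.04],"spin": 0},
    {"travel": [0,0,0],"spin": 0},
  ],
)

```text
time: 16.4
tool_pos: [628.1, 118.6, -3.5]
tool_rot: [3.142, 0.0, -0.163]
wrist_force: [-1.0, 0.5, -0.0]
width: -0.2
```

Request:
step_arm(
  increments=[
    {"travel": [0,0,0.08],"spin": 0},
    {"travel": [0,0,0.04],"spin": 0},
    {"travel": [0,0,0],"spin": 0},
  ],
)

```text
time: 16.7
tool_pos: [628.1, 118.6, -6.6]
tool_rot: [3.142, 0.0, -0.163]
wrist_force: [-0.2, 0.1, 0.8]
width: 0.0
```

Request:
step_arm(
  increments=[
    {"travel": [0,0,0.08],"spin": 0},
    {"travel": [0,0,0.04],"spin": 0},
    {"travel": [0,0,0],"spin": 0},
  ],
)

```text
time: 17.0
tool_pos: [628.0, 118.6, -9.6]
tool_rot: [3.141, 0.0, -0.163]
wrist_force: [-0.3, -0.2, 0.2]
width: -0.4
```

Request:
step_arm(
  increments=[
    {"travel": [0,0,0.06],"spin": 0},
    {"travel": [0,0,0.02],"spin": 0},
    {"travel": [0,0,0],"spin": 0},
  ],
)

```text
time: 17.3
tool_pos: [628.1, 118.6, -11.5]
tool_rot: [3.142, 0.0, -0.163]
wrist_force: [-0.2, 0.4, 0.2]
width: 0.4
```

Request:
step_arm(
  increments=[
    {"travel": [0,0,0.06],"spin": 0},
    {"travel": [0,0,0.02],"spin": 0},
    {"travel": [0,0,0],"spin": 0},
  ],
)

```text
time: 17.6
tool_pos: [628.1, 118.6, -13.5]
tool_rot: [3.142, 0.0, -0.163]
wrist_force: [0.5, 0.5, 0.2]
width: -0.1
```

Request:
step_arm(
  increments=[
    {"travel": [0,0,0.04],"spin": 0},
    {"travel": [0,0,0],"spin": 0},
  ],
)

```text
time: 17.8
tool_pos: [628.1, 118.6, -14.4]
tool_rot: [3.142, 0.0, -0.163]
wrist_force: [-0.9, -0.2, 0.1]
width: -0.0
```

Request:
step_arm(
  increments=[
    {"travel": [0,0,0.04],"spin": 0},
    {"travel": [0,0,0],"spin": 0},
  ],
)

```text
time: 18.0
tool_pos: [628.2, 118.6, -15.4]
tool_rot: [3.142, 0.0, -0.163]
wrist_force: [-0.9, 0.3, 0.4]
width: -0.1
```

Request:
step_arm(
  increments=[
    {"travel": [0,0,0.04],"spin": 0},
    {"travel": [0,0,0],"spin": 0},
  ],
)

```text
time: 18.2
tool_pos: [628.1, 118.6, -16.5]
tool_rot: [3.142, 0.0, -0.163]
wrist_force: [0.7, -0.2, -0.3]
width: -0.0
```

Request:
step_arm(
  increments=[
    {"travel": [0,0,0.04],"spin": 0},
    {"travel": [0,0,0],"spin": 0},
  ],
)

```text
time: 18.4
tool_pos: [628.1, 118.6, -17.5]
tool_rot: [3.142, 0.0, -0.163]
wrist_force: [0.2, -0.3, -0.2]
width: -0.3
```

Request:
step_arm(
  increments=[
    {"travel": [0,0,0.04],"spin": 0},
    {"travel": [0,0,0],"spin": 0},
  ],
)

```text
time: 18.6
tool_pos: [628.1, 118.6, -18.5]
tool_rot: [3.142, 0.0, -0.163]
wrist_force: [-0.1, -0.6, 0.6]
width: -0.0
```

Request:
step_arm(
  increments=[
    {"travel": [0,0,0.04],"spin": 0},
    {"travel": [0,0,0],"spin": 0},
  ],
)

```text
time: 18.8
tool_pos: [628.1, 118.6, -19.5]
tool_rot: [3.142, 0.0, -0.163]
wrist_force: [0.1, 0.3, -0.3]
width: 0.2
```

```bash
python3 -c "
from h import *
plan(620,120,0)
c=cam('scene'); crop(c,300,200,400,290,6,'b5.png')
f=lambda X:((w2px(c,X)-[300,200]+.5)*6-.5).round(0)
p=sensors.sense()['tool_pos'];print(f(p),f([p[0],p[1],0]))
"
```

```text
t 18.8 pos [628.1 118.6 -19.5] yaw -0.163 F [ 0.1  0.3 -0.3] w 0.2 | spin units 0.0 | then travel units [-0.33 -0.   -0.78] j6 1.74
[362. 454.] [364. 415.]
```

View pics/b5.png

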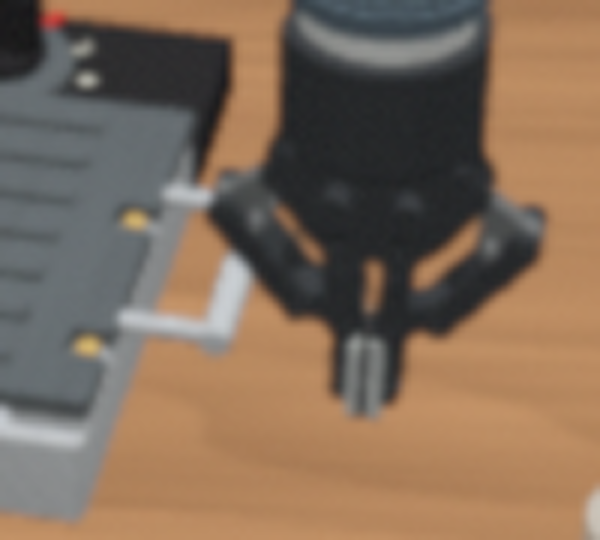

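Request:
step_arm(
  increments=[
    {"travel": [0,0,0.04],"spin": 0},
    {"travel": [0,0,0],"spin": 0},
  ],
)

```text
time: 19.05
tool_pos: [628.2, 118.6, -20.4]
tool_rot: [3.142, 0.0, -0.163]
wrist_force: [-0.5, 0.8, -0.0]
width: -0.4
```

Request:
step_arm(
  increments=[
    {"travel": [0,0,0.04],"spin": 0},
    {"travel": [0,0,0],"spin": 0},
  ],
)

```text
time: 19.25
tool_pos: [628.1, 118.6, -21.5]
tool_rot: [3.142, 0.0, -0.163]
wrist_force: [0.9, -1.4, 0.3]
width: -0.0
```

Request:
step_arm(
  increments=[
    {"travel": [0,0,0.04],"spin": 0},
    {"travel": [0,0,0],"spin": 0},
  ],
)

```text
time: 19.45
tool_pos: [628.2, 118.6, -22.4]
tool_rot: [3.142, 0.0, -0.163]
wrist_force: [-0.6, -0.7, -0.1]
width: 0.2
```

Request:
step_arm(
  increments=[
    {"travel": [0,0,0.04],"spin": 0},
    {"travel": [0,0,0],"spin": 0},
  ],
)

```text
time: 19.65
tool_pos: [628.1, 118.6, -23.5]
tool_rot: [3.142, 0.0, -0.163]
wrist_force: [-0.1, -0.5, 0.0]
width: 0.0
```

Request:
step_arm(
  increments=[
    {"travel": [0,0,0.04],"spin": 0},
    {"travel": [0,0,0],"spin": 0},
  ],
)

```text
time: 19.85
tool_pos: [628.2, 118.6, -24.4]
tool_rot: [3.142, 0.0, -0.163]
wrist_force: [-0.4, -0.1, -0.2]
width: -0.0
```

Request:
step_arm(
  increments=[
    {"travel": [0,0,0.04],"spin": 0},
    {"travel": [0,0,0],"spin": 0},
  ],
)

```text
time: 20.05
tool_pos: [628.4, 118.6, -25.0]
tool_rot: [-3.142, -0.0, -0.163]
wrist_force: [-0.1, -0.8, 1.5]
width: -0.0
```

Request:
step_arm(
  increments=[
    {"travel": [0,0,0.04],"spin": 0},
    {"travel": [0,0,0],"spin": 0},
  ],
)

```text
time: 20.25
tool_pos: [628.4, 118.6, -25.1]
tool_rot: [3.141, 0.0, -0.163]
wrist_force: [-4.6, -1.3, 9.0]
width: -0.4
```

```bash
python3 -c "
from h import *
print(sensors.sense())
c=cam('scene'); crop(c,300,200,400,290,6,'b6.png')
"
```

```text
{'time': 20.25, 'joint_positions': array([ 9.64409695e-03,  5.12580855e-01,  1.67995253e+00, -2.01961840e-04,
        9.49507205e-01,  1.74331455e+00]), 'joint_velocities': array([ 0.0008951 , -0.00100218,  0.00152472,  0.00156468, -0.0036343 ,
       -0.00098098]), 'joint_efforts': array([-2.54073869e-01, -4.20493627e+01, -2.46850759e+01,  7.93954195e-02,
       -1.07618015e+00, -9.75067342e-04]), 'tool_pos': array([628.44306575, 118.62032129, -25.0602577 ]), 'tool_rot': array([ 3.14135403e+00,  4.13116709e-04, -1.62756580e-01]), 'wrist_force': array([-4.56836585, -1.25788729,  9.01853816]), 'ft_torque': array([-0.10918721,  0.7324041 , -0.00910672]), 'width': -0.37206265589033666}
```

View pics/b6.png

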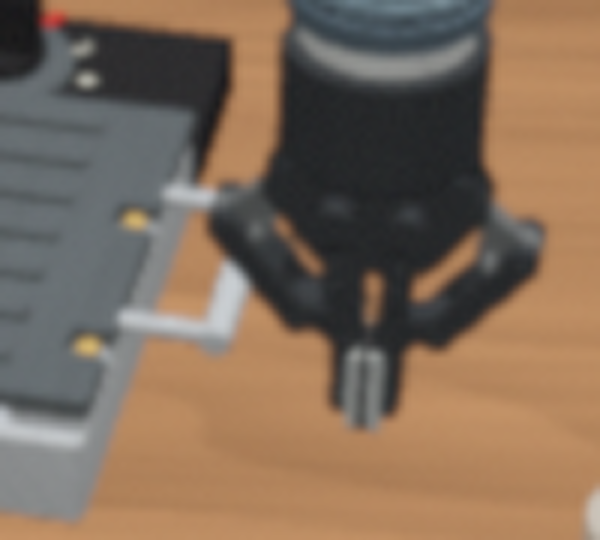

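Contact comes at reported z = -25 with the fingers shut, so the real fingertip is 25 mm higher than reported. All further heights use this: real tip = reported + 25, pad centre = reported + 44. For the bar at z 60 the reported z should be about 16.

Request:
step_arm(
  increments=[
    {"travel": [0,0,-0.6],"spin": 0},
    {"travel": [0,0,-1],"spin": 0},
    {"travel": [0,0,-1],"spin": 0},
    {"travel": [0,0,-1],"spin": 0},
    {"travel": [0,0.9,0],"spin": 0},
    {"travel": [0,0.9,0],"spin": 0},
    {"travel": [0,0,0],"spin": 0},
  ],
  jaw=30,
)

```text
time: 21.0
tool_pos: [621.1, 72.3, 64.6]
tool_rot: [3.141, -0.001, -0.165]
wrist_force: [-0.4, 0.8, 0.3]
width: 30.1
```

```bash
python3 -c "
from h import *
a=g2w(0,131); plan(a[0],a[1],16,-0.1637)"
```

```text
t 21.0 pos [621.1  72.3  64.6] yaw -0.1654 F [-0.4  0.8  0.3] w 30.1 | spin units -0.02 | then travel units [-0.15  0.14  1.94] j6 1.67
```

Request:
step_arm(
  increments=[
    {"travel": [-0.15,0.14,0],"spin": 0},
    {"travel": [0,0,0.4],"spin": 0},
    {"travel": [0,0,0.3],"spin": 0},
    {"travel": [0,0,0],"spin": 0},
  ],
)

```text
time: 21.4
tool_pos: [615.1, 72.0, 44.0]
tool_rot: [3.141, 0.004, -0.162]
wrist_force: [-0.4, -0.3, -0.1]
width: 30.0
```

```bash
python3 -c "
from h import *
a=g2w(0,131); plan(a[0],a[1],16,-0.1637)
c=cam('scene'); crop(c,300,180,380,270,7,'b7.png')"
```

```text
t 21.4 pos [615.1  72.   44. ] yaw -0.1622 F [-0.4 -0.3 -0.1] w 30.0 | spin units 0.02 | then travel units [0.09 0.08 1.12] j6 1.67
```

View pics/b7.png

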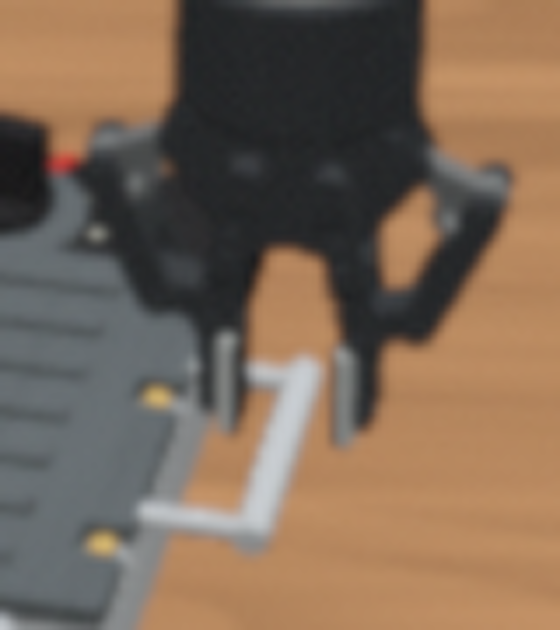

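Request:
step_arm(
  increments=[
    {"travel": [0.05,0.08,0],"spin": 0},
    {"travel": [0,0,0.4],"spin": 0},
    {"travel": [0,0,0.4],"spin": 0},
    {"travel": [0,0,0.3],"spin": 0},
    {"travel": [0,0,0],"spin": 0},
    {"travel": [0,0,0],"spin": 0},
  ],
)

```text
time: 22.05
tool_pos: [617.3, 69.2, 18.2]
tool_rot: [3.142, 0.001, -0.163]
wrist_force: [0.1, 0.8, 0.0]
width: 30.2
```

```bash
python3 -c "
from h import *
a=g2w(0,131); plan(a[0],a[1],16,-0.1637)
c=cam('scene'); crop(c,300,180,380,270,7,'b8.png')"
```

```text
t 22.05 pos [617.3  69.2  18.2] yaw -0.163 F [0.1 0.8 0. ] w 30.2 | spin units 0.01 | then travel units [-0.02 -0.01  0.09] j6 1.66
```

View pics/b8.png

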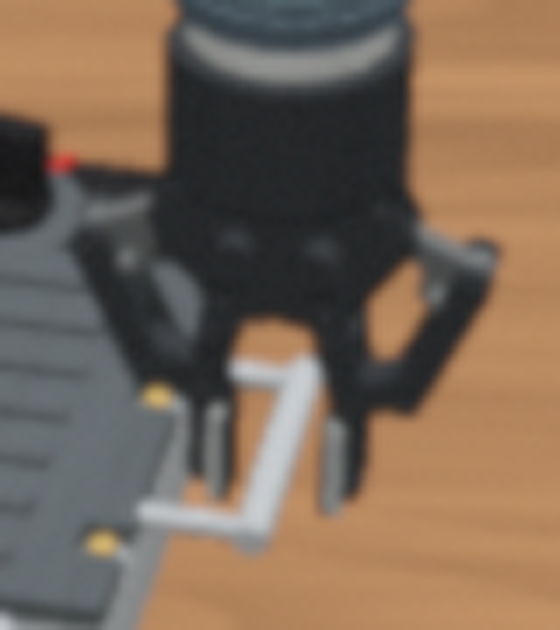

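The jaws straddle bar_a about mid-length, pads around crop (215,450) and (333,465), bar between them at about (285,450). I'll close lightly.

Request:
step_arm(
  increments=[
    {"travel": [0,0,0],"spin": 0},
    {"travel": [0,0,0],"spin": 0},
    {"travel": [0,0,0],"spin": 0},
    {"travel": [0,0,0],"spin": 0},
    {"travel": [0,0,0],"spin": 0},
    {"travel": [0,0,0],"spin": 0},
  ],
  jaw=0,
  squeeze=27,
)

```text
time: 22.7
tool_pos: [618.0, 69.0, 19.3]
tool_rot: [3.141, -0.001, -0.163]
wrist_force: [-0.9, -0.8, 5.0]
width: 11.2
```

```bash
cat >arc.py <<'E'
from h import *
# arcs in griddle (y,z of bar centre)
def lift(th): return -94+225*np.cos(th)-4*np.sin(th), 56+225*np.sin(th)+4*np.cos(th)
def lay(th): return 94-225*np.cos(th)+4*np.sin(th), 56+225*np.sin(th)+4*np.cos(th)
E
python3 -c "
from arc import *
plan(*g2w(0,131),18,-0.1637)
pv=None
for d in range(0,81,5):
  y,z=lift(np.radians(d)); print(d,round(y,1),round(z,1), '' if pv is None else ('ty %.2f tz %.2f'%(-(y-pv[0])/25,-(z-pv[1])/25))); pv=(y,z)"
```

```text
t 22.7 pos [618.   69.   19.3] yaw -0.163 F [-0.9 -0.8  5. ] w 11.2 | spin units 0.01 | then travel units [-0.05 -0.01  0.05] j6 1.66
0 131.0 60.0 
5 129.8 79.6 ty 0.05 tz -0.78
10 126.9 99.0 ty 0.12 tz -0.78
15 122.3 118.1 ty 0.18 tz -0.76
20 116.1 136.7 ty 0.25 tz -0.74
25 108.2 154.7 ty 0.31 tz -0.72
30 98.9 172.0 ty 0.37 tz -0.69
35 88.0 188.3 ty 0.43 tz -0.65
40 75.8 203.7 ty 0.49 tz -0.61
45 62.3 217.9 ty 0.54 tz -0.57
50 47.6 230.9 ty 0.59 tz -0.52
55 31.8 242.6 ty 0.63 tz -0.47
60 15.0 252.9 ty 0.67 tz -0.41
65 -2.5 261.6 ty 0.70 tz -0.35
70 -20.8 268.8 ty 0.73 tz -0.29
75 -39.6 274.4 ty 0.75 tz -0.22
80 -58.9 278.3 ty 0.77 tz -0.16
```

Request:
step_arm(
  increments=[
    {"travel": [0.02,0.02,-0.39],"spin": 0},
    {"travel": [0,0.03,-0.39],"spin": 0},
    {"travel": [0,0.05,-0.39],"spin": 0},
    {"travel": [0,0.07,-0.39],"spin": 0},
    {"travel": [0,0.08,-0.38],"spin": 0},
    {"travel": [0,0.1,-0.38],"spin": 0},
    {"travel": [0,0.12,-0.37],"spin": 0},
    {"travel": [0,0.13,-0.37],"spin": 0},
  ],
)

```text
time: 23.5
tool_pos: [615.6, 54.1, 96.1]
tool_rot: [-3.141, -0.0, -0.163]
wrist_force: [0.2, 0.8, -3.1]
width: 11.0
```

```bash
python3 -c "
from arc import *
plan(*g2w(0,116.1),95,-0.1637)
c=cam('scene'); crop(c,200,120,390,290,4,'c1.png')"
```

```text
t 23.5 pos [615.6  54.1  96.1] yaw -0.163 F [ 0.2  0.8 -3.1] w 11.0 | spin units 0.01 | then travel units [-0.05 -0.02  0.04] j6 1.64
```

View pics/c1.png

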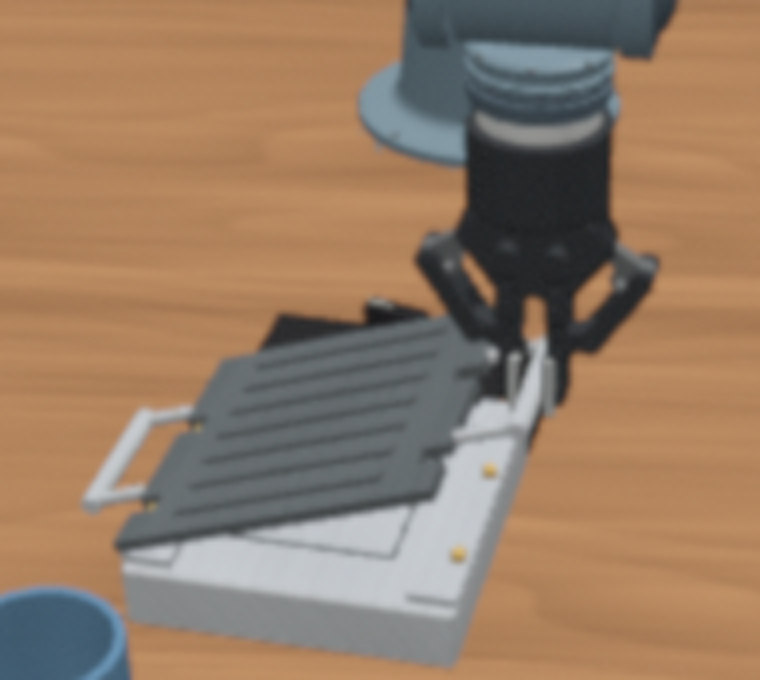

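The plate pivots on its -y pins, ribs still up, bar swinging in the jaws. I'll continue the arc.

Request:
step_arm(
  increments=[
    {"travel": [0,0.31,-0.72],"spin": 0},
    {"travel": [0,0.37,-0.69],"spin": 0},
    {"travel": [0,0.43,-0.65],"spin": 0},
    {"travel": [0,0.49,-0.61],"spin": 0},
    {"travel": [0,0.54,-0.57],"spin": 0},
    {"travel": [0,0.59,-0.52],"spin": 0},
    {"travel": [0,0.63,-0.47],"spin": 0},
    {"travel": [0,0.67,-0.41],"spin": 0},
  ],
)

```text
time: 24.35
tool_pos: [598.9, -46.6, 211.9]
tool_rot: [3.141, 0.0, -0.163]
wrist_force: [-0.8, -0.9, -5.5]
width: 10.8
```

```bash
python3 -c "
from arc import *
plan(*g2w(0,15),212,-0.1637)
c=cam('scene'); crop(c,190,40,390,290,3,'c2.png')"
```

```text
t 24.35 pos [598.9 -46.6 211.9] yaw -0.1631 F [-0.8 -0.9 -5.5] w 10.8 | spin units 0.01 | then travel units [-0.04 -0.06 -0.  ] j6 1.47
```

View pics/c2.png

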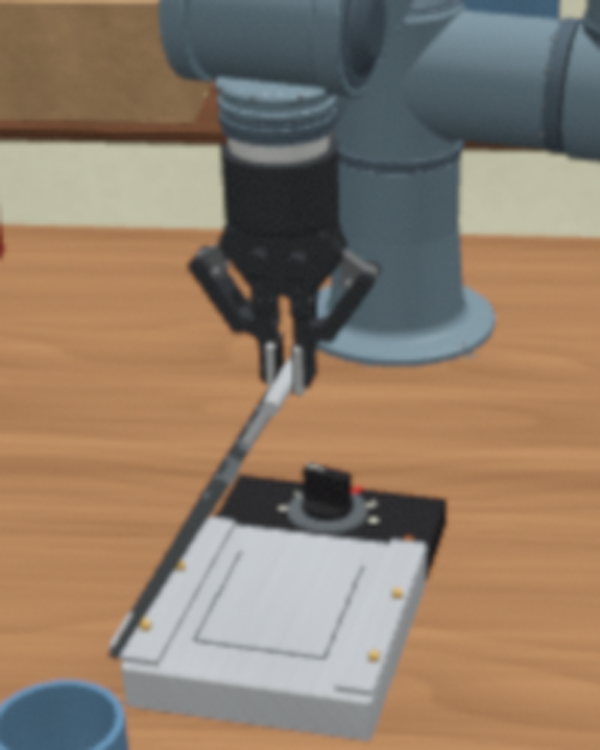

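Request:
step_arm(
  increments=[
    {"travel": [0,0.7,-0.35],"spin": 0},
    {"travel": [0,0.73,-0.29],"spin": 0},
    {"travel": [0,0.75,-0.22],"spin": 0},
    {"travel": [0,0.8,-0.3],"spin": 0},
    {"travel": [0,0.8,-0.3],"spin": 0},
    {"travel": [0,0.8,-0.4],"spin": 0},
    {"travel": [0,0.2,-0.6],"spin": 0},
    {"travel": [0,0,-0.7],"spin": 0},
  ],
)

```text
time: 25.2
tool_pos: [578.9, -164.2, 290.1]
tool_rot: [-3.141, 0.002, -0.165]
wrist_force: [0.3, 0.6, -6.7]
width: 10.8
```

Request:
step_arm(
  increments=[
    {"travel": [0,0,-0.7],"spin": 0},
    {"travel": [0,0,-0.7],"spin": 0},
    {"travel": [0,0,-0.7],"spin": 0},
    {"travel": [0,0,0],"spin": 0},
  ],
)

```text
time: 25.6
tool_pos: [580.9, -163.3, 346.5]
tool_rot: [3.14, -0.005, -0.162]
wrist_force: [0.2, 0.1, -6.1]
width: 10.8
```

```bash
python3 -c "
from arc import *
plan(*g2w(0,-110),310,-0.1637)
c=cam('scene'); crop(c,150,20,390,290,2.8,'c3.png')"
```

```text
t 25.6 pos [ 580.9 -163.3  346.5] yaw -0.1623 F [ 0.2  0.1 -6.1] w 10.8 | spin units 0.02 | then travel units [-0.09  0.21  1.46] j6 1.27
```

View pics/c3.png

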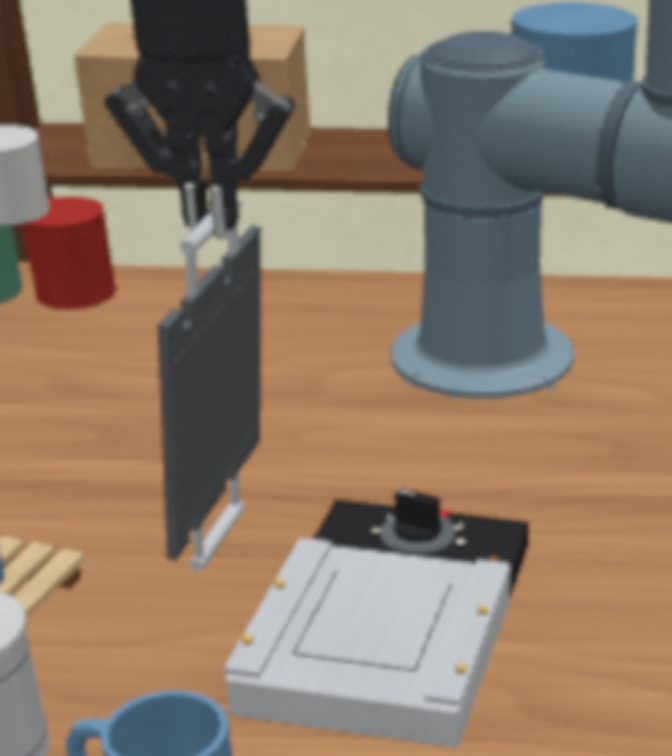

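Request:
step_arm(
  increments=[
    {"travel": [0,-0.3,0],"spin": 0},
    {"travel": [0,-0.6,0],"spin": 0},
    {"travel": [0,-0.6,0],"spin": 0},
    {"travel": [0,-0.6,0],"spin": 0},
    {"travel": [0,-0.6,0],"spin": 0},
    {"travel": [0,-0.6,0],"spin": 0},
    {"travel": [0,-0.6,0],"spin": 0},
    {"travel": [0,-0.6,0],"spin": 0},
  ],
)

```text
time: 26.45
tool_pos: [598.3, -50.6, 342.7]
tool_rot: [-3.142, 0.0, -0.163]
wrist_force: [0.3, 0.0, -6.3]
width: 11.0
```

Request:
step_arm(
  increments=[
    {"travel": [0,-0.6,0],"spin": 0},
    {"travel": [0,-0.6,0],"spin": 0},
    {"travel": [0,-0.6,0],"spin": 0},
    {"travel": [0,-0.6,0],"spin": 0},
    {"travel": [0,-0.6,0],"spin": 0},
    {"travel": [0,-0.6,0],"spin": 0},
    {"travel": [0,-0.4,0],"spin": 0},
    {"travel": [0,-0.2,0],"spin": 0},
  ],
)

```text
time: 27.25
tool_pos: [615.4, 52.8, 342.6]
tool_rot: [-3.141, 0.0, -0.162]
wrist_force: [0.3, 0.9, -7.2]
width: 10.8
```

```bash
python3 -c "
from arc import *
plan(*g2w(0,112),245,-0.1637)
c=cam('scene'); crop(c,150,20,390,290,2.8,'c4.png')
c=cam('top'); crop(c,250,150,410,330,4,'c4t.png')"
```

```text
t 27.25 pos [615.4  52.8 342.6] yaw -0.162 F [ 0.3  0.9 -7.2] w 10.8 | spin units 0.02 | then travel units [-0.05  0.09  3.9 ] j6 1.63
```

View pics/c4.png

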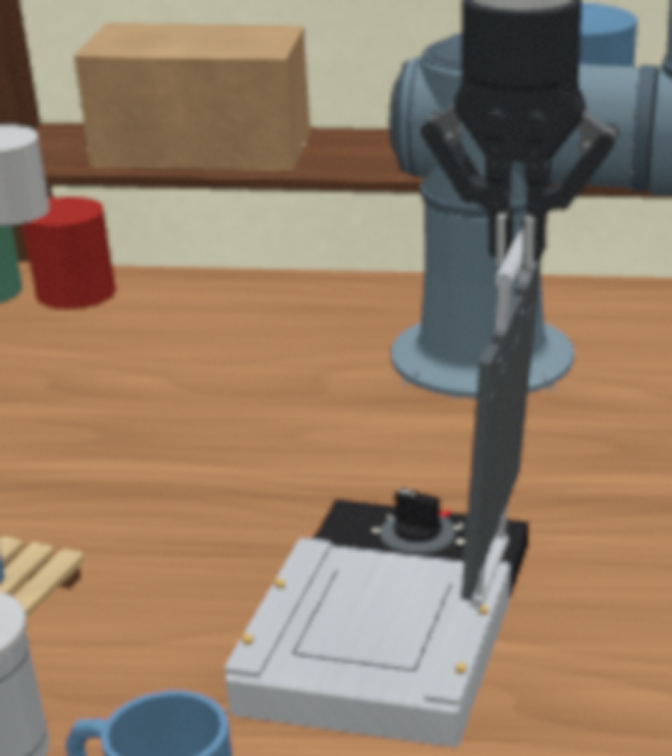

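View pics/c4t.png

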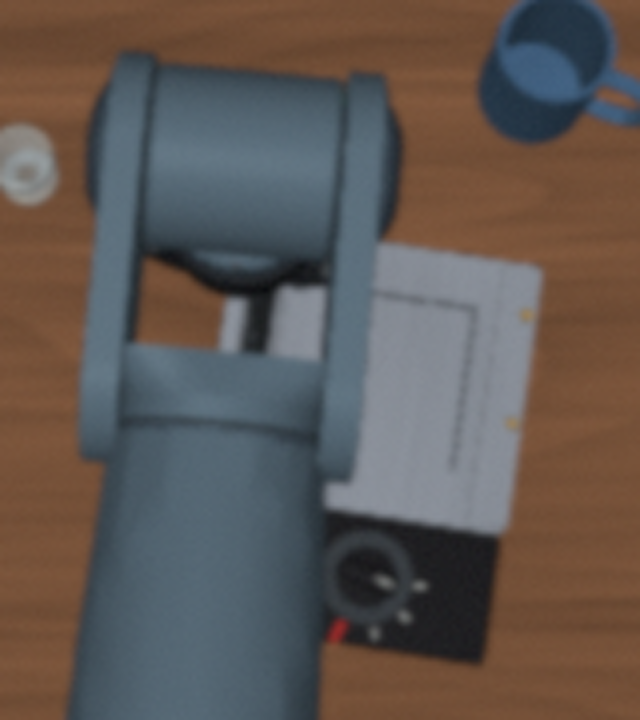

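The plate hangs a few degrees off vertical with its lower end trailing towards -y. I'll move further out before lowering it beside the housing.

Request:
step_arm(
  increments=[
    {"travel": [0,-0.4,0],"spin": 0},
    {"travel": [0,-0.6,0],"spin": 0},
    {"travel": [0,-0.6,0],"spin": 0},
    {"travel": [0,0,0],"spin": 0},
    {"travel": [0,0,0.5],"spin": 0},
    {"travel": [0,0,0.3],"spin": 0},
    {"travel": [0,0,0],"spin": 0},
  ],
)

```text
time: 28.05
tool_pos: [620.5, 90.7, 319.7]
tool_rot: [3.141, 0.005, -0.164]
wrist_force: [-1.0, -0.0, -8.0]
width: 10.6
```

```bash
python3 -c "
from arc import *
plan(*g2w(0,150),240,-0.1637)
c=cam('scene'); crop(c,230,20,420,290,2.8,'c5.png')"
```

```text
t 28.05 pos [620.5  90.7 319.7] yaw -0.1636 F [-1. -0. -8.] w 10.6 | spin units 0.0 | then travel units [-0.    0.1   3.19] j6 1.7
```

View pics/c5.png

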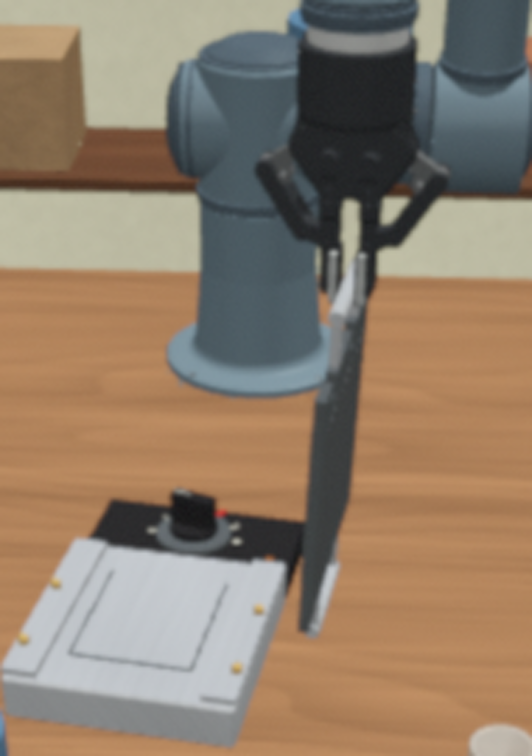

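```bash
python3 -c "
from arc import *
c=cam('scene')
f=lambda X:((w2px(c,X)-[230,20]+.5)*2.8-.5).round(0)
p=sensors.sense()['tool_pos']
d=Ro.from_euler('z',GA).inv().apply([p[0]-G[0],p[1]-G[1],0]);print(d)
for ph in (0,3,6,9):
  q=np.radians(ph); X=g2w(d[0]+47,d[1]-262*np.sin(q)); print(ph,f([*X,p[2]+40.7-262*np.cos(q)]), d[1]-262*np.sin(q))
"
```

```text
[  0.81496766 152.57549081   0.        ]
0 [325. 625.] 152.57549080679584
3 [308. 623.] 138.86347027114456
6 [290. 619.] 125.18903343067063
9 [273. 615.] 111.58966096625535
```

Request:
step_arm(
  increments=[
    {"travel": [0,0.3,0.4],"spin": 0},
    {"travel": [0,0.3,0.6],"spin": 0},
    {"travel": [0,0.3,0.6],"spin": 0},
    {"travel": [0,0.1,0.6],"spin": 0},
    {"travel": [0,0,0.5],"spin": 0},
    {"travel": [0,0,0.3],"spin": 0},
    {"travel": [0,0,0.1],"spin": 0},
    {"travel": [0,0,0],"spin": 0},
  ],
)

```text
time: 28.95
tool_pos: [617.7, 66.6, 245.0]
tool_rot: [-3.142, 0.0, -0.163]
wrist_force: [0.5, 0.2, -6.3]
width: 10.3
```

```bash
cat >> arc.py <<'E'
def gpos():
    p=sensors.sense()['tool_pos']; d=Ro.from_euler('z',GA).inv().apply([p[0]-G[0],p[1]-G[1],0]); return d[0],d[1],p[2]+40.7
E
python3 -c "
from arc import *
plan(*g2w(0.8,127),240,-0.1637);print(gpos())
c=cam('scene'); crop(c,230,40,420,290,3,'c6.png')"
```

```text
t 28.95 pos [617.7  66.6 245. ] yaw -0.1626 F [ 0.5  0.2 -6.3] w 10.3 | spin units 0.01 | then travel units [-0.02  0.05  0.2 ] j6 1.66
(np.float64(1.2178672763279437), np.float64(128.24257184513704), np.float64(285.72903411569223))
```

View pics/c6.png

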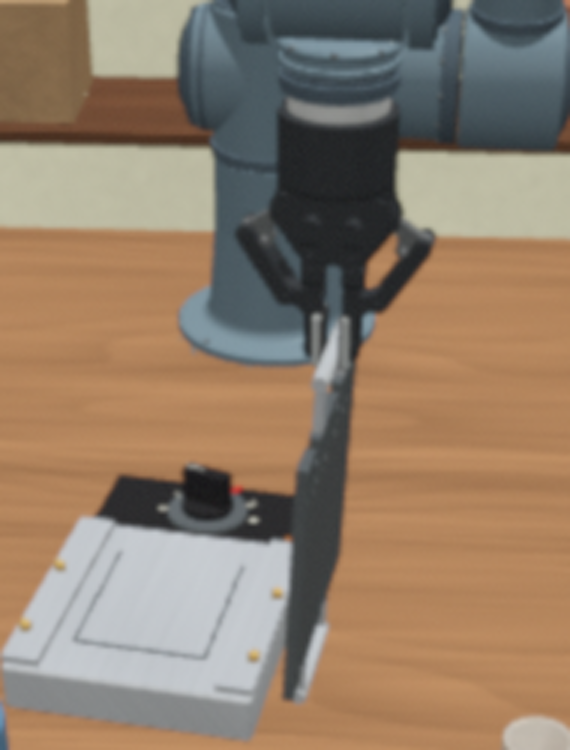

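```bash
python3 -c "
from arc import *
pv=gpos()[1:]
for d in list(range(85,-1,-5)):
  y,z=lay(np.radians(d)); print(d,round(y,1),round(z,1), 'ty %.2f tz %.2f'%(-(y-pv[0])/25,-(z-pv[1])/25)); pv=(y,z)"
```

```text
85 78.4 280.5 ty 2.00 tz 0.24
80 58.9 278.3 ty 0.78 tz 0.09
75 39.6 274.4 ty 0.77 tz 0.16
70 20.8 268.8 ty 0.75 tz 0.22
65 2.5 261.6 ty 0.73 tz 0.29
60 -15.0 252.9 ty 0.70 tz 0.35
55 -31.8 242.6 ty 0.67 tz 0.41
50 -47.6 230.9 ty 0.63 tz 0.47
45 -62.3 217.9 ty 0.59 tz 0.52
40 -75.8 203.7 ty 0.54 tz 0.57
35 -88.0 188.3 ty 0.49 tz 0.61
30 -98.9 172.0 ty 0.43 tz 0.65
25 -108.2 154.7 ty 0.37 tz 0.69
20 -116.1 136.7 ty 0.31 tz 0.72
15 -122.3 118.1 ty 0.25 tz 0.74
10 -126.9 99.0 ty 0.18 tz 0.76
5 -129.8 79.6 ty 0.12 tz 0.78
0 -131.0 60.0 ty 0.05 tz 0.78
```

Request:
step_arm(
  increments=[
    {"travel": [0,0.3,0.06],"spin": 0},
    {"travel": [0,0.4,0.06],"spin": 0},
    {"travel": [0,0.4,0.06],"spin": 0},
    {"travel": [0,0.4,0.06],"spin": 0},
    {"travel": [0,0.5,0],"spin": 0},
    {"travel": [0,0.4,0.05],"spin": 0},
    {"travel": [0,0.38,0.05],"spin": 0},
    {"travel": [0,0,0],"spin": 0},
  ],
)

```text
time: 29.8
tool_pos: [606.2, -3.5, 236.7]
tool_rot: [3.141, 0.0, -0.165]
wrist_force: [0.7, 0.0, -6.5]
width: 10.6
```

```bash
python3 -c "
from arc import *
plan(*g2w(1,58.9),278.3-40.7,-0.1637);print(gpos())
c=cam('scene'); crop(c,230,40,420,290,3,'c7.png')"
```

```text
t 29.8 pos [606.2  -3.5 236.7] yaw -0.1645 F [ 0.7  0.  -6.5] w 10.6 | spin units -0.01 | then travel units [-0.01 -0.07 -0.04] j6 1.54
(np.float64(1.3030388703603202), np.float64(57.139607844044), np.float64(277.35814098397924))
```

View pics/c7.png

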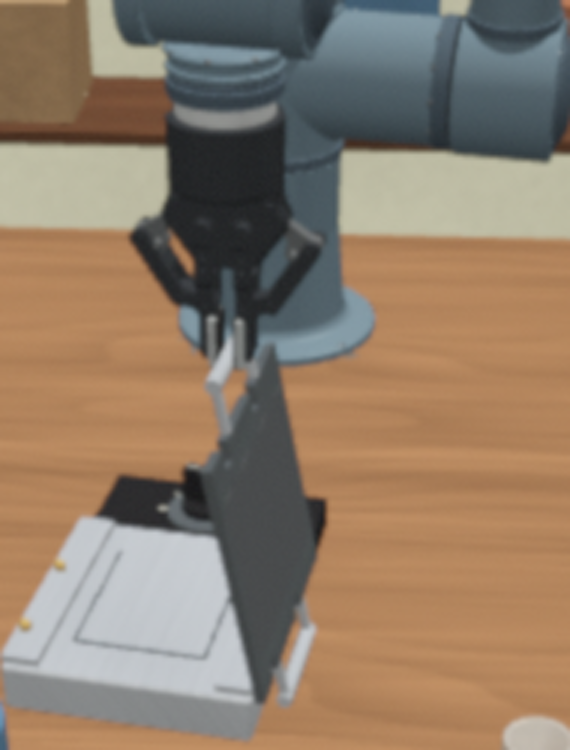

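```bash
python3 -c "
from arc import *
c=cam('scene'); crop(c,285,140,335,215,8,'c8.png')
f=lambda X:((w2px(c,X)-[285,140]+.5)*8-.5).round(0)
x,y,z=gpos();x0=x-1.1
for dz in (0,-10,-20):
  print(dz,'near end',f([*g2w(x0+47,y),z+dz]),'far end',f([*g2w(x0-47,y),z+dz]),'tip',f([*g2w(x+11,y),z-40.7+25]))
"
```

```text
0 near end [133. 195.] far end [219.  31.] tip [167. 187.]
-10 near end [134. 231.] far end [219.  66.] tip [167. 187.]
-20 near end [134. 267.] far end [220. 100.] tip [167. 187.]
```

View pics/c8.png

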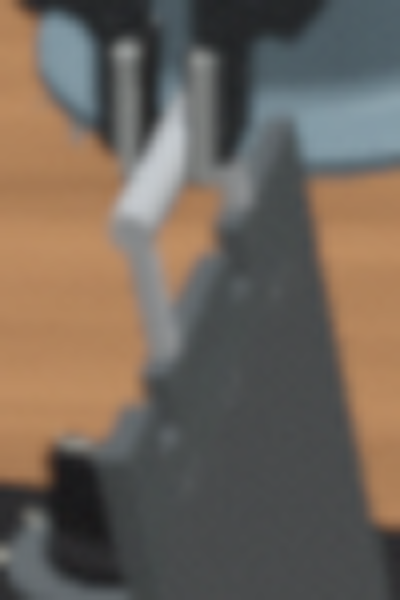

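```bash
sed -i 's/+40.7/+35.5/' arc.py; python3 -c "
from arc import *
pv=gpos()[1:];print(pv)
for d in list(range(75,-1,-5)):
  y,z=lay(np.radians(d)); print(d,round(y,1),round(z,1), 'ty %.2f tz %.2f'%(-(y-pv[0])/25,-(z-pv[1])/25)); pv=(y,z)" | head -3
```

```text
(np.float64(58.201889007151316), np.float64(272.31385309480686))
75 39.6 274.4 ty 0.74 tz -0.08
70 20.8 268.8 ty 0.75 tz 0.22
```

Request:
step_arm(
  increments=[
    {"travel": [0,0.3,-0.1],"spin": 0},
    {"travel": [0,0.44,0.02],"spin": 0},
    {"travel": [0,0.38,0.11],"spin": 0},
    {"travel": [0,0.37,0.11],"spin": 0},
    {"travel": [0,0.37,0.14],"spin": 0},
    {"travel": [0,0.36,0.15],"spin": 0},
    {"travel": [0,0.7,0.35],"spin": 0},
    {"travel": [0,0,0],"spin": 0},
  ],
  squeeze=30,
)

```text
time: 30.7
tool_pos: [593.5, -76.4, 215.6]
tool_rot: [3.141, 0.002, -0.165]
wrist_force: [-0.1, 1.3, -4.8]
width: 10.4
```

```bash
python3 -c "
from arc import *
print(gpos(),lay(np.radians(60)));print(sensors.sense()['wrist_force'],sensors.sense()['tool_rot'])
c=cam('scene'); crop(c,230,130,350,290,5,'c9.png')
f=lambda X:((w2px(c,X)-[230,130]+.5)*5-.5).round(0)
x,y,z=gpos();x0=x-1.1
for dz in (5,0,-5):
  print(dz,'near end',f([*g2w(x0+47,y),z+dz]),'far end',f([*g2w(x0-47,y),z+dz]))
t=np.radians(60)
# bar_b near end, notch mids at th 60, s0=1
def pt(px,s): # s = distance along plate from bar_a center
    yy,zz=lay(t); return [*g2w(px,yy+s*np.cos(t)),zz-s*np.sin(t)]
print('bar_b near',f(pt(47,262)),'far',f(pt(-47,262)),'corner near',f([*g2w(95,94),56]))
"
```

```text
(np.float64(0.6602570522786244), np.float64(-16.804045356789228), np.float64(251.07719930213725)) (np.float64(-15.035898384862275), np.float64(252.85571585149867))
[-0.10807663  1.33695364 -4.7730058 ] [ 3.14087867e+00  2.26549327e-03 -1.65346641e-01]
5 near end [180. 199.] far end [245.  97.]
0 near end [181. 210.] far end [245. 108.]
-5 near end [182. 221.] far end [246. 118.]
bar_b near [496. 691.] far [536. 569.] corner near [423. 698.]
```

View pics/c9.png

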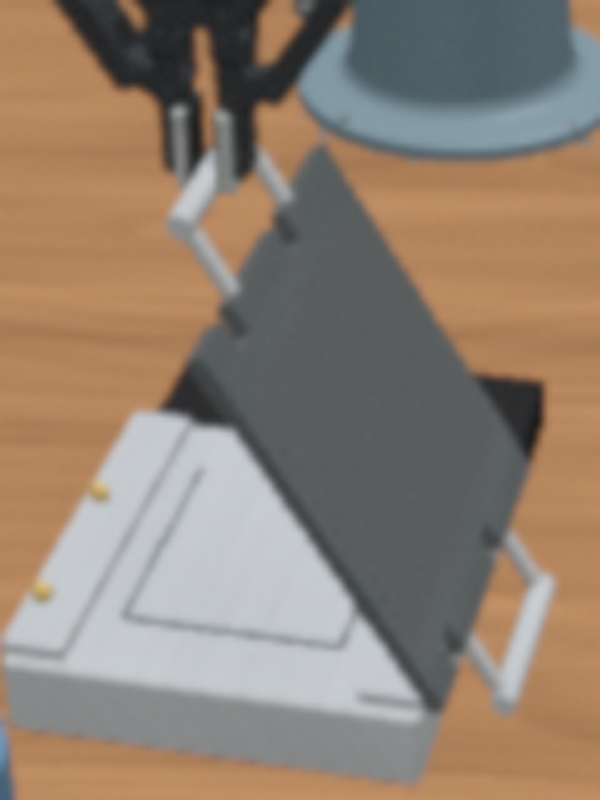

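The bar has crept about 10 mm down in the pads: bar_a's near end is at crop row 225 against 210 predicted. The plate sits about 5 mm low on the slope as a result. I'll grip harder and draw it back up the slope.

Request:
step_arm(
  increments=[
    {"travel": [0,0,0],"spin": 0},
    {"travel": [0,0,0],"spin": 0},
    {"travel": [0,0.06,-0.1],"spin": 0},
    {"travel": [0,0.06,-0.1],"spin": 0},
    {"travel": [0,0,0],"spin": 0},
  ],
  squeeze=60,
)

```text
time: 31.25
tool_pos: [594.2, -77.2, 222.8]
tool_rot: [3.141, -0.001, -0.163]
wrist_force: [0.6, 1.5, -5.2]
width: 8.9
```

```bash
cat > look.py <<'E'
from arc import *
import sys
c=cam('scene'); crop(c,230,130,350,290,5,sys.argv[1])
f=lambda X:((w2px(c,X)-[230,130]+.5)*5-.5).round(0)
s=sensors.sense(); x,y,z=gpos(); print('g',np.round([x,y,z-35.5],1),'F',s['wrist_force'].round(1),'yaw',s['tool_rot'][2].round(4),'w',round(float(s['width']),1),'t',s['time'])
x0=x-1.1
for o in (40,35,30): print(o,'near end a',f([*g2w(x0+47,y),z-35.5+o]))
E
python3 look.py c10.png
```

```text
g [  1.5 -17.5 222.7] F [ 0.7  2.4 -4. ] yaw -0.1628 w 9.5 t 31.3
40 near end a [175. 186.]
35 near end a [176. 197.]
30 near end a [176. 208.]
```

View pics/c10.png

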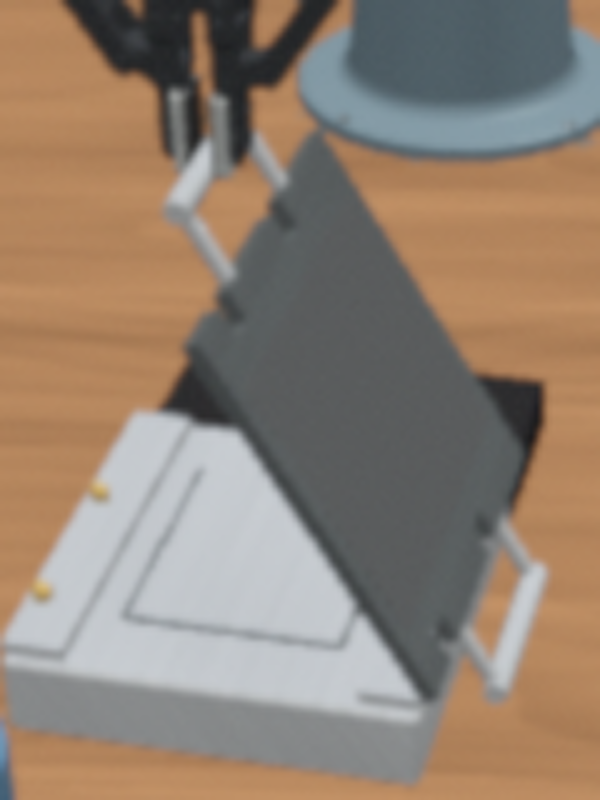

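Request:
step_arm(
  increments=[
    {"travel": [0,0.3,0.22],"spin": 0},
    {"travel": [0,0.3,0.22],"spin": 0},
    {"travel": [0,0.31,0.24],"spin": 0},
    {"travel": [0,0.31,0.24],"spin": 0},
    {"travel": [0,0.29,0.26],"spin": 0},
    {"travel": [0,0.29,0.26],"spin": 0},
    {"travel": [0,0,0],"spin": 0},
  ],
)

```text
time: 32.0
tool_pos: [585.9, -122.8, 184.8]
tool_rot: [3.141, 0.002, -0.164]
wrist_force: [1.0, 0.4, -3.0]
width: 8.9
```

```bash
sed -i 's/35\.5/29.5/g' arc.py look.py; cat >> look.py <<'E'
# infer theta & distance
d=np.hypot(94-y,z-56); th=np.arctan2(z-56,94-y)-np.arcsin(4/d)
print('theta',np.degrees(th).round(1),'s0',round(226-np.sqrt(d*d-16),1))
def pt(px,s): return [*g2w(px,y+s*np.cos(th)),z-s*np.sin(th)]
print('bar_b near',f(pt(47,262)),'far',f(pt(-47,262)),'notch end mids',f(pt(60,131+87)),f(pt(-20,131+87)))
E
python3 look.py c11.png; grep -n 29.5 look.py arc.py | head
```

```text
g [  0.9 -63.2 185.4] F [-0.1  1.4 -2.4] yaw -0.1638 w 9.3 t 32.05
40 near end a [ 74. 255.]
35 near end a [ 75. 265.]
30 near end a [ 76. 276.]
theta 44.3 s0 2.5
bar_b near [514. 683.] far [553. 561.] notch end mids [438. 636.] [476. 532.]
look.py:5:s=sensors.sense(); x,y,z=gpos(); print('g',np.round([x,y,z-29.5],1),'F',s['wrist_force'].round(1),'yaw',s['tool_rot'][2].round(4),'w',round(float(s['width']),1),'t',s['time'])
look.py:7:for o in (40,35,30): print(o,'near end a',f([*g2w(x0+47,y),z-29.5+o]))
arc.py:6:    p=sensors.sense()['tool_pos']; d=Ro.from_euler('z',GA).inv().apply([p[0]-G[0],p[1]-G[1],0]); return d[0],d[1],p[2]+29.5
```

View pics/c11.png

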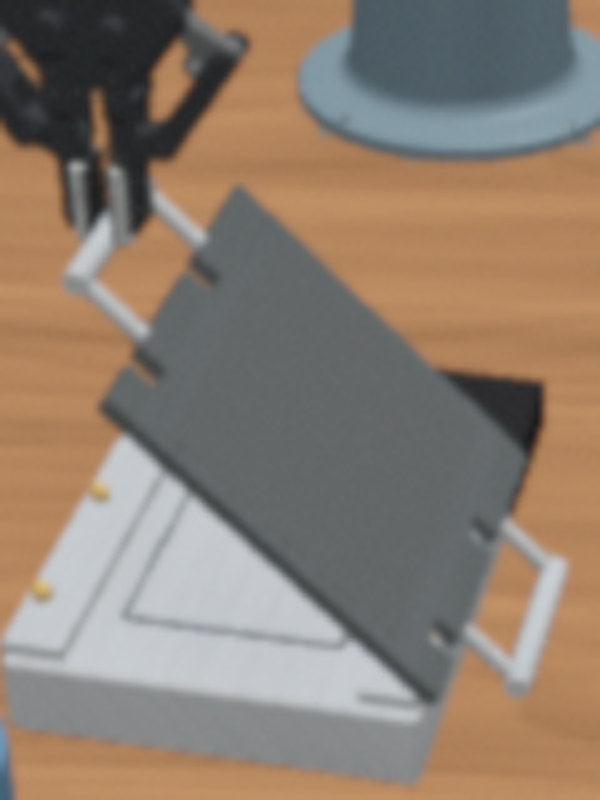

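Request:
step_arm(
  increments=[
    {"travel": [0,0.3,0.22],"spin": 0},
    {"travel": [0,0.26,0.27],"spin": 0},
    {"travel": [0,0.24,0.28],"spin": 0},
    {"travel": [0,0.23,0.29],"spin": 0},
    {"travel": [0,0.21,0.3],"spin": 0},
    {"travel": [0,0.19,0.3],"spin": 0},
    {"travel": [0,0,0],"spin": 0},
  ],
)

```text
time: 32.75
tool_pos: [580.2, -157.7, 143.3]
tool_rot: [3.141, 0.002, -0.164]
wrist_force: [0.5, 3.3, -4.0]
width: 9.1
```

```bash
sed -i 's/29\.5/28.0/g' arc.py look.py;python3 look.py c12.png
```

```text
g [  1.  -98.8 144. ] F [-0.4  3.3 -4.3] yaw -0.1634 w 8.5 t 32.8
40 near end a [  2. 331.]
35 near end a [  3. 342.]
30 near end a [  4. 352.]
theta 30.0 s0 1.0
bar_b near [523. 668.] far [561. 546.] notch end mids [432. 635.] [470. 530.]
```

View pics/c12.png

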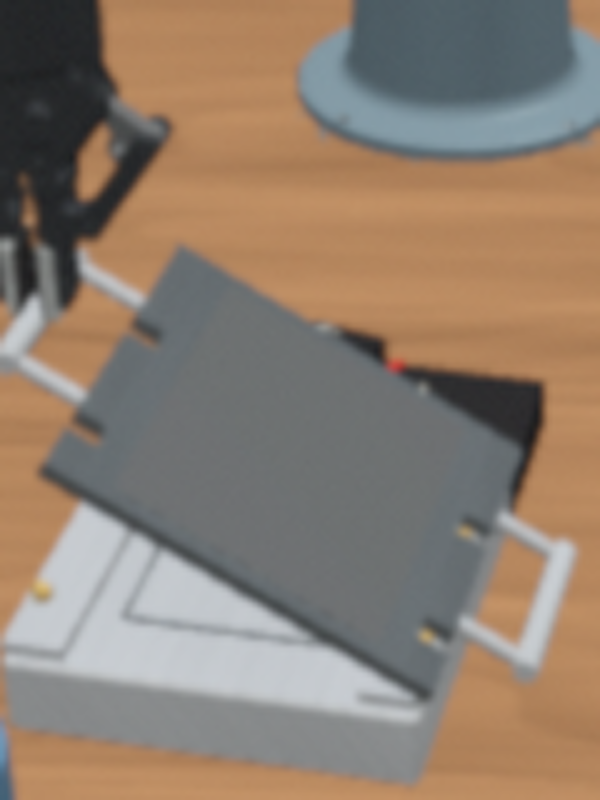

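Request:
step_arm(
  increments=[
    {"travel": [0,0.22,0.3],"spin": 0},
    {"travel": [0,0.18,0.36],"spin": 0},
    {"travel": [0,0.17,0.36],"spin": 0},
    {"travel": [0,0.15,0.37],"spin": 0},
    {"travel": [0,0.14,0.38],"spin": 0},
    {"travel": [0,0.12,0.38],"spin": 0},
    {"travel": [0,0,0],"spin": 0},
  ],
)

```text
time: 33.5
tool_pos: [575.7, -181.7, 88.9]
tool_rot: [3.141, 0.003, -0.163]
wrist_force: [0.4, 0.7, -3.8]
width: 7.4
```

```bash
sed -i 's/230,130,350,290/210,130,340,290/; s/\[230,130\]/[210,130]/' look.py;python3 look.py c13.png
```

```text
g [   0.6 -123.3   89.8] F [ 0.2 -0.4 -3.4] yaw -0.1631 w 7.1 t 33.55
40 near end a [ 61. 431.]
35 near end a [ 62. 441.]
30 near end a [ 64. 450.]
theta 14.9 s0 0.1
bar_b near [627. 651.] far [666. 530.] notch end mids [526. 636.] [565. 532.]
```

View pics/c13.png

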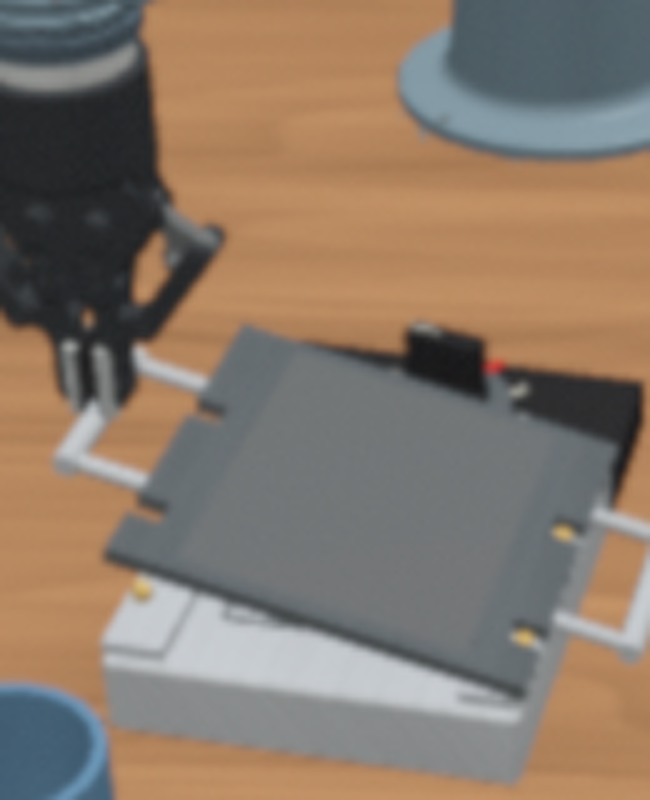

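Request:
step_arm(
  increments=[
    {"travel": [0,0.1,0.32],"spin": 0},
    {"travel": [0,0.08,0.34],"spin": 0},
    {"travel": [0,0.06,0.34],"spin": 0},
    {"travel": [0,0.04,0.34],"spin": 0},
    {"travel": [0,0.02,0.3],"spin": 0},
    {"travel": [0,0,0],"spin": 0},
  ],
)

```text
time: 34.15
tool_pos: [575.1, -188.5, 48.9]
tool_rot: [-3.141, 0.002, -0.163]
wrist_force: [-0.5, -0.2, 0.8]
width: -0.1
```

```bash
sed -i 's/28\.0/26.0/g' arc.py look.py;python3 look.py c14.png
```

```text
g [   1.3 -130.4   49.6] F [ 0.1  0.4 -0.2] yaw -0.163 w -0.0 t 34.2
40 near end a [ 55. 506.]
35 near end a [ 56. 515.]
30 near end a [ 58. 524.]
theta 4.0 s0 0.8
bar_b near [630. 639.] far [668. 518.] notch end mids [525. 639.] [564. 534.]
```

View pics/c14.png

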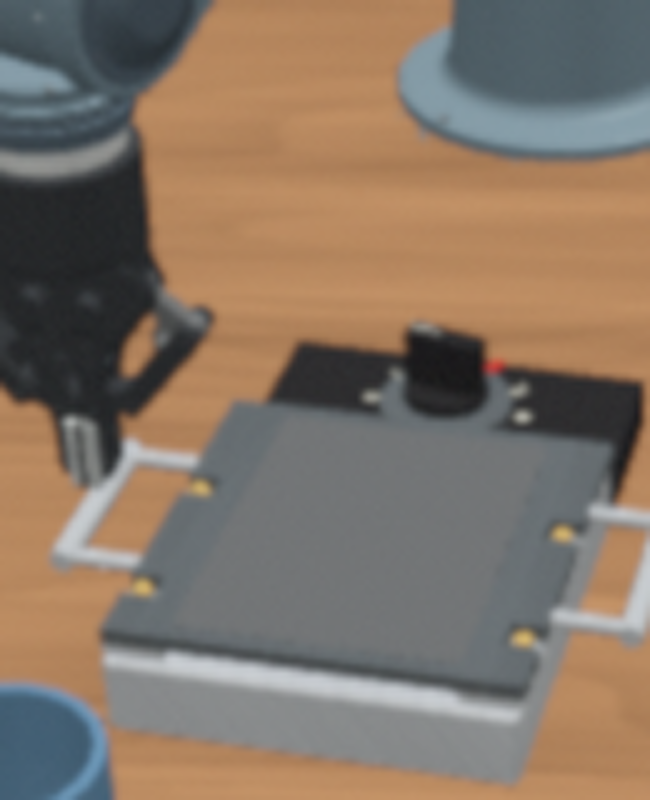

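The bar slipped out of the pads over the last few millimetres, but the plate dropped smooth face up with all four pins showing in their notches, crop (201,488), (143,587), (563,533), (523,637). I'll back off and verify the seating.

Request:
step_arm(
  increments=[
    {"travel": [0,0,-0.6],"spin": 0},
    {"travel": [0,0,-1],"spin": 0},
    {"travel": [0,0,-1],"spin": 0},
    {"travel": [0,0,-1],"spin": 0},
    {"travel": [0,0,-1],"spin": 0},
    {"travel": [-1,0,-0.4],"spin": 0},
    {"travel": [-1,0,0],"spin": 0},
    {"travel": [-1,0,0],"spin": 0},
  ],
  jaw=40,
  squeeze=30,
)

```text
time: 35.0
tool_pos: [501.8, -176.6, 177.6]
tool_rot: [3.14, -0.004, -0.163]
wrist_force: [1.0, -0.1, 0.4]
width: 40.1
```

```bash
python3 -c "
from h import *
c=cam('top'); cv2.imwrite('pics/d0.png',c['img']); crop(c,290,195,410,325,4.5,'d1.png')
cv2.imwrite('d_top.png',c['img'])
c=cam('scene'); crop(c,210,180,360,290,5,'d2.png'); crop(c,215,215,275,265,12,'d3.png');crop(c,295,215,350,265,12,'d4.png')
"
```

```text
(no output)
```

View pics/d0.png

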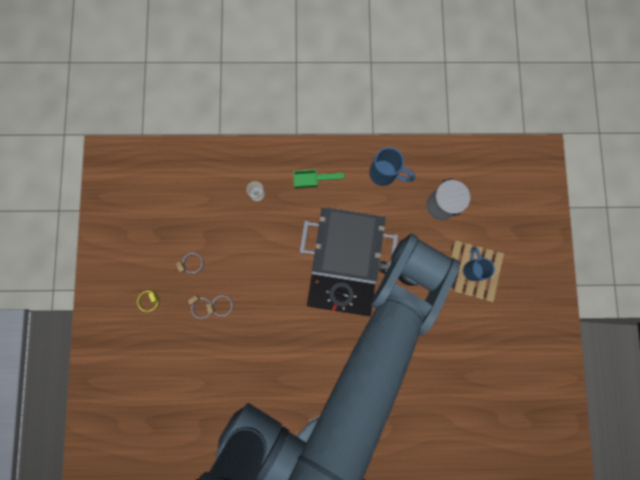

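View pics/d3.png

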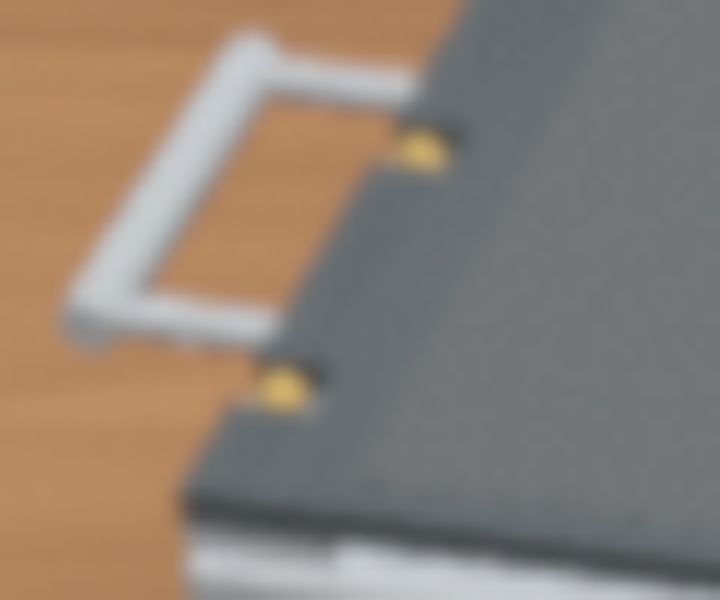

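View pics/d4.png

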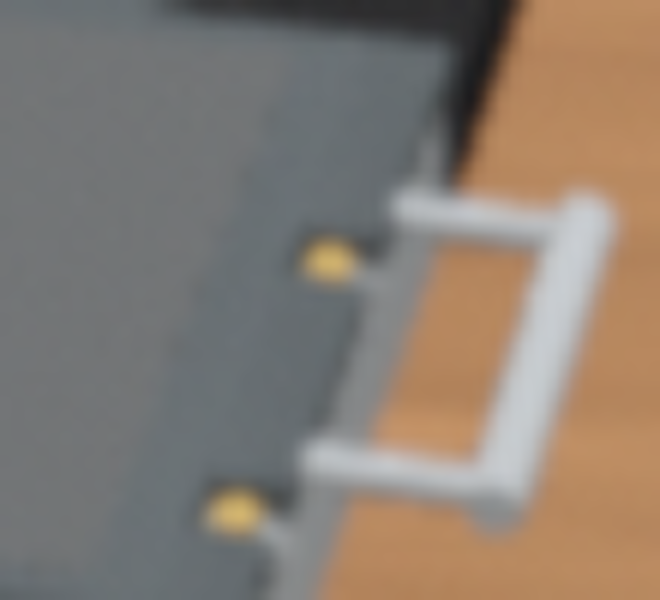

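View pics/d2.png

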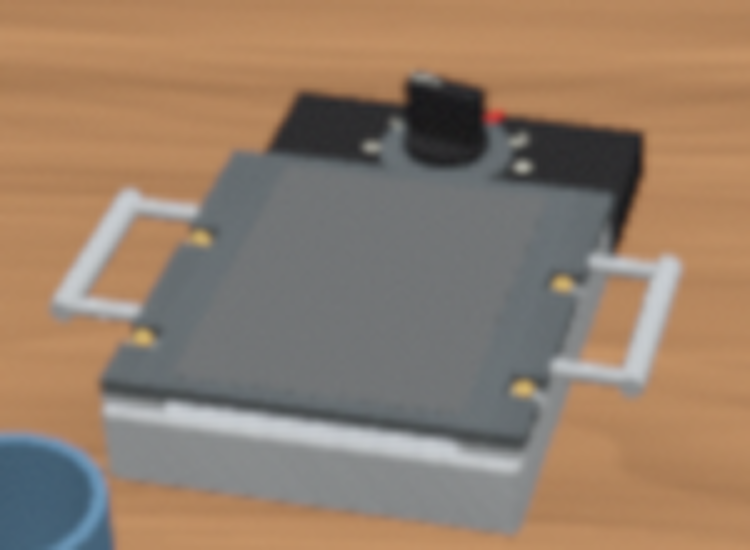

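The plate sits pixel for pixel where it started: bars and pins coincide with the first crop, smooth face up. One ring has been knocked, from (192,301) to about (201,308), close to its neighbour.

```bash
python3 -c "
from h import *
c=cam('top'); crop(c,170,240,250,330,8,'e1.png'); crop(c,430,230,520,310,6,'e3.png')
c=cam('scene'); crop(c,410,190,510,270,7,'e2.png')
"
```

```text
(no output)
```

View pics/e1.png

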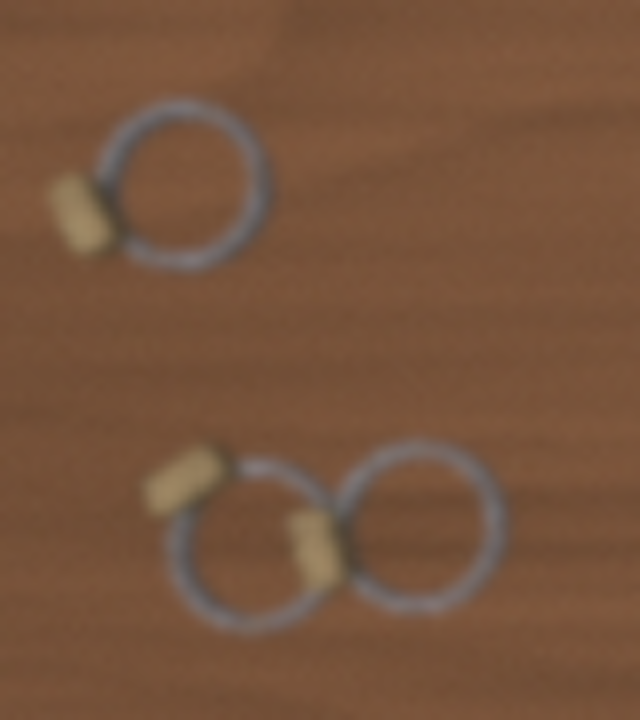

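View pics/e2.png

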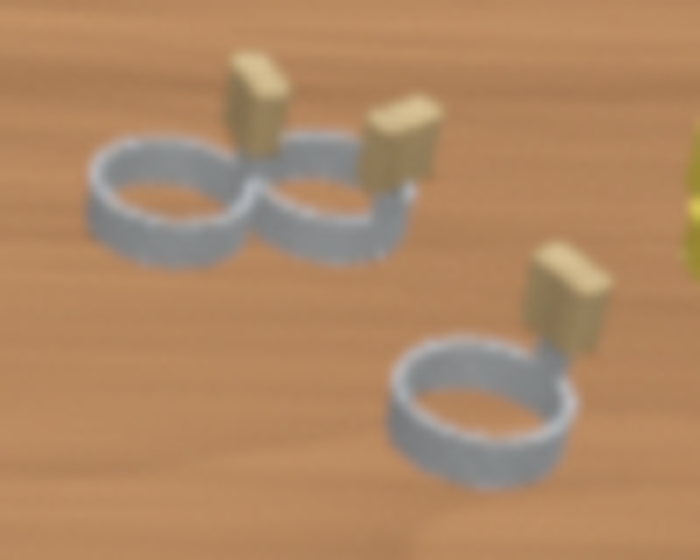

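View pics/e3.png

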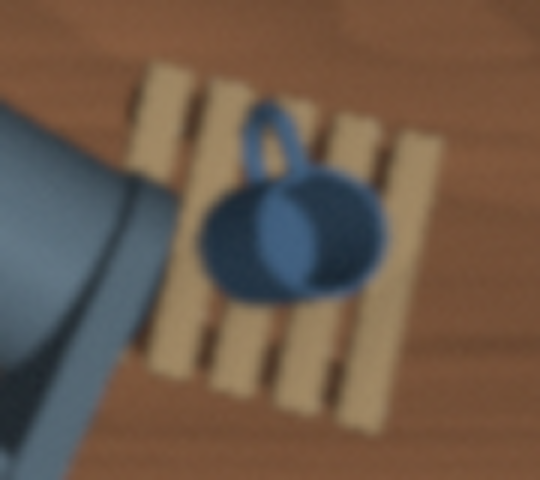

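```bash
cat > rings.py <<'E'
from h import *
def un(x,y,s,u0,v0): return ((x+.5)/s-.5+u0,(y+.5)/s-.5+v0)
ct=cam("top");cs=cam("scene")
for n,r,g in (("A",(183,185),(82,215)),("B",(255,545),(187,481)),("C",(418,526),(318,549))):
    a=px2w(ct,*un(*r,8,170,240),20); b=px2w(ct,*un(*g,8,170,240),63)
    d=(b-a)[:2]; print(n,"ring",a.round(1),"grip",b.round(1),"dist",np.hypot(*d).round(1),"dir deg",np.degrees(np.arctan2(d[1],d[0])).round(1))
# scene picks grip tops: crop e2 scale7 off (410,190)
for n,g in (("A",(570,265)),("B",(405,118)),("C",(259,75))):
    print(n,"scene grip top",px2w(cs,*un(*g,7,410,190),63).round(1))
E
python3 rings.py
```

```text
A ring [548.5 398.6  20. ] grip [534.3 423.4  63. ] dist 28.6 dir deg 119.8
B ring [417.4 369.   20. ] grip [440.2 383.7  63. ] dist 27.1 dir deg 32.7
C ring [423.6 310.2  20. ] grip [416.  337.2  63. ] dist 28.0 dir deg 105.6
A scene grip top [536.9 422.6  63. ]
B scene grip top [446.6 383.5  63. ]
C scene grip top [420.  335.9  63. ]
```

```bash
python3 -c "
from h import *
plan(417.5,336.5,100,np.radians(15.6))"
```

```text
t 35.3 pos [ 502.7 -176.8  176.2] yaw -0.1629 F [ 0.6 -0.4 -0.6] w 40.3 | spin units -4.99 | then travel units [  2.24 -20.69   3.05] j6 1.18
```

Request:
step_arm(
  increments=[
    {"travel": [0,0,0],"spin": -1},
    {"travel": [0,0,0],"spin": -1},
    {"travel": [0,0,0],"spin": -1},
    {"travel": [0,0,0],"spin": -1},
    {"travel": [0,0,0],"spin": -1},
    {"travel": [0.1,-0.7,0],"spin": 0},
    {"travel": [0.11,-0.95,0],"spin": 0},
    {"travel": [0.11,-0.95,0],"spin": 0},
  ],
  jaw=32,
  squeeze=35,
)

```text
time: 36.1
tool_pos: [492.1, -110.3, 175.1]
tool_rot: [-3.141, -0.0, 0.272]
wrist_force: [0.3, -0.1, 0.2]
width: 32.1
```

Request:
step_arm(
  increments=[
    {"travel": [0.11,-0.95,0],"spin": 0},
    {"travel": [0.11,-0.95,0],"spin": 0},
    {"travel": [0.11,-0.95,0],"spin": 0},
    {"travel": [0.11,-0.95,0],"spin": 0},
    {"travel": [0.11,-0.95,0],"spin": 0},
    {"travel": [0.11,-0.95,0],"spin": 0},
    {"travel": [0.11,-0.95,0],"spin": 0},
    {"travel": [0.11,-0.95,0],"spin": 0},
  ],
)

```text
time: 36.9
tool_pos: [461.6, 79.1, 175.2]
tool_rot: [-3.141, -0.0, 0.272]
wrist_force: [-0.1, 0.3, -0.4]
width: 32.1
```

Request:
step_arm(
  increments=[
    {"travel": [0.11,-0.95,0],"spin": 0},
    {"travel": [0.11,-0.95,0],"spin": 0},
    {"travel": [0.11,-0.95,0],"spin": 0},
    {"travel": [0.11,-0.95,0],"spin": 0},
    {"travel": [0.11,-0.95,0],"spin": 0},
    {"travel": [0.11,-0.95,0],"spin": 0},
    {"travel": [0.11,-0.95,0],"spin": 0},
    {"travel": [0.11,-0.95,0],"spin": 0},
  ],
)

```text
time: 37.7
tool_pos: [431.1, 268.1, 175.2]
tool_rot: [-3.141, -0.0, 0.273]
wrist_force: [1.0, 0.3, 0.4]
width: 32.2
```

```bash
python3 -c "
from h import *
plan(417.5,336.5,80,np.radians(15.6))"
```

```text
t 37.7 pos [431.1 268.1 175.2] yaw 0.2725 F [1.  0.3 0.4] w 32.2 | spin units 0.0 | then travel units [ 0.21 -2.78  3.81] j6 1.63
```

Request:
step_arm(
  increments=[
    {"travel": [0.07,-0.9,0],"spin": 0},
    {"travel": [0.07,-0.9,0],"spin": 0},
    {"travel": [0.05,-0.8,0],"spin": 0},
    {"travel": [0,0,0.9],"spin": 0},
    {"travel": [0,0,0.9],"spin": 0},
    {"travel": [0,0,0.9],"spin": 0},
    {"travel": [0,0,0.7],"spin": 0},
    {"travel": [0,0,0],"spin": 0},
  ],
)

```text
time: 38.5
tool_pos: [416.3, 329.9, 87.3]
tool_rot: [3.141, 0.006, 0.273]
wrist_force: [0.5, -1.0, -0.5]
width: 32.1
```

```bash
python3 -c "
from h import *
plan(417.5,336.5,10,np.radians(15.6))
c=cam('scene'); crop(c,400,150,510,270,6,'f1.png')
f=lambda X:((w2px(c,X)-[400,150]+.5)*6-.5).round(0)
p=sensors.sense()['tool_pos']; print('tip',f([p[0],p[1],p[2]+25+3]),'tip at 63',f([p[0],p[1],63]))"
```

```text
t 38.5 pos [416.3 329.9  87.3] yaw 0.2728 F [ 0.5 -1.  -0.5] w 32.1 | spin units 0.01 | then travel units [ 0.12 -0.24  3.09] j6 1.75
tip [286. 189.] tip at 63 [268. 301.]
```

View pics/f1.png

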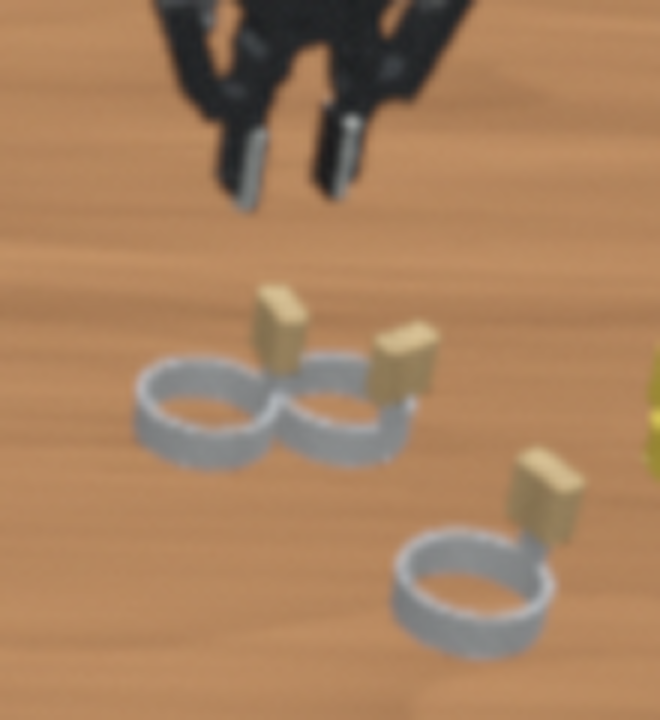

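Request:
step_arm(
  increments=[
    {"travel": [0.12,-0.24,0],"spin": 0},
    {"travel": [0,0,0.6],"spin": 0},
    {"travel": [0,0,0.7],"spin": 0},
    {"travel": [0,0,0.7],"spin": 0},
    {"travel": [0,0,0.7],"spin": 0},
    {"travel": [0,0,0.3],"spin": 0},
    {"travel": [0,0,0],"spin": 0},
    {"travel": [0,0,0],"spin": 0},
  ],
)

```text
time: 39.35
tool_pos: [420.5, 337.0, 15.5]
tool_rot: [-3.141, -0.001, 0.273]
wrist_force: [-0.0, -0.8, -0.7]
width: 31.9
```

```bash
python3 -c "
from h import *
plan(417.5,336.5,10,np.radians(15.6))
c=cam('scene'); crop(c,400,150,510,270,6,'f2.png')"
```

```text
t 39.35 pos [420.5 337.   15.5] yaw 0.2734 F [-0.  -0.8 -0.7] w 31.9 | spin units 0.01 | then travel units [-0.12 -0.01  0.22] j6 1.76
```

View pics/f2.png

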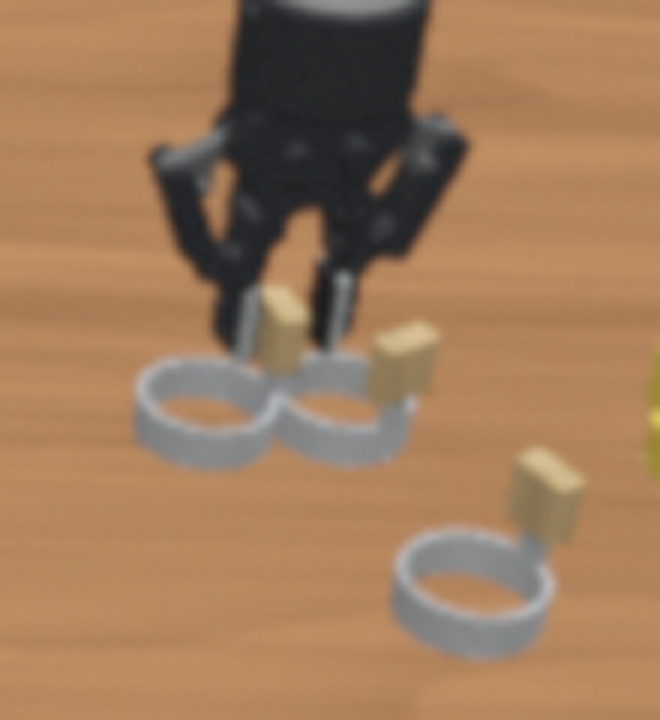

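Request:
step_arm(
  increments=[
    {"travel": [0,0,0.2],"spin": 0},
    {"travel": [0,0,0],"spin": 0},
  ],
)

```text
time: 39.6
tool_pos: [419.9, 336.7, 9.9]
tool_rot: [-3.142, -0.0, 0.273]
wrist_force: [-0.4, -0.0, -0.2]
width: 31.9
```

Request:
step_arm(
  increments=[
    {"travel": [0,0,0],"spin": 0},
    {"travel": [0,0,0],"spin": 0},
    {"travel": [0,0,0],"spin": 0},
    {"travel": [0,0,0],"spin": 0},
    {"travel": [0,0,0],"spin": 0},
  ],
  jaw=4,
  squeeze=40,
)

```text
time: 40.1
tool_pos: [420.2, 336.8, 10.2]
tool_rot: [-3.141, -0.001, 0.273]
wrist_force: [0.0, 0.8, 2.0]
width: 13.7
```

Request:
step_arm(
  increments=[
    {"travel": [0,0,-0.3],"spin": 0},
    {"travel": [0,0,-0.6],"spin": 0},
    {"travel": [0,0,-0.8],"spin": 0},
    {"travel": [0,0,0],"spin": 0},
  ],
)

```text
time: 40.5
tool_pos: [422.3, 338.0, 56.1]
tool_rot: [-3.14, -0.007, 0.273]
wrist_force: [-0.2, 0.2, -0.9]
width: 13.1
```

```bash
python3 -c "
from h import *
plan(*g2w(48,-6.5),160,GA)
c=cam('scene'); crop(c,400,150,510,270,6,'f3.png')"
```

```text
t 40.5 pos [422.3 338.   56.1] yaw 0.2735 F [-0.2  0.2 -0.9] w 13.1 | spin units 5.01 | then travel units [11.35 14.82 -4.16] j6 1.76
```

View pics/f3.png

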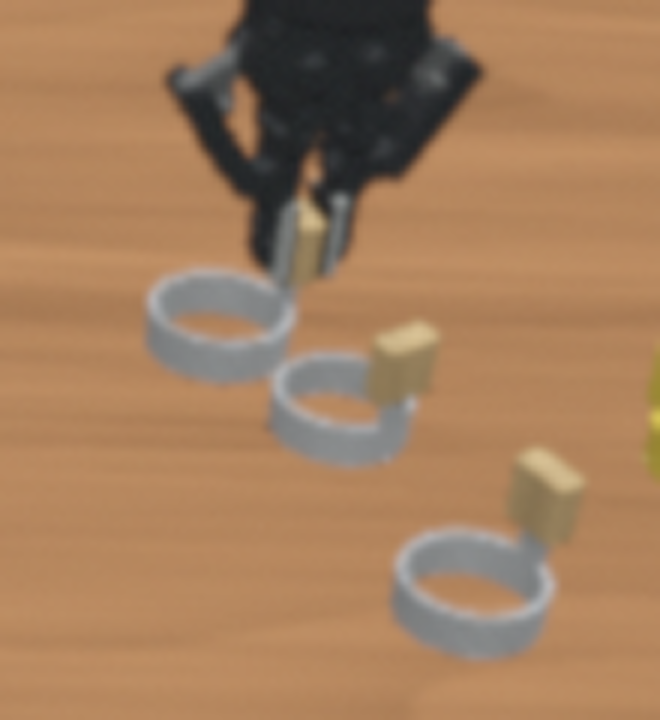

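Request:
step_arm(
  increments=[
    {"travel": [0,0,-0.8],"spin": 0},
    {"travel": [0,0,-0.8],"spin": 0},
    {"travel": [0,0,-0.8],"spin": 0},
    {"travel": [0,0,-0.8],"spin": 1},
    {"travel": [0,0,-0.8],"spin": 1},
    {"travel": [0,0,0],"spin": 1},
    {"travel": [0,0,0],"spin": 1},
    {"travel": [0,0,0],"spin": 1},
  ],
)

```text
time: 41.35
tool_pos: [419.5, 336.4, 151.7]
tool_rot: [3.141, 0.001, -0.167]
wrist_force: [-0.5, 0.5, -1.3]
width: 13.2
```

Request:
step_arm(
  increments=[
    {"travel": [0.5,0.65,0],"spin": 0},
    {"travel": [0.6,0.78,0],"spin": 0},
    {"travel": [0.6,0.78,0],"spin": 0},
    {"travel": [0.6,0.78,0],"spin": 0},
    {"travel": [0.6,0.78,0],"spin": 0},
    {"travel": [0.6,0.78,0],"spin": 0},
    {"travel": [0.6,0.78,0],"spin": 0},
    {"travel": [0.6,0.78,0],"spin": 0},
  ],
)

```text
time: 42.15
tool_pos: [510.8, 165.9, 151.5]
tool_rot: [3.141, 0.002, -0.163]
wrist_force: [0.5, -0.2, -1.4]
width: 13.3
```

Request:
step_arm(
  increments=[
    {"travel": [0.6,0.78,0],"spin": 0},
    {"travel": [0.6,0.78,0],"spin": 0},
    {"travel": [0.6,0.78,0],"spin": 0},
    {"travel": [0.6,0.78,0],"spin": 0},
    {"travel": [0.6,0.78,0],"spin": 0},
    {"travel": [0.6,0.78,0],"spin": 0},
    {"travel": [0.6,0.78,0],"spin": 0},
    {"travel": [0.6,0.78,0],"spin": 0},
  ],
)

```text
time: 42.95
tool_pos: [603.9, -7.4, 151.3]
tool_rot: [-3.141, 0.002, -0.163]
wrist_force: [0.3, 0.8, -0.6]
width: 13.0
```

```bash
python3 -c "
from h import *
plan(*g2w(48,-6.5),74,GA)"
```

```text
t 42.95 pos [603.9  -7.4 151.3] yaw -0.1632 F [ 0.3  0.8 -0.6] w 13.0 | spin units 0.01 | then travel units [1.93 2.38 3.09] j6 1.53
```

Request:
step_arm(
  increments=[
    {"travel": [0.6,0.75,0],"spin": 0},
    {"travel": [0.6,0.75,0],"spin": 0},
    {"travel": [0.6,0.7,0],"spin": 0},
    {"travel": [0,0,0.8],"spin": 0},
    {"travel": [0,0,0.8],"spin": 0},
    {"travel": [0,0,0.7],"spin": 0},
    {"travel": [0,0,0],"spin": 0},
  ],
)

```text
time: 43.65
tool_pos: [636.9, -67.3, 90.7]
tool_rot: [-3.141, 0.007, -0.163]
wrist_force: [0.1, 1.0, -0.6]
width: 13.2
```

```bash
python3 -c "
from h import *
plan(*g2w(48,-6.5),74,GA)
c=cam('scene'); crop(c,210,150,360,290,5,'g1.png')"
```

```text
t 43.65 pos [636.9 -67.3  90.7] yaw -0.1629 F [ 0.1  1.  -0.6] w 13.2 | spin units 0.01 | then travel units [0.24 0.23 0.67] j6 1.45
```

View pics/g1.png

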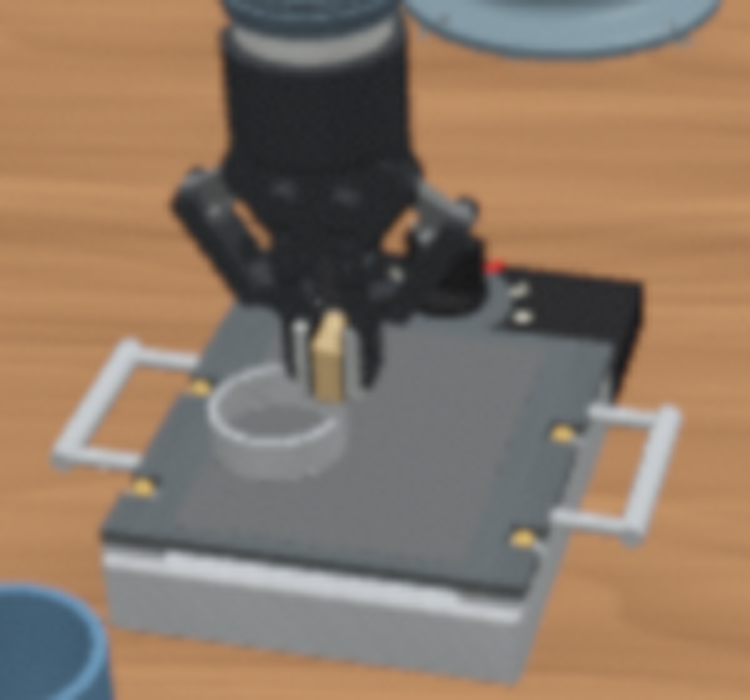

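Request:
step_arm(
  increments=[
    {"travel": [0.1,0.1,0.3],"spin": 0},
    {"travel": [0,0,0.2],"spin": 0},
    {"travel": [0,0,0],"spin": 0},
  ],
)

```text
time: 44.0
tool_pos: [641.6, -70.9, 82.1]
tool_rot: [-3.142, 0.001, -0.163]
wrist_force: [-0.6, -0.3, -1.3]
width: 12.8
```

Request:
step_arm(
  increments=[
    {"travel": [0,0,0.08],"spin": 0},
    {"travel": [0,0,0],"spin": 0},
  ],
)

```text
time: 44.2
tool_pos: [641.8, -70.9, 80.6]
tool_rot: [3.142, -0.0, -0.163]
wrist_force: [-0.6, 0.6, -1.0]
width: 13.1
```

Request:
step_arm(
  increments=[
    {"travel": [0,0,0.12],"spin": 0},
    {"travel": [0,0,0.06],"spin": 0},
    {"travel": [0,0,0],"spin": 0},
  ],
)

```text
time: 44.5
tool_pos: [641.5, -70.9, 75.6]
tool_rot: [-3.142, 0.001, -0.163]
wrist_force: [0.3, -0.4, -0.2]
width: 13.1
```

Request:
step_arm(
  increments=[
    {"travel": [0,0,0.06],"spin": 0},
    {"travel": [0,0,0],"spin": 0},
  ],
)

```text
time: 44.7
tool_pos: [641.7, -71.0, 74.3]
tool_rot: [-3.142, 0.0, -0.163]
wrist_force: [0.4, -0.2, -1.0]
width: 13.2
```

Request:
step_arm(
  increments=[
    {"travel": [0,0,0.05],"spin": 0},
    {"travel": [0,0,0],"spin": 0},
  ],
)

```text
time: 44.9
tool_pos: [642.0, -70.9, 74.2]
tool_rot: [3.141, -0.0, -0.163]
wrist_force: [-3.0, 1.4, 5.3]
width: 13.4
```

Request:
step_arm(
  increments=[
    {"travel": [0,0,-0.04],"spin": 0},
    {"travel": [0,0,0],"spin": 0},
    {"travel": [0,0,0],"spin": 0},
    {"travel": [0,0,0],"spin": 0},
    {"travel": [0,0,-0.4],"spin": 0},
    {"travel": [0,0,-0.8],"spin": 0},
    {"travel": [0,0,-1],"spin": 0},
    {"travel": [0,0,-1],"spin": 0},
  ],
  jaw=32,
)

```text
time: 45.7
tool_pos: [641.7, -70.9, 155.6]
tool_rot: [-3.142, -0.0, -0.163]
wrist_force: [1.3, 0.0, 0.4]
width: 32.2
```

Request:
step_arm(
  increments=[
    {"travel": [-0.5,-0.5,0],"spin": -1},
    {"travel": [0,0,0],"spin": -1},
    {"travel": [0,0,0],"spin": -1},
    {"travel": [0,0,0],"spin": -1},
    {"travel": [0,0,0],"spin": -1},
    {"travel": [0,0,0],"spin": -1},
    {"travel": [0,0,0],"spin": -1},
    {"travel": [0,0,0],"spin": -0.85},
  ],
)

```text
time: 46.5
tool_pos: [631.7, -56.7, 155.0]
tool_rot: [3.141, -0.001, 0.525]
wrist_force: [-0.7, -0.3, -0.3]
width: 32.1
```

```bash
python3 -c "
from h import *
plan(535.5,423,160,np.radians(29.8))
c=cam('scene'); crop(c,210,150,360,290,5,'g2.png'); crop(c,400,170,510,270,6,'g3.png')"
```

```text
t 46.5 pos [631.7 -56.7 155. ] yaw 0.5253 F [-0.7 -0.3 -0.3] w 32.1 | spin units 0.06 | then travel units [  6.2  -18.56  -0.2 ] j6 0.78
```

View pics/g2.png

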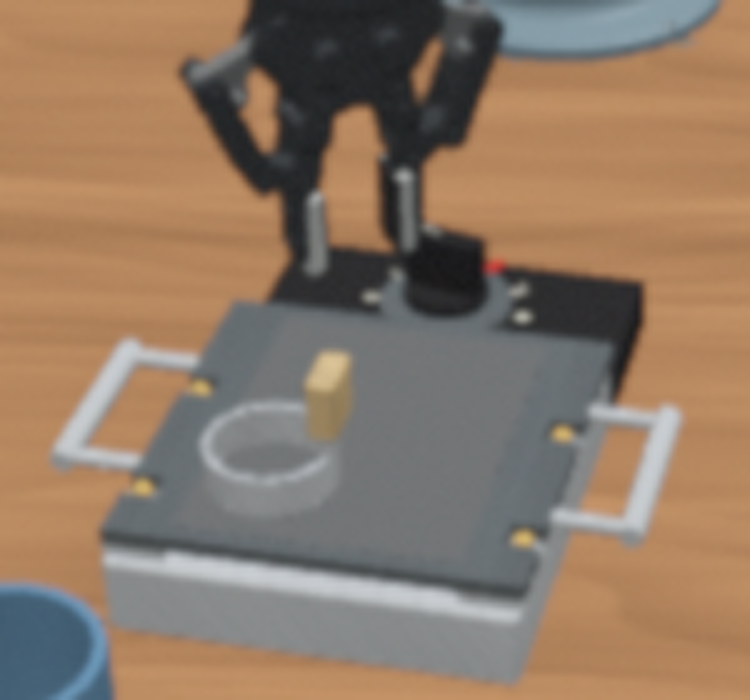

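View pics/g3.png

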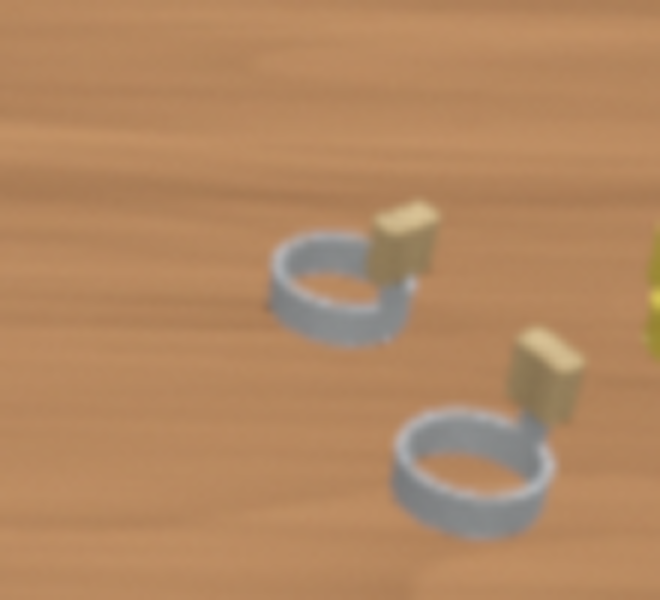

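Ring C stands flat on the plate's back-right area. Ring A is next; it hasn't moved.

Request:
step_arm(
  increments=[
    {"travel": [0.31,-0.8,0],"spin": 0},
    {"travel": [0.31,-0.93,0],"spin": 0},
    {"travel": [0.31,-0.93,0],"spin": 0},
    {"travel": [0.31,-0.93,0],"spin": 0},
    {"travel": [0.31,-0.93,0],"spin": 0},
    {"travel": [0.31,-0.93,0],"spin": 0},
    {"travel": [0.31,-0.93,0],"spin": 0},
    {"travel": [0.31,-0.93,0],"spin": 0},
  ],
)

```text
time: 47.35
tool_pos: [594.0, 133.7, 154.9]
tool_rot: [3.141, -0.001, 0.521]
wrist_force: [-0.2, 0.3, 0.6]
width: 31.7
```

Request:
step_arm(
  increments=[
    {"travel": [0.31,-0.93,0],"spin": 0},
    {"travel": [0.31,-0.93,0],"spin": 0},
    {"travel": [0.31,-0.93,0],"spin": 0},
    {"travel": [0.31,-0.93,0],"spin": 0},
    {"travel": [0.31,-0.93,0],"spin": 0},
    {"travel": [0.31,-0.93,0],"spin": 0},
    {"travel": [0.31,-0.93,0],"spin": 0},
    {"travel": [0.31,-0.93,0],"spin": 0},
  ],
)

```text
time: 48.15
tool_pos: [554.9, 325.9, 154.9]
tool_rot: [3.141, -0.001, 0.521]
wrist_force: [0.7, -0.5, -0.2]
width: 32.2
```

Request:
step_arm(
  increments=[
    {"travel": [0.31,-0.93,0],"spin": 0},
    {"travel": [0.31,-0.93,0],"spin": 0},
    {"travel": [0.31,-0.93,0],"spin": 0},
    {"travel": [0.31,-0.93,0],"spin": 0},
    {"travel": [0,0,0.8],"spin": 0},
    {"travel": [0,0,0.9],"spin": 0},
    {"travel": [0,0,0.9],"spin": 0},
    {"travel": [0,0,0],"spin": 0},
  ],
)

```text
time: 48.95
tool_pos: [533.2, 419.8, 85.7]
tool_rot: [-3.141, 0.007, 0.521]
wrist_force: [-0.1, -0.5, -0.4]
width: 32.1
```

```bash
python3 -c "
from h import *
plan(535.5,423,10,np.radians(29.8))
c=cam('scene'); crop(c,430,150,540,270,6,'i1.png')
f=lambda X:((w2px(c,X)-[430,150]+.5)*6-.5).round(0)
print('grip top',f([535.5,423,63]))"
```

```text
t 48.95 pos [533.2 419.8  85.7] yaw 0.5212 F [-0.1 -0.5 -0.4] w 32.1 | spin units 0.01 | then travel units [ 0.14 -0.07  3.03] j6 1.55
grip top [369. 465.]
```

View pics/i1.png

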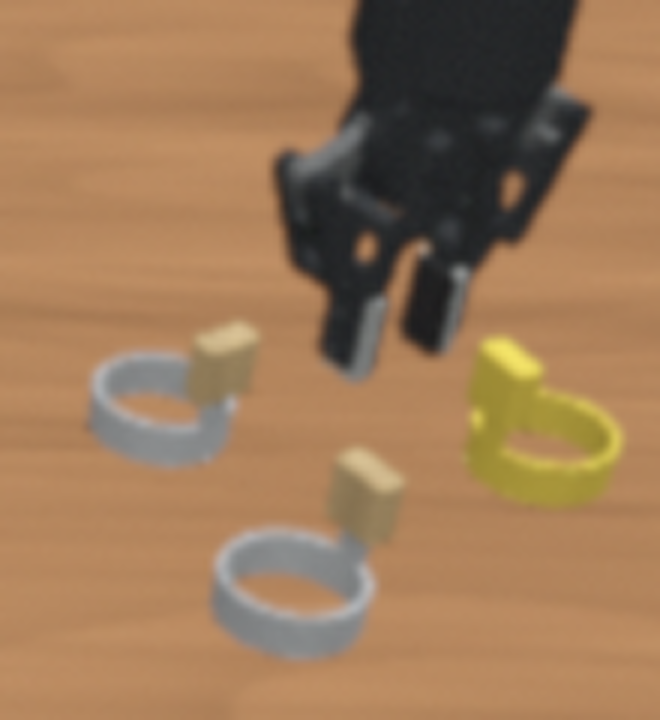

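Request:
step_arm(
  increments=[
    {"travel": [0.03,0,0],"spin": 0},
    {"travel": [0,0,0.6],"spin": 0},
    {"travel": [0,0,0.7],"spin": 0},
    {"travel": [0,0,0.7],"spin": 0},
    {"travel": [0,0,0.7],"spin": 0},
    {"travel": [0,0,0.4],"spin": 0},
    {"travel": [0,0,0],"spin": 0},
    {"travel": [0,0,0],"spin": 0},
  ],
)

```text
time: 49.8
tool_pos: [536.3, 421.4, 11.6]
tool_rot: [-3.142, 0.0, 0.522]
wrist_force: [-0.6, 0.3, 0.5]
width: 32.1
```

```bash
python3 -c "
from h import *
plan(535.5,423,10,np.radians(29.8))
c=cam('scene'); crop(c,430,150,540,270,6,'i2.png')"
```

```text
t 49.8 pos [536.3 421.4  11.6] yaw 0.522 F [-0.6  0.3  0.5] w 32.1 | spin units 0.02 | then travel units [ 0.   -0.07  0.06] j6 1.55
```

View pics/i2.png

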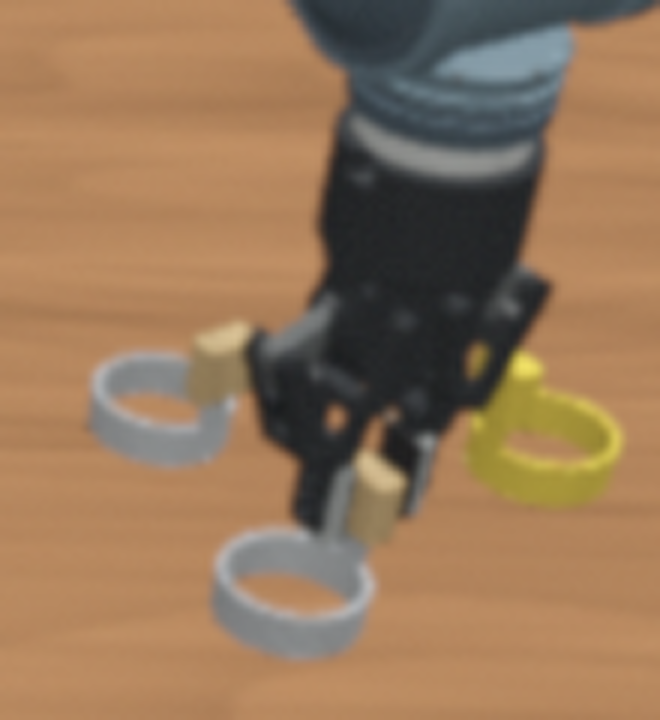

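Request:
step_arm(
  increments=[
    {"travel": [0,0,0],"spin": 0},
    {"travel": [0,0,0],"spin": 0},
    {"travel": [0,0,0],"spin": 0},
    {"travel": [0,0,0],"spin": 0},
    {"travel": [0,0,0],"spin": 0},
  ],
  jaw=4,
  squeeze=40,
)

```text
time: 50.35
tool_pos: [537.0, 421.8, 13.0]
tool_rot: [-3.142, -0.002, 0.522]
wrist_force: [-0.6, -0.1, 6.2]
width: 13.0
```

Request:
step_arm(
  increments=[
    {"travel": [0,0,-0.3],"spin": 0},
    {"travel": [0,0,-0.6],"spin": 0},
    {"travel": [0,0,-0.9],"spin": 0},
    {"travel": [0,0,-1],"spin": 0},
    {"travel": [0,0,-1],"spin": 0},
    {"travel": [0,0,-1],"spin": 0},
    {"travel": [0,0,-0.9],"spin": 0},
    {"travel": [0,0,0],"spin": 0},
  ],
)

```text
time: 51.15
tool_pos: [538.4, 422.5, 159.4]
tool_rot: [3.141, -0.008, 0.522]
wrist_force: [0.8, -0.6, 0.2]
width: 13.3
```

```bash
python3 -c "
from h import *
plan(*g2w(48,68),75,GA)
c=cam('scene'); crop(c,430,90,540,270,4,'i3.png')"
```

```text
t 51.15 pos [538.4 422.5 159.4] yaw 0.5221 F [ 0.8 -0.6  0.2] w 13.3 | spin units 7.86 | then travel units [ 7.32 15.94  3.38] j6 1.55
```

View pics/i3.png

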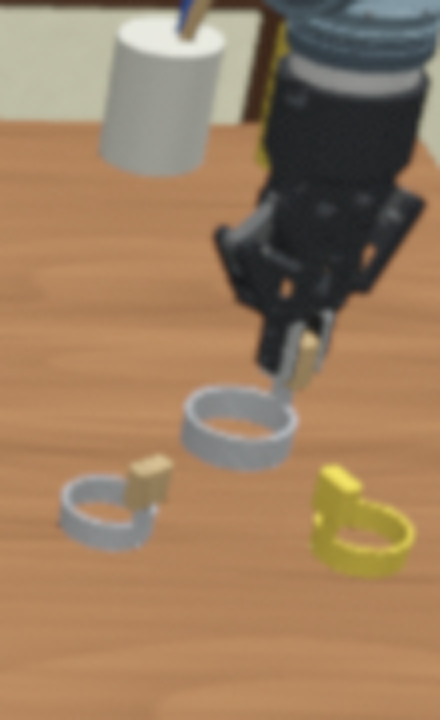

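Request:
step_arm(
  increments=[
    {"travel": [0,0,0],"spin": 1},
    {"travel": [0,0,0],"spin": 1},
    {"travel": [0,0,0],"spin": 1},
    {"travel": [0,0,0],"spin": 1},
    {"travel": [0,0,0],"spin": 1},
    {"travel": [0,0,0],"spin": 1},
    {"travel": [0,0,0],"spin": 1},
    {"travel": [0,0,0],"spin": 0.86},
  ],
)

```text
time: 52.0
tool_pos: [535.0, 420.6, 151.7]
tool_rot: [3.139, 0.003, -0.167]
wrist_force: [-0.8, -0.5, -0.0]
width: 13.3
```

Request:
step_arm(
  increments=[
    {"travel": [0.3,0.7,0],"spin": 0},
    {"travel": [0.41,0.89,0],"spin": 0},
    {"travel": [0.41,0.89,0],"spin": 0},
    {"travel": [0.41,0.89,0],"spin": 0},
    {"travel": [0.41,0.89,0],"spin": 0},
    {"travel": [0.41,0.89,0],"spin": 0},
    {"travel": [0.41,0.89,0],"spin": 0},
    {"travel": [0.41,0.89,0],"spin": 0},
  ],
)

```text
time: 52.8
tool_pos: [585.4, 235.2, 152.7]
tool_rot: [3.14, 0.002, -0.163]
wrist_force: [0.5, 0.3, -1.1]
width: 13.4
```

Request:
step_arm(
  increments=[
    {"travel": [0.41,0.89,0],"spin": 0},
    {"travel": [0.41,0.89,0],"spin": 0},
    {"travel": [0.41,0.89,0],"spin": 0},
    {"travel": [0.41,0.89,0],"spin": 0},
    {"travel": [0.41,0.89,0],"spin": 0},
    {"travel": [0.41,0.89,0],"spin": 0},
    {"travel": [0.41,0.89,0],"spin": 0},
    {"travel": [0,0,0],"spin": 0},
  ],
)

```text
time: 53.6
tool_pos: [631.1, 68.5, 152.9]
tool_rot: [3.14, 0.002, -0.167]
wrist_force: [0.1, 0.3, -0.5]
width: 13.1
```

```bash
python3 -c "
from h import *
plan(*g2w(48,68),76,GA)"
```

```text
t 53.6 pos [631.1  68.5 152.9] yaw -0.1666 F [ 0.1  0.3 -0.5] w 13.1 | spin units -0.03 | then travel units [1.35 2.57 3.07] j6 1.67
```

Request:
step_arm(
  increments=[
    {"travel": [0.43,0.85,0],"spin": 0},
    {"travel": [0.43,0.85,0],"spin": 0},
    {"travel": [0.43,0.85,0],"spin": 0},
    {"travel": [0,0,0.8],"spin": 0},
    {"travel": [0,0,0.8],"spin": 0},
    {"travel": [0,0,0.8],"spin": 0},
    {"travel": [0,0,0],"spin": 0},
    {"travel": [0,0,0],"spin": 0},
  ],
)

```text
time: 54.4
tool_pos: [652.2, 4.1, 93.6]
tool_rot: [-3.142, 0.002, -0.163]
wrist_force: [-0.5, -0.4, -0.0]
width: 13.0
```

```bash
python3 -c "
from h import *
plan(*g2w(48,68),76,GA)
c=cam('scene'); crop(c,210,150,360,290,5,'i4.png')"
```

```text
t 54.4 pos [652.2   4.1  93.6] yaw -0.1633 F [-0.5 -0.4 -0. ] w 13.0 | spin units 0.01 | then travel units [0.1  0.17 0.7 ] j6 1.57
```

View pics/i4.png

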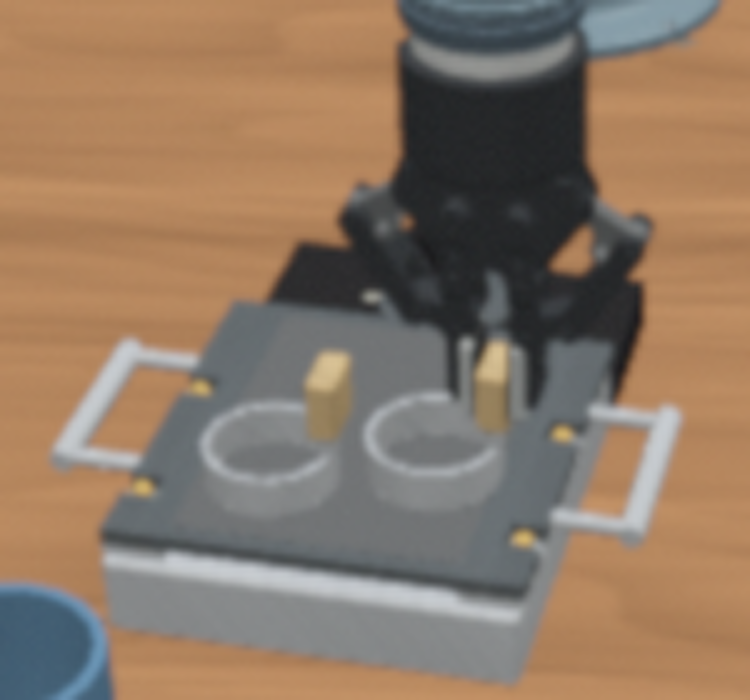

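Request:
step_arm(
  increments=[
    {"travel": [0.08,0.08,0.25],"spin": 0},
    {"travel": [0,0,0.2],"spin": 0},
    {"travel": [0,0,0.1],"spin": 0},
    {"travel": [0,0,0],"spin": 0},
  ],
)

```text
time: 54.85
tool_pos: [654.2, 1.7, 79.8]
tool_rot: [-3.142, 0.001, -0.164]
wrist_force: [-0.0, -0.8, -0.9]
width: 13.1
```

Request:
step_arm(
  increments=[
    {"travel": [0,0,0.08],"spin": 0},
    {"travel": [0,0,0],"spin": 0},
  ],
)

```text
time: 55.05
tool_pos: [654.5, 1.7, 78.3]
tool_rot: [-3.142, 0.0, -0.164]
wrist_force: [0.0, -0.4, -0.8]
width: 13.5
```

Request:
step_arm(
  increments=[
    {"travel": [0,0,0.06],"spin": 0},
    {"travel": [0,0,0],"spin": 0},
  ],
)

```text
time: 55.25
tool_pos: [654.7, 1.6, 77.1]
tool_rot: [-3.142, -0.0, -0.164]
wrist_force: [-0.5, -0.3, -0.7]
width: 13.4
```

Request:
step_arm(
  increments=[
    {"travel": [0,0,0.04],"spin": 0},
    {"travel": [0,0,0],"spin": 0},
  ],
)

```text
time: 55.45
tool_pos: [654.8, 1.7, 77.0]
tool_rot: [3.142, -0.0, -0.164]
wrist_force: [-2.3, 0.4, 4.4]
width: 13.4
```

Request:
step_arm(
  increments=[
    {"travel": [0,0,0.04],"spin": 0},
    {"travel": [0,0,0],"spin": 0},
  ],
)

```text
time: 55.65
tool_pos: [654.9, 1.7, 77.0]
tool_rot: [3.141, -0.0, -0.164]
wrist_force: [-5.2, 1.2, 9.4]
width: 13.4
```

Request:
step_arm(
  increments=[
    {"travel": [0,0,0.04],"spin": 0},
    {"travel": [0,0,0],"spin": 0},
  ],
)

```text
time: 55.85
tool_pos: [655.0, 1.7, 77.0]
tool_rot: [3.141, -0.0, -0.164]
wrist_force: [-7.8, 1.5, 14.0]
width: 13.3
```

Request:
step_arm(
  increments=[
    {"travel": [0,0,-0.1],"spin": 0},
    {"travel": [0,0,0],"spin": 0},
  ],
)

```text
time: 56.05
tool_pos: [655.0, 1.6, 77.0]
tool_rot: [-3.142, -0.001, -0.164]
wrist_force: [0.0, 1.1, 4.1]
width: 13.0
```

Request:
step_arm(
  increments=[
    {"travel": [0,0,0],"spin": 0},
    {"travel": [0,0,0],"spin": 0},
    {"travel": [0,0,0],"spin": 0},
    {"travel": [0,0,-0.4],"spin": 0},
    {"travel": [0,0,-0.8],"spin": 0},
    {"travel": [0,0,-1],"spin": 0},
    {"travel": [0,0,-1],"spin": 0},
    {"travel": [0,0,-0.2],"spin": 0},
  ],
  jaw=32,
)

```text
time: 56.85
tool_pos: [656.9, 1.3, 166.1]
tool_rot: [3.142, -0.007, -0.164]
wrist_force: [0.9, 0.2, 0.5]
width: 31.9
```

Request:
step_arm(
  increments=[
    {"travel": [0,0,0],"spin": -1},
    {"travel": [0,0,0],"spin": -1},
    {"travel": [0,0,0],"spin": -1},
    {"travel": [0,0,0],"spin": -1},
    {"travel": [0,0,0],"spin": -1},
    {"travel": [0,0,0],"spin": -1},
    {"travel": [0,0,0],"spin": -1},
    {"travel": [0,0,0],"spin": -1},
  ],
)

```text
time: 57.65
tool_pos: [654.0, 1.7, 160.4]
tool_rot: [-3.141, 0.001, 0.538]
wrist_force: [-0.1, -0.0, -0.3]
width: 31.9
```

Request:
step_arm(
  increments=[
    {"travel": [0,0,0],"spin": -1},
    {"travel": [0,0,0],"spin": -1},
    {"travel": [0,0,0],"spin": -1},
    {"travel": [0,0,0],"spin": -1},
    {"travel": [0,0,0],"spin": -1},
    {"travel": [0,0,0],"spin": -1},
    {"travel": [0,0,0],"spin": -1},
    {"travel": [0,0,0],"spin": -1},
  ],
)

```text
time: 58.45
tool_pos: [654.0, 1.7, 160.4]
tool_rot: [-3.14, 0.0, 1.236]
wrist_force: [-0.6, 0.3, -0.1]
width: 32.2
```

Request:
step_arm(
  increments=[
    {"travel": [0,0,0],"spin": -1},
    {"travel": [0,0,0],"spin": -1},
    {"travel": [0,0,0],"spin": -1},
    {"travel": [0,0,0],"spin": -1},
    {"travel": [0,0,0],"spin": -1},
    {"travel": [0,0,0],"spin": -1},
    {"travel": [0,0,0],"spin": -1},
    {"travel": [0,0,0],"spin": -1},
  ],
)

```text
time: 59.25
tool_pos: [654.1, 1.7, 160.4]
tool_rot: [-3.14, -0.001, 1.934]
wrist_force: [-0.2, -0.7, -0.1]
width: 32.2
```

Request:
step_arm(
  increments=[
    {"travel": [0,0,0],"spin": -1},
    {"travel": [0,0,0],"spin": -1},
    {"travel": [0,0,0],"spin": -0.42},
    {"travel": [0,0,0],"spin": 0},
  ],
)

```text
time: 59.65
tool_pos: [654.1, 1.7, 160.5]
tool_rot: [-3.141, -0.001, 2.142]
wrist_force: [0.5, 0.2, -0.5]
width: 31.8
```

```bash
python3 -c "
from h import *
plan(442,383.5,155,np.radians(122.7))
c=cam('scene'); crop(c,210,150,360,290,5,'j1.png'); crop(c,400,170,510,270,6,'j2.png')
c=cam('top'); crop(c,170,240,250,330,8,'j3.png')"
```

```text
t 59.65 pos [654.1   1.7 160.5] yaw 2.1416 F [ 0.5  0.2 -0.5] w 31.8 | spin units 0.0 | then travel units [17.44  1.11  0.22] j6 -0.74
```

View pics/j1.png

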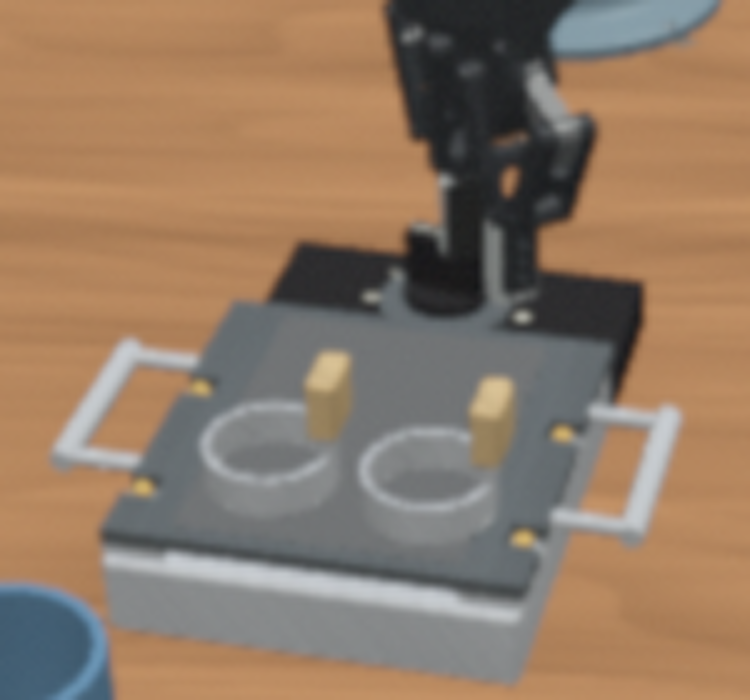

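View pics/j3.png

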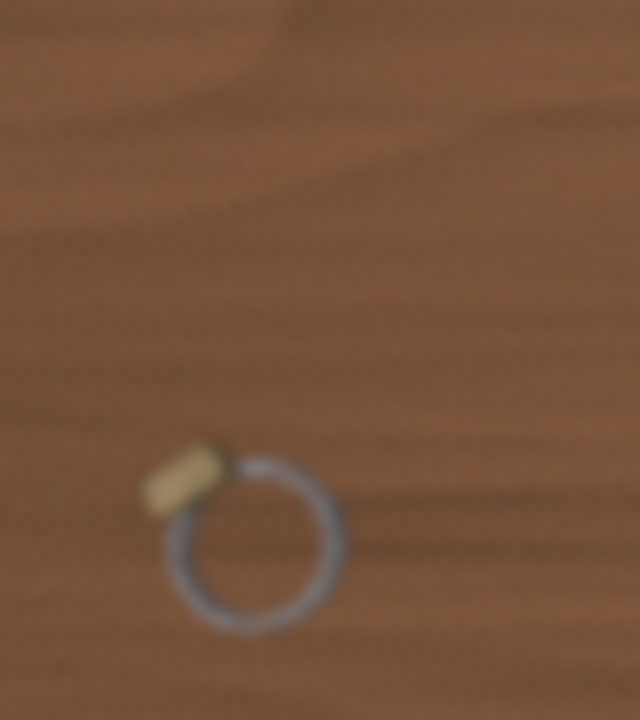

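Request:
step_arm(
  increments=[
    {"travel": [0.7,0.06,0],"spin": 0},
    {"travel": [0.95,0.06,0],"spin": 0},
    {"travel": [0.95,0.06,0],"spin": 0},
    {"travel": [0.95,0.06,0],"spin": 0},
    {"travel": [0.95,0.06,0],"spin": 0},
    {"travel": [0.95,0.06,0],"spin": 0},
    {"travel": [0.95,0.06,0],"spin": 0},
    {"travel": [0.95,0.06,0],"spin": 0},
  ],
)

```text
time: 60.55
tool_pos: [563.9, 164.5, 161.3]
tool_rot: [-3.141, -0.0, 2.142]
wrist_force: [0.9, 0.1, 0.6]
width: 31.9
```

Request:
step_arm(
  increments=[
    {"travel": [0.95,0.06,0],"spin": 0},
    {"travel": [0.95,0.06,0],"spin": 0},
    {"travel": [0.95,0.06,0],"spin": 0},
    {"travel": [0.95,0.06,0],"spin": 0},
    {"travel": [0.95,0.06,0],"spin": 0},
    {"travel": [0.95,0.06,0],"spin": 0},
    {"travel": [0.95,0.06,0],"spin": 0},
    {"travel": [0.95,0.06,0],"spin": 0},
  ],
)

```text
time: 61.35
tool_pos: [471.1, 330.5, 161.4]
tool_rot: [-3.141, -0.0, 2.142]
wrist_force: [-0.0, 0.6, -0.1]
width: 31.5
```

Request:
step_arm(
  increments=[
    {"travel": [0.95,0.06,0],"spin": 0},
    {"travel": [0.95,0.06,0],"spin": 0},
    {"travel": [0.5,0.03,0],"spin": 0},
    {"travel": [0,0,0.8],"spin": 0},
    {"travel": [0,0,0.9],"spin": 0},
    {"travel": [0,0,0.9],"spin": 0},
    {"travel": [0,0,0],"spin": 0},
    {"travel": [0,0,0],"spin": 0},
  ],
)

```text
time: 62.15
tool_pos: [443.2, 381.6, 96.6]
tool_rot: [-3.141, -0.0, 2.142]
wrist_force: [-0.1, 0.7, 0.8]
width: 32.2
```

```bash
python3 -c "
from h import *
plan(442,383.5,11,np.radians(122.7))
c=cam('scene'); crop(c,400,150,510,270,6,'k1.png')
f=lambda X:((w2px(c,X)-[400,150]+.5)*6-.5).round(0)
print('grip top',f([442,383.5,63]))"
```

```text
t 62.15 pos [443.2 381.6  96.6] yaw 2.1416 F [-0.1  0.7  0.8] w 32.2 | spin units 0.0 | then travel units [0.09 0.   3.42] j6 -0.05
grip top [405. 335.]
```

View pics/k1.png

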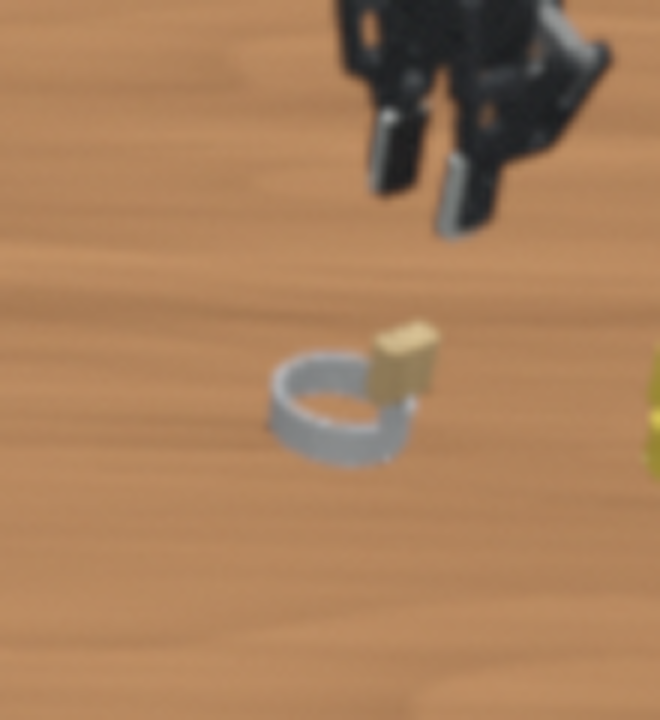

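Request:
step_arm(
  increments=[
    {"travel": [0.06,0,0.6],"spin": 0},
    {"travel": [0,0,0.8],"spin": 0},
    {"travel": [0,0,0.8],"spin": 0},
    {"travel": [0,0,0.6],"spin": 0},
    {"travel": [0,0,0.4],"spin": 0},
    {"travel": [0,0,0.2],"spin": 0},
    {"travel": [0,0,0],"spin": 0},
  ],
)

```text
time: 62.9
tool_pos: [442.6, 382.8, 11.1]
tool_rot: [-3.141, -0.0, 2.142]
wrist_force: [-0.1, 0.0, 0.1]
width: 32.0
```

```bash
python3 -c "
from h import *
plan(442,383.5,11,np.radians(122.7))
c=cam('scene'); crop(c,400,150,510,270,6,'k2.png')"
```

```text
t 62.9 pos [442.6 382.8  11.1] yaw 2.1417 F [-0.1  0.   0.1] w 32.0 | spin units 0.0 | then travel units [ 0.04 -0.    0.  ] j6 -0.05
```

View pics/k2.png

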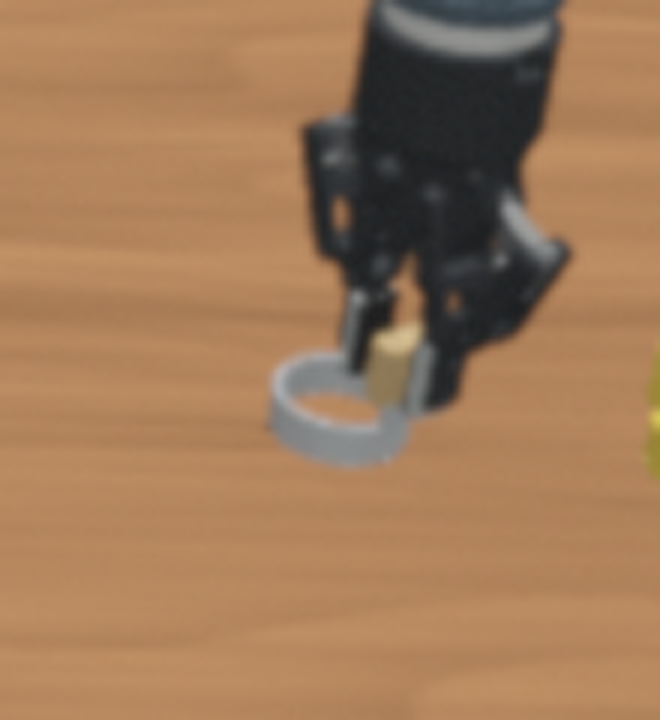

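Request:
step_arm(
  increments=[
    {"travel": [0,0,0],"spin": 0},
    {"travel": [0,0,0],"spin": 0},
    {"travel": [0,0,0],"spin": 0},
    {"travel": [0,0,0],"spin": 0},
    {"travel": [0,0,0],"spin": 0},
  ],
  jaw=4,
  squeeze=40,
)

```text
time: 63.45
tool_pos: [443.5, 383.3, 12.5]
tool_rot: [3.14, 0.0, 2.142]
wrist_force: [-1.0, -0.1, 5.5]
width: 13.0
```

Request:
step_arm(
  increments=[
    {"travel": [0,0,-0.3],"spin": 0},
    {"travel": [0,0,-0.6],"spin": 0},
    {"travel": [0,0,-0.9],"spin": 0},
    {"travel": [0,0,-1],"spin": 0},
    {"travel": [0,0,-1],"spin": 0},
    {"travel": [0,0,-1],"spin": 0},
    {"travel": [0,0,-0.9],"spin": 0},
    {"travel": [0,0,0],"spin": 0},
  ],
)

```text
time: 64.25
tool_pos: [444.8, 384.1, 158.6]
tool_rot: [3.134, 0.0, 2.142]
wrist_force: [0.8, 0.0, 0.3]
width: 13.4
```

```bash
python3 -c "
from h import *
plan(*g2w(-45,28.5),75,GA+np.pi)
c=cam('scene'); crop(c,400,90,510,270,4,'k3.png')"
```

```text
t 64.25 pos [444.8 384.1 158.6] yaw 2.1419 F [0.8 0.  0.3] w 13.4 | spin units -9.58 | then travel units [ -7.05 -15.39   3.34] j6 -0.05
```

View pics/k3.png

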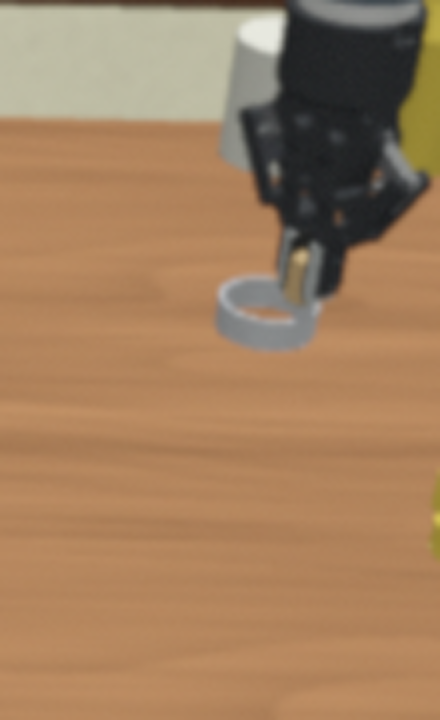

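Request:
step_arm(
  increments=[
    {"travel": [0,0,0],"spin": -1},
    {"travel": [0,0,0],"spin": -1},
    {"travel": [0,0,0],"spin": -1},
    {"travel": [0,0,0],"spin": -1},
    {"travel": [0,0,0],"spin": -1},
    {"travel": [0,0,0],"spin": -1},
    {"travel": [0,0,0],"spin": -1},
    {"travel": [0,0,0],"spin": -1},
  ],
)

```text
time: 65.1
tool_pos: [441.5, 382.2, 151.8]
tool_rot: [-3.139, -0.003, 2.843]
wrist_force: [-0.3, 0.4, -1.7]
width: 13.6
```

Request:
step_arm(
  increments=[
    {"travel": [0,0,0],"spin": -1},
    {"travel": [0,0,0],"spin": -0.58},
    {"travel": [-0.3,-0.6,0],"spin": 0},
    {"travel": [-0.41,-0.9,0],"spin": 0},
    {"travel": [-0.41,-0.9,0],"spin": 0},
    {"travel": [-0.41,-0.9,0],"spin": 0},
    {"travel": [-0.41,-0.9,0],"spin": 0},
    {"travel": [-0.41,-0.9,0],"spin": 0},
  ],
)

```text
time: 65.9
tool_pos: [479.2, 245.4, 152.6]
tool_rot: [-3.14, -0.002, 2.976]
wrist_force: [-0.1, 0.3, -0.9]
width: 13.1
```

Request:
step_arm(
  increments=[
    {"travel": [-0.41,-0.9,0],"spin": 0},
    {"travel": [-0.41,-0.9,0],"spin": 0},
    {"travel": [-0.41,-0.9,0],"spin": 0},
    {"travel": [-0.41,-0.9,0],"spin": 0},
    {"travel": [-0.41,-0.9,0],"spin": 0},
    {"travel": [-0.41,-0.9,0],"spin": 0},
    {"travel": [-0.41,-0.9,0],"spin": 0},
    {"travel": [-0.41,-0.9,0],"spin": 0},
  ],
)

```text
time: 66.7
tool_pos: [530.4, 54.8, 152.6]
tool_rot: [-3.141, -0.002, 2.976]
wrist_force: [-0.0, 0.3, -0.8]
width: 13.5
```

```bash
python3 -c "
from h import *
plan(*g2w(-45,28.5),76,GA+np.pi)"
```

```text
t 66.7 pos [530.4  54.8 152.6] yaw 2.9762 F [-0.   0.3 -0.8] w 13.5 | spin units -0.02 | then travel units [-1.52 -2.95  3.06] j6 -1.52
```

Request:
step_arm(
  increments=[
    {"travel": [-0.45,-0.85,0],"spin": 0},
    {"travel": [-0.45,-0.85,0],"spin": 0},
    {"travel": [-0.45,-0.8,0],"spin": 0},
    {"travel": [0,0,0.8],"spin": 0},
    {"travel": [0,0,0.8],"spin": 0},
    {"travel": [0,0,0.8],"spin": 0},
    {"travel": [0,0,0],"spin": 0},
    {"travel": [0,0,0],"spin": 0},
  ],
)

```text
time: 67.5
tool_pos: [553.7, -11.0, 93.3]
tool_rot: [3.142, -0.002, 2.977]
wrist_force: [0.1, -0.5, 0.5]
width: 13.0
```

```bash
python3 -c "
from h import *
plan(*g2w(-45,28.5),76,GA+np.pi)
c=cam('scene'); crop(c,210,150,360,290,5,'k4.png')"
```

```text
t 67.5 pos [553.7 -11.   93.3] yaw 2.9768 F [ 0.1 -0.5  0.5] w 13.0 | spin units -0.01 | then travel units [-0.17 -0.51  0.69] j6 -1.63
```

View pics/k4.png

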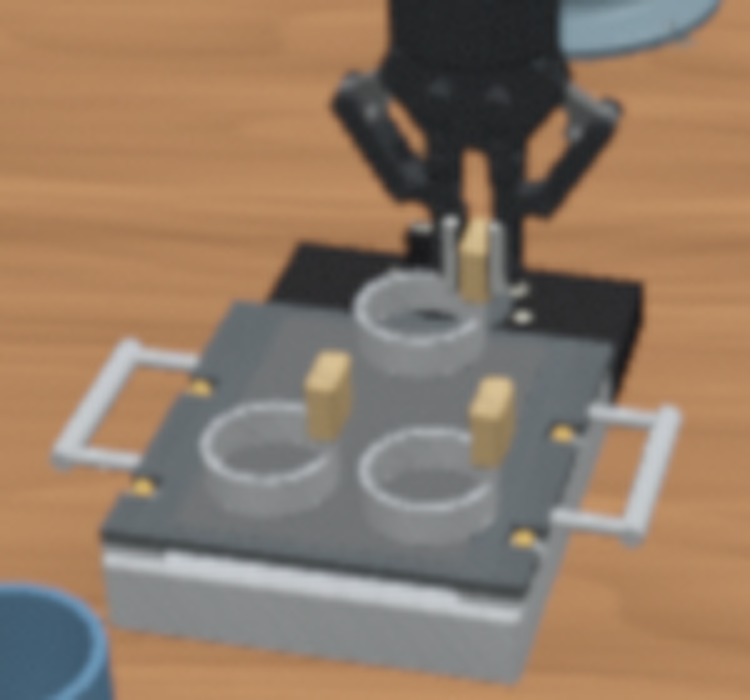

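Request:
step_arm(
  increments=[
    {"travel": [-0.15,-0.45,0],"spin": 0},
    {"travel": [0,0,0.25],"spin": 0},
    {"travel": [0,0,0.2],"spin": 0},
    {"travel": [0,0,0.1],"spin": 0},
    {"travel": [0,0,0],"spin": 0},
    {"travel": [0,0,0],"spin": 0},
  ],
)

```text
time: 68.15
tool_pos: [556.3, -22.2, 80.1]
tool_rot: [3.142, -0.0, 2.978]
wrist_force: [0.2, -0.6, -1.0]
width: 13.2
```

Request:
step_arm(
  increments=[
    {"travel": [0,0,0.08],"spin": 0},
    {"travel": [0,0,0],"spin": 0},
  ],
)

```text
time: 68.35
tool_pos: [556.3, -22.3, 78.0]
tool_rot: [3.142, -0.0, 2.978]
wrist_force: [0.2, 0.1, -0.0]
width: 13.2
```

Request:
step_arm(
  increments=[
    {"travel": [0,0,0.05],"spin": 0},
    {"travel": [0,0,0],"spin": 0},
  ],
)

```text
time: 68.55
tool_pos: [556.3, -22.4, 76.8]
tool_rot: [-3.142, -0.0, 2.978]
wrist_force: [-0.5, -0.1, -0.2]
width: 13.5
```

Request:
step_arm(
  increments=[
    {"travel": [0,0,0.04],"spin": 0},
    {"travel": [0,0,0],"spin": 0},
  ],
)

```text
time: 68.75
tool_pos: [556.5, -22.4, 76.4]
tool_rot: [-3.142, 0.0, 2.978]
wrist_force: [-1.0, 0.2, 2.2]
width: 13.2
```

Request:
step_arm(
  increments=[
    {"travel": [0,0,0.04],"spin": 0},
    {"travel": [0,0,0],"spin": 0},
  ],
)

```text
time: 68.95
tool_pos: [556.7, -22.4, 76.4]
tool_rot: [-3.141, -0.0, 2.978]
wrist_force: [-4.5, 2.0, 8.6]
width: 13.2
```

Request:
step_arm(
  increments=[
    {"travel": [0,0,-0.06],"spin": 0},
    {"travel": [0,0,0],"spin": 0},
  ],
)

```text
time: 69.15
tool_pos: [556.5, -22.4, 76.5]
tool_rot: [-3.142, 0.001, 2.978]
wrist_force: [-0.1, 1.2, 2.8]
width: 13.4
```

Request:
step_arm(
  increments=[
    {"travel": [0,0,0],"spin": 0},
    {"travel": [0,0,0],"spin": 0},
    {"travel": [0,0,0],"spin": 0},
    {"travel": [0,0,-0.4],"spin": 0},
    {"travel": [0,0,-0.8],"spin": 0},
    {"travel": [0,0,-1],"spin": 0},
    {"travel": [0,0,-1],"spin": 0},
    {"travel": [0,0,-1],"spin": 0},
  ],
  jaw=32,
)

```text
time: 69.95
tool_pos: [556.4, -22.4, 183.2]
tool_rot: [-3.142, 0.001, 2.978]
wrist_force: [0.7, 0.3, -0.4]
width: 32.0
```

Request:
step_arm(
  increments=[
    {"travel": [0,-1,0],"spin": 0},
    {"travel": [0,-1,0],"spin": 0},
    {"travel": [0,1,0],"spin": 0},
    {"travel": [0,1,0],"spin": 0},
    {"travel": [0,1,0],"spin": 0},
    {"travel": [0,1,0],"spin": 0},
    {"travel": [0,1,0],"spin": 0},
    {"travel": [0,1,0],"spin": 0},
  ],
)

```text
time: 70.75
tool_pos: [572.9, 77.3, 182.3]
tool_rot: [3.142, 0.001, 2.978]
wrist_force: [0.2, -0.5, 0.5]
width: 31.6
```

Request:
step_arm(
  increments=[
    {"travel": [0,1,0],"spin": 0},
    {"travel": [0,1,0],"spin": 0},
    {"travel": [0,0,0],"spin": 0},
  ],
)

```text
time: 71.05
tool_pos: [581.1, 127.9, 182.2]
tool_rot: [3.141, 0.001, 2.981]
wrist_force: [-0.5, -1.3, -0.2]
width: 31.8
```

```bash
python3 -c "
from h import *
plan(*g2w(-145,0),100,GA+np.pi)
c=cam('top'); crop(c,290,195,410,325,5,'l1.png'); crop(c,315,270,365,315,14,'l2.png')
f=lambda X:((w2px(c,X)-[315,270]+.5)*14-.5).round(0)
print('axis84',f([*g2w(-145,0),84]))
for a in (0,.2,.4):
  print(a,f([*(g2w(-145-21*np.sin(a),-21*np.cos(a))),84]),f([*(g2w(-145+21*np.sin(a),21*np.cos(a))),84]))
print('red',f([*g2w(-145-43*np.sin(1.9),-43*np.cos(1.9)),40]))
c=cam('scene'); crop(c,210,150,360,290,5,'l3.png')"
```

```text
t 71.05 pos [581.1 127.9 182.2] yaw 2.981 F [-0.5 -1.3 -0.2] w 31.8 | spin units 0.04 | then travel units [ 4.   -7.31  3.29] j6 -1.38
axis84 [388. 337.]
0 [492. 353.] [284. 320.]
0.2 [487. 373.] [289. 300.]
0.4 [478. 392.] [298. 281.]
red [277. 528.]
```

View pics/l1.png

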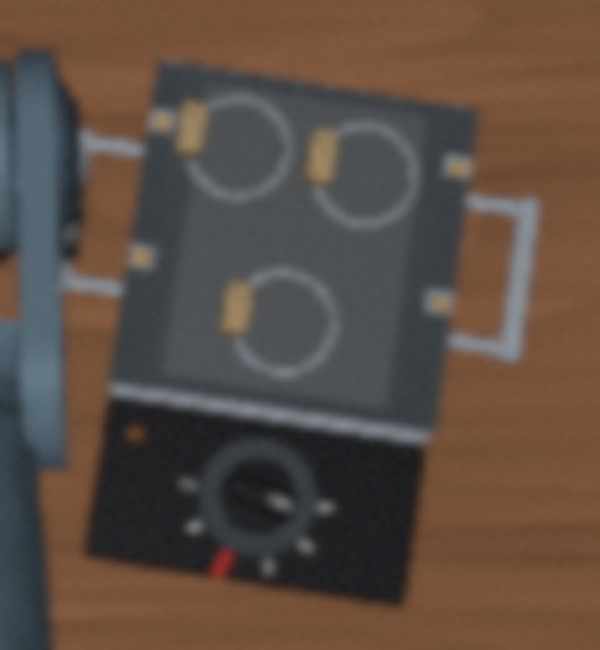

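View pics/l2.png

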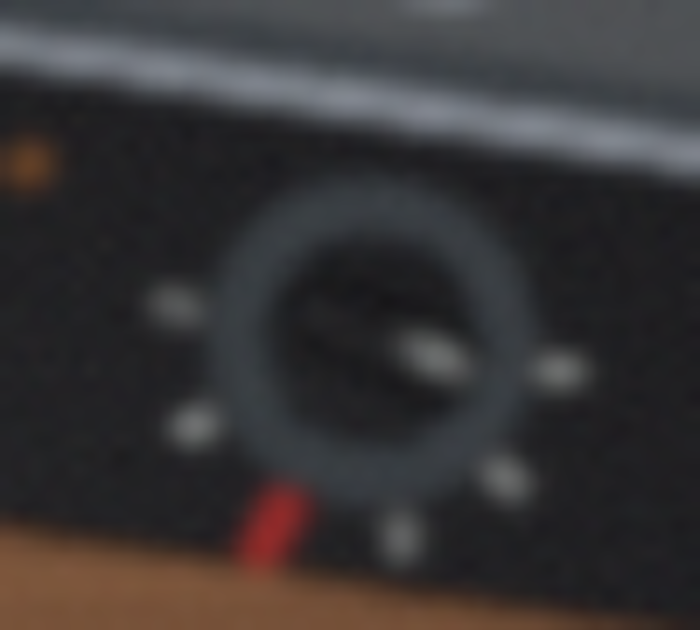

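View pics/l3.png

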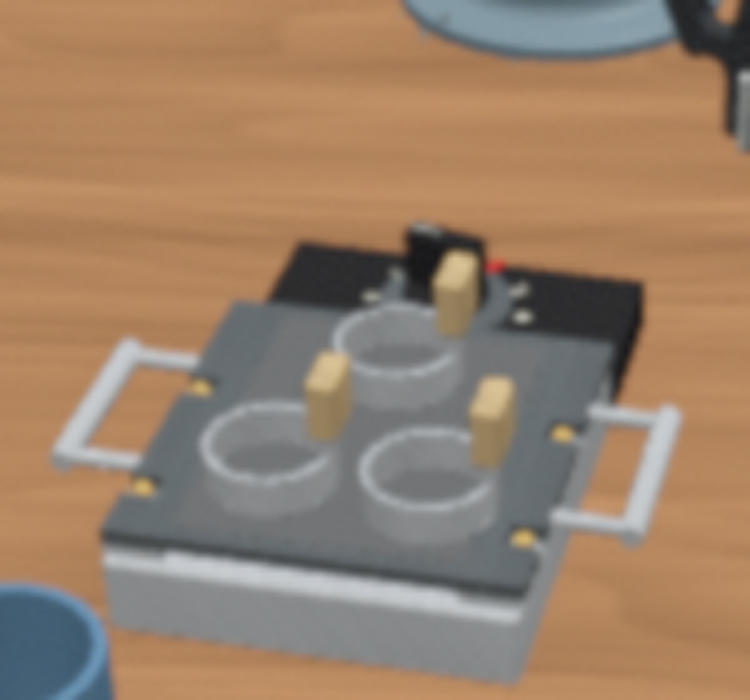

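All three rings sit flat and inside the plate's edge: top crop centres (237,147), (365,175), (283,323). In the knob crop the pointer runs from (400,340) to (465,368), about 0.25 rad, so it needs about 94° clockwise.

Request:
step_arm(
  increments=[
    {"travel": [0,0,0],"spin": 1},
    {"travel": [0,0,0],"spin": 1},
    {"travel": [0,0,0],"spin": 1},
    {"travel": [0,0,0],"spin": 1},
    {"travel": [0,0,0],"spin": 1},
    {"travel": [0,0,0],"spin": 1},
    {"travel": [0,0,0],"spin": 1},
    {"travel": [0,0,0],"spin": 1},
  ],
)

```text
time: 71.95
tool_pos: [580.8, 124.3, 181.8]
tool_rot: [-3.141, 0.0, 2.274]
wrist_force: [0.8, -0.0, 0.2]
width: 32.1
```

Request:
step_arm(
  increments=[
    {"travel": [0,0,0],"spin": 1},
    {"travel": [0,0,0],"spin": 1},
    {"travel": [0,0,0],"spin": 1},
    {"travel": [0,0,0],"spin": 1},
    {"travel": [0,0,0],"spin": 1},
    {"travel": [0,0,0],"spin": 1},
    {"travel": [0,0,0],"spin": 1},
    {"travel": [0,0,0],"spin": 1},
  ],
)

```text
time: 72.75
tool_pos: [580.8, 124.2, 181.7]
tool_rot: [3.141, 0.0, 1.576]
wrist_force: [-0.0, -0.6, -0.8]
width: 32.0
```

Request:
step_arm(
  increments=[
    {"travel": [0,0,0],"spin": 1},
    {"travel": [0,0,0],"spin": 1},
    {"travel": [0,0,0],"spin": 1},
    {"travel": [0,0,0],"spin": 1},
    {"travel": [0,0,0],"spin": 1},
    {"travel": [0,0,0],"spin": 0},
  ],
)

```text
time: 73.35
tool_pos: [580.9, 124.4, 181.7]
tool_rot: [3.141, 0.0, 1.144]
wrist_force: [0.4, -0.4, 0.2]
width: 32.1
```

```bash
python3 -c "
from h import *
print(g2w(-145,0));plan(*g2w(-145,0),100,np.radians(65.7))"
```

```text
[452.53849778 -36.06937194]
t 73.35 pos [580.9 124.4 181.7] yaw 1.1438 F [ 0.4 -0.4  0.2] w 32.1 | spin units -0.03 | then travel units [-7.96 -2.04  3.27] j6 0.45
```

Request:
step_arm(
  increments=[
    {"travel": [-0.8,-0.2,0],"spin": 0},
    {"travel": [-0.9,-0.23,0],"spin": 0},
    {"travel": [-0.9,-0.23,0],"spin": 0},
    {"travel": [-0.9,-0.23,0],"spin": 0},
    {"travel": [-0.9,-0.23,0],"spin": 0},
    {"travel": [-0.9,-0.23,0],"spin": 0},
    {"travel": [-0.9,-0.23,0],"spin": 0},
    {"travel": [-0.9,-0.23,0],"spin": 0},
  ],
)

```text
time: 74.15
tool_pos: [465.6, -18.6, 181.7]
tool_rot: [3.141, 0.0, 1.147]
wrist_force: [-0.8, -2.0, 0.7]
width: 31.8
```

Request:
step_arm(
  increments=[
    {"travel": [-0.86,-0.23,0],"spin": 0},
    {"travel": [0,0,0.8],"spin": 0},
    {"travel": [0,0,0.9],"spin": 0},
    {"travel": [0,0,0.9],"spin": 0},
    {"travel": [0,0,0.7],"spin": 0},
    {"travel": [0,0,0],"spin": 0},
    {"travel": [0,0,0],"spin": 0},
  ],
)

```text
time: 74.85
tool_pos: [452.3, -35.0, 99.4]
tool_rot: [3.141, 0.0, 1.146]
wrist_force: [0.4, -0.9, 0.5]
width: 32.2
```

```bash
python3 -c "
from h import *
plan(*g2w(-145,0),36,np.radians(65.7))
c=cam('scene'); crop(c,230,100,360,260,5,'m1.png')
f=lambda X:((w2px(c,X)-[230,100]+.5)*5-.5).round(0)
print('knob top',f([*g2w(-145,0),84]))
c=cam('top'); crop(c,300,240,380,320,8,'m2.png')"
```

```text
t 74.85 pos [452.3 -35.   99.4] yaw 1.1455 F [ 0.4 -0.9  0.5] w 32.2 | spin units -0.01 | then travel units [-0.03  0.03  2.54] j6 0.1
knob top [345. 481.]
```

View pics/m1.png

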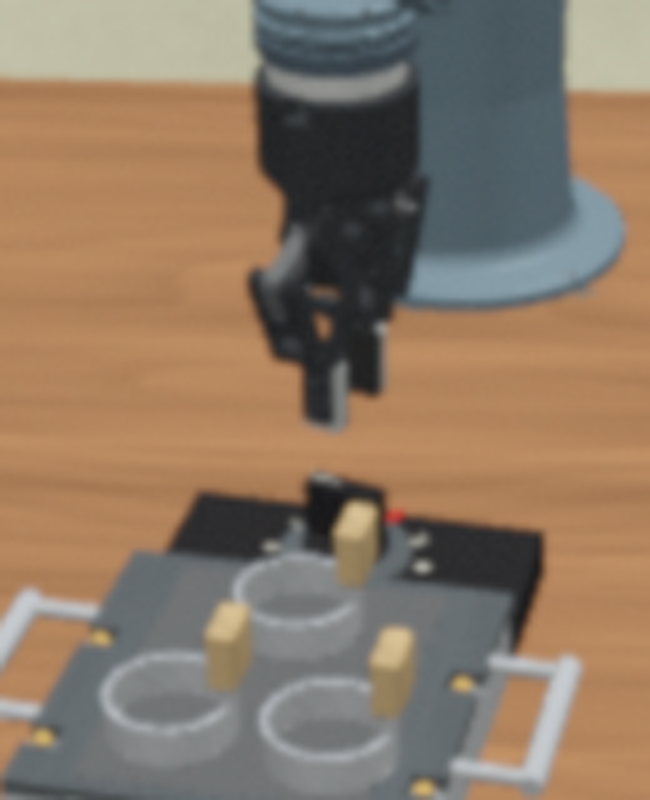

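Request:
step_arm(
  increments=[
    {"travel": [-0.03,0.03,0.6],"spin": 0},
    {"travel": [0,0,0.6],"spin": 0},
    {"travel": [0,0,0.6],"spin": 0},
    {"travel": [0,0,0.4],"spin": 0},
    {"travel": [0,0,0.25],"spin": 0},
    {"travel": [0,0,0],"spin": 0},
    {"travel": [0,0,0],"spin": 0},
  ],
)

```text
time: 75.65
tool_pos: [453.2, -35.7, 38.3]
tool_rot: [3.14, -0.0, 1.145]
wrist_force: [1.0, 0.3, 0.2]
width: 31.5
```

Request:
step_arm(
  increments=[
    {"travel": [0,0,0],"spin": 0},
    {"travel": [0,0,0],"spin": 0},
    {"travel": [0,0,0],"spin": 0},
    {"travel": [0,0,0],"spin": 0},
    {"travel": [0,0,0],"spin": 0},
  ],
  jaw=4,
  squeeze=35,
)

```text
time: 76.15
tool_pos: [452.9, -35.5, 38.5]
tool_rot: [3.141, -0.0, 1.145]
wrist_force: [-2.8, 1.9, 6.5]
width: 13.3
```

```bash
python3 -c "
from h import *
plan(*g2w(-145,0),36,np.radians(65.7)); print(sensors.sense()['ft_torque'])
c=cam('scene'); crop(c,230,100,360,260,5,'m3.png')"
```

```text
t 76.15 pos [452.9 -35.5  38.5] yaw 1.1452 F [-2.8  1.9  6.5] w 13.3 | spin units -0.02 | then travel units [-0.03 -0.    0.1 ] j6 0.1
[0.24349806 0.44787466 0.0080287 ]
```

View pics/m3.png

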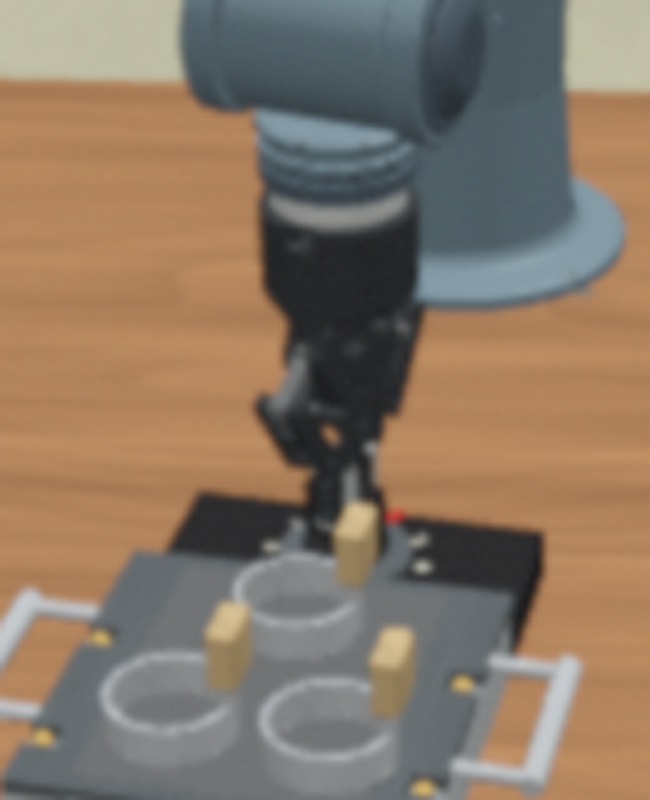

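Request:
step_arm(
  increments=[
    {"travel": [0,0,0],"spin": 0.6},
    {"travel": [0,0,0],"spin": 0.8},
    {"travel": [0,0,0],"spin": 0.8},
    {"travel": [0,0,0],"spin": 0.8},
    {"travel": [0,0,0],"spin": 0.8},
    {"travel": [0,0,0],"spin": 0.8},
    {"travel": [0,0,0],"spin": 0.8},
    {"travel": [0,0,0],"spin": 0.8},
  ],
)

```text
time: 77.0
tool_pos: [453.3, -35.8, 38.6]
tool_rot: [3.14, -0.001, 0.602]
wrist_force: [-1.4, 1.3, 3.1]
width: 13.0
```

Request:
step_arm(
  increments=[
    {"travel": [0,0,0],"spin": 0.8},
    {"travel": [0,0,0],"spin": 0.8},
    {"travel": [0,0,0],"spin": 0.8},
    {"travel": [0,0,0],"spin": 0.8},
    {"travel": [0,0,0],"spin": 0.8},
    {"travel": [0,0,0],"spin": 0.8},
    {"travel": [0,0,0],"spin": 0.8},
    {"travel": [0,0,0],"spin": 0.8},
  ],
)

```text
time: 77.8
tool_pos: [453.4, -36.3, 38.6]
tool_rot: [3.14, -0.002, 0.043]
wrist_force: [-0.1, -3.0, 1.6]
width: 12.9
```

Request:
step_arm(
  increments=[
    {"travel": [0,0,0],"spin": 0.8},
    {"travel": [0,0,0],"spin": 0.8},
    {"travel": [0,0,0],"spin": 0.8},
    {"travel": [0,0,0],"spin": 0.8},
    {"travel": [0,0,0],"spin": 0.8},
    {"travel": [0,0,0],"spin": 0.8},
    {"travel": [0,0,0],"spin": 0.8},
    {"travel": [0,0,0],"spin": 0.55},
  ],
)

```text
time: 78.6
tool_pos: [453.3, -36.7, 38.6]
tool_rot: [3.14, -0.002, -0.493]
wrist_force: [-0.8, -4.0, 3.8]
width: 13.1
```

Request:
step_arm(
  increments=[
    {"travel": [0,0,0],"spin": 0},
    {"travel": [0,0,0],"spin": 0},
    {"travel": [0,0,0],"spin": 0},
  ],
)

```text
time: 78.9
tool_pos: [453.3, -36.6, 38.6]
tool_rot: [3.14, -0.002, -0.489]
wrist_force: [-2.8, -5.9, 4.3]
width: 13.0
```

```bash
python3 -c "
from h import *
plan(*g2w(-145,0),36,-0.4929); print(sensors.sense()['ft_torque'])
c=cam('scene'); crop(c,230,100,360,260,5,'m4.png')"
```

```text
t 78.9 pos [453.3 -36.6  38.6] yaw -0.4895 F [-2.8 -5.9  4.3] w 13.0 | spin units 0.04 | then travel units [-0.04 -0.    0.1 ] j6 1.73
[-0.91119354  0.42852609 -0.07029823]
```

Request:
step_arm(
  increments=[
    {"travel": [0,0,0],"spin": 0.06},
    {"travel": [0,0,0],"spin": 0},
  ],
)

```text
time: 79.15
tool_pos: [453.3, -36.6, 38.5]
tool_rot: [3.14, -0.002, -0.495]
wrist_force: [-1.4, -4.7, 4.2]
width: 13.3
```

Request:
step_arm(
  increments=[
    {"travel": [0,0,0],"spin": 0},
    {"travel": [0,0,0],"spin": 0},
    {"travel": [0,0,0],"spin": 0},
    {"travel": [0,0,-0.4],"spin": 0},
    {"travel": [0,0,-0.8],"spin": 0},
    {"travel": [0,0,-1],"spin": 0},
    {"travel": [0,0,-1],"spin": 0},
    {"travel": [0,0,-1],"spin": 0},
  ],
  jaw=32,
)

```text
time: 79.95
tool_pos: [452.6, -35.4, 144.3]
tool_rot: [-3.141, -0.001, -0.496]
wrist_force: [0.2, -0.8, 0.2]
width: 32.1
```

Request:
step_arm(
  increments=[
    {"travel": [0,0,-1],"spin": 0},
    {"travel": [0,1,-0.8],"spin": 0},
    {"travel": [0,1,0],"spin": 0},
    {"travel": [0,1,0],"spin": 0},
    {"travel": [0,1,0],"spin": 0},
    {"travel": [0,1,0],"spin": 0},
    {"travel": [0,1,0],"spin": 0},
    {"travel": [0,1,0],"spin": 0},
  ],
)

```text
time: 80.75
tool_pos: [368.8, -190.1, 188.4]
tool_rot: [-3.142, -0.001, -0.496]
wrist_force: [0.2, -0.2, -0.8]
width: 32.2
```

```bash
python3 -c "
from h import *
plan(*g2w(-145,0),36,-0.4929)
c=cam('top'); cv2.imwrite('pics/n0.png',c['img']); crop(c,315,270,365,315,14,'n1.png'); crop(c,290,195,410,325,5,'n2.png')
f=lambda X:((w2px(c,X)-[315,270]+.5)*14-.5).round(0)
for a in (1.8,1.9,2.0): print(a,'axis',f([*g2w(-145,0),84]),'tip',f([*(g2w(-145-21*np.sin(a),-21*np.cos(a))),84]))
c=cam('scene'); cv2.imwrite('pics/n3.png',c['img']); crop(c,270,180,330,220,12,'n4.png')"
```

```text
t 80.75 pos [ 368.8 -190.1  188.4] yaw -0.4959 F [ 0.2 -0.2 -0.8] w 32.2 | spin units -0.03 | then travel units [ 0.04 -7.01  6.1 ] j6 1.32
1.8 axis [388. 337.] tip [349. 435.]
1.9 axis [388. 337.] tip [340. 431.]
2.0 axis [388. 337.] tip [331. 425.]
```

View pics/n1.png

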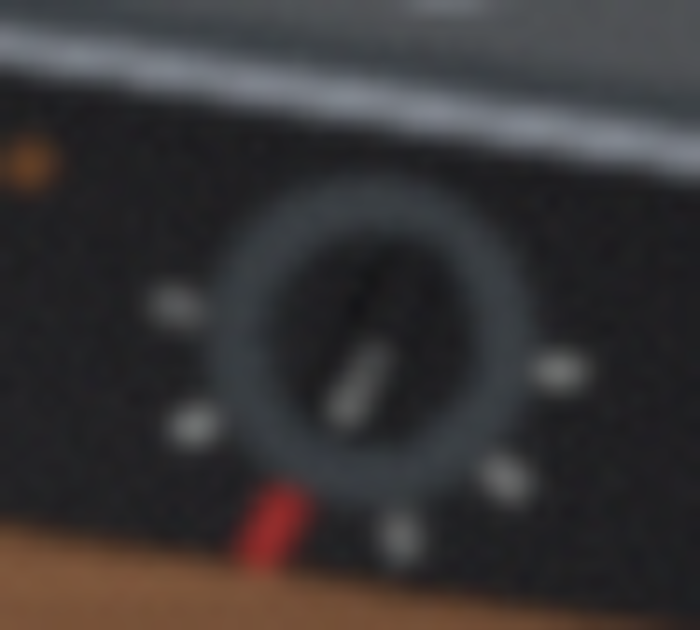

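View pics/n0.png

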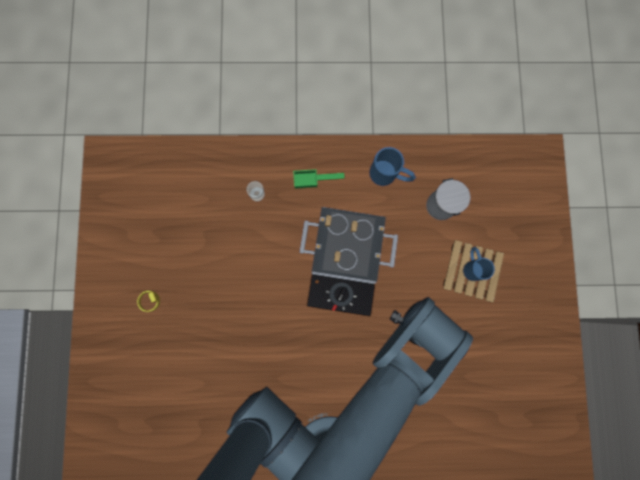

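View pics/n3.png

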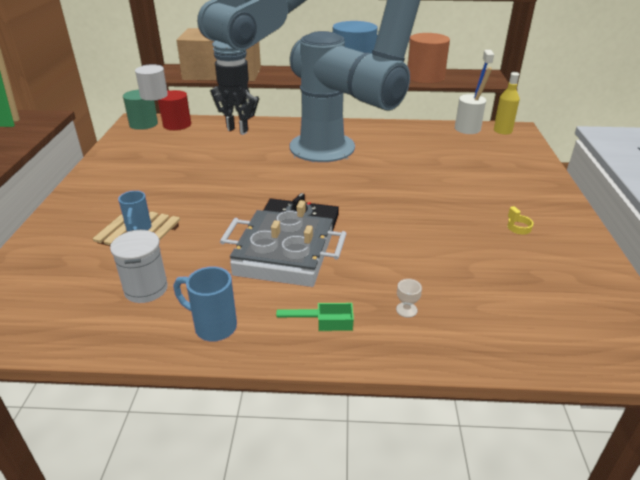

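The pointer runs from crop (382,345) to (342,420), in line with the red mark at (275,530), about 1.9 rad. Everything else stands as wanted and the robot is clear, so I'm handing in.

```bash
python3 -c "
from cell import sensors, ctrl
print(ctrl.close_job()); print(sensors.sense()['time'])"
```

```text
the job is handed in; nothing more can be done
None
the job is handed in; nothing more can be done
```

The griddle is ready and the job is handed in at about 81 s of robot time.

- **Mug:** the small blue mug stands upright on the pot stand.
- **Plate:** I turned it end for end by bar_a, and it sits smooth face up. Bars and pins lie at the same pixels as at the start, with all four pins in their notches.
- **Rings:** three steel rings were there, and all are flat and wholly on the plate. One was knocked aside during the run, so I measured it again before picking it up. The yellow ring was not touched.
- **Knob:** the pointer reads about 1.9 rad in the last top view, in line with the red mark.
- **Bystanders:** the canister, egg cup and scoop look unmoved.

**What disagreed or went wrong:**
- **TCP height:** the reported TCP was 25 mm lower than the real fingertips. I found this by touching the worktop and corrected every height after that. The mug had already been gripped near its rim, and that held.
- **Plate slip:** bar_a crept down in the light grip during the flip and slipped out at the very end. The plate dropped the last few centimetres by itself at that end, and the pictures then showed it seated. I did not check the seating by touch.

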